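# Turn a rack of eyepieces over into the wash tray

## Task

Stand every eyepiece, barrel down, in its own well of the grey rack, and seat the aluminium cover over them on the rack's alignment pegs. Holding the cover shut against the rack, turn the closed pair over one face at a time, onto its side and then onto the cover, so that it ends upside down in the steel tray. Then lift the rack away, leaving the eyepieces standing on their heads in the cover, and set the empty rack flat on the black mat, without disturbing the other things on the bench.

Things in the scene. Friction and masses are not known exactly. Their poses are not given: they have to be found in the camera images.
- eye0_c (a point): Eyepiece 0, one of up to three alike (some may be absent). 60 mm long: a bare aluminium barrel 21 mm across and 30 mm long below, a black head 30 mm across and 30 mm long above. Point at its middle, on the axis, at the shoulder where barrel meets head; z runs from barrel to head. It starts standing on its barrel on the bench, head up. Mass about 60 g.
- eye1_c (a point): Eyepiece 1, one of up to three alike (some may be absent). 60 mm long: a bare aluminium barrel 21 mm across and 30 mm long below, a black head 30 mm across and 30 mm long above. Point at its middle, on the axis, at the shoulder where barrel meets head; z runs from barrel to head. It starts standing on its barrel on the bench, head up. Mass about 60 g.
- eye2_c (a point): Eyepiece 2, one of up to three alike (some may be absent). 60 mm long: a bare aluminium barrel 21 mm across and 30 mm long below, a black head 30 mm across and 30 mm long above. Point at its middle, on the axis, at the shoulder where barrel meets head; z runs from barrel to head. It starts standing on its barrel on the bench, head up. Mass about 60 g.
- rack_c (a point): Grey plastic rack, loose, about 180 g, standing upright on the mat at the start: a block 44 (x) x 112 (y) x 34 (z) mm with a non-slip rubber grip flange along each long side, 104 mm long, on the top 16 mm of its height; it is 62 mm wide (x) there. Point at the block's centre, 17 mm above its underside; z points to its open top.
- rack_top (a point): Centre of the rack's top face, axes as the rack. Three square wells, 25 mm wide, 31 mm deep, in a row along y at -35, 0, +35 mm; a barrel drops in until the eyepiece's shoulder lies on this face. Four steel alignment pegs, 6 mm across, domed, rise 6.5 mm above it at x = +-14.5, y = +-48.5 mm.
- cover_c (a point): Aluminium cover, a box open below: outside 44 (x) x 112 (y) x 36 (z) mm, inside 38 x 106 x 32 mm, closed top 4 mm; along the 16 mm next to the open rim, rubber grip flanges 104 mm long make it 62 mm wide (x). Loose, about 140 g, lying open side down on the bench at the start. Point at its centre; z points from open rim to closed top.
- cover_rim (a point): Centre of the cover's open rim, 18 mm from its centre, axes as the cover. Seated, the rim lies on the rack's top, either way round, the pegs just inside its corners with 1.5 mm play; the closed pair is 112 x 70 mm. Nothing latches it: the flanges of both meet flush at the seam, 62 mm wide, so they can be gripped together across the seam.
- mat: Black rubber mat, fixed to the bench, 160 (x) x 170 (y) x 3 mm thick; origin at the centre of its underside, z up.
- tray_in (a point): Open steel tray fixed to the bench, outside 190 (x) x 210 (y) x 18 mm tall, walls and floor 4 mm thick. Point at the centre of its inner floor, 4 mm above the bench; x and y along its sides, z up.
- cleaner: Bystander, not to be disturbed: glass bottle of lens cleaner, 48 mm across, 120 mm tall. Origin at the centre of its underside.
- driver: Bystander, not to be disturbed: screwdriver lying flat, 170 mm long. Origin at the middle of the tool, handle towards its -x.
- tissues: Bystander, not to be disturbed: cardboard packet, 70 x 100 x 22 mm. Origin at the centre of its underside.
- adapter: Bystander, not to be disturbed: dark steel ring, 64 mm across, 14 mm tall. Origin at the centre of its underside.
- dish: Bystander, not to be disturbed: white ceramic dish, 80 mm across, 30 mm tall. Origin at the centre of its underside.
- condenser: Bystander, not to be disturbed: dark steel stepped lens mount, 60 mm across, 45 mm tall. Origin at the centre of its underside.

How it is judged (in metres and radians):
On the way, in this order (a step that is already met when the one before it is completed fails the run):
1. every eyepiece stands barrel down in a well of the upright rack (angle between rack_c's own z axis and vertical below 0.1 rad and x of eye0_c in the frame of rack_c between -0.008 and 0.008 m and y of eye0_c in the frame of rack_c between -0.046 and 0.046 m and z of eye0_c in the frame of rack_c between 0.011 and 0.023 m and angle between the z axis of each of eye0_c, eye1_c, eye2_c and the z axis of rack_c, either way round below 0.2 rad and x of eye1_c in the frame of rack_c between -0.008 and 0.008 m and y of eye1_c in the frame of rack_c between -0.046 and 0.046 m and z of eye1_c in the frame of rack_c between 0.011 and 0.023 m and x of eye2_c in the frame of rack_c between -0.008 and 0.008 m and y of eye2_c in the frame of rack_c between -0.046 and 0.046 m and z of eye2_c in the frame of rack_c between 0.011 and 0.023 m), for 0.2 s.
2. the cover is seated on the upright rack's pegs, over the eyepieces (angle between rack_c's own z axis and vertical below 0.1 rad and x of cover_c in the frame of rack_c between -0.005 and 0.005 m and y of cover_c in the frame of rack_c between -0.005 and 0.005 m and z of cover_c in the frame of rack_c between 0.03 and 0.04 m and angle between the z axis of cover_c and the z axis of rack_c, either way round below 0.1 rad and angle between the y axis of cover_c and the y axis of rack_c, either way round below 0.1 rad), for 0.2 s.
3. the pair is turned onto its side with the cover still shut against the rack (angle between rack_c's own z axis and vertical between 1.2 and 1.95 rad and x of cover_c in the frame of rack_c between -0.005 and 0.005 m and y of cover_c in the frame of rack_c between -0.005 and 0.005 m and z of cover_c in the frame of rack_c between 0.03 and 0.04 m and angle between the z axis of cover_c and the z axis of rack_c, either way round below 0.1 rad and angle between the y axis of cover_c and the y axis of rack_c, either way round below 0.1 rad), for 0.05 s.
4. the pair lies upside down in the tray, rack above cover, still shut (x of cover_c in the frame of tray_in between -0.085 and 0.085 m and y of cover_c in the frame of tray_in between -0.095 and 0.095 m and z of cover_c in the frame of tray_in below 0.026 m and angle between cover_c's own z axis and vertical above 2.95 rad and x of cover_c in the frame of rack_c between -0.005 and 0.005 m and y of cover_c in the frame of rack_c between -0.005 and 0.005 m and z of cover_c in the frame of rack_c between 0.03 and 0.04 m and angle between the z axis of cover_c and the z axis of rack_c, either way round below 0.1 rad and angle between the y axis of cover_c and the y axis of rack_c, either way round below 0.1 rad), for 0.2 s.
At the end, for the whole second after the job is handed in: Cover flat on the tray floor, open side up, centre inside the tray; every eyepiece stands head down on its floor, within 0.19 rad and 6 mm; rack flat, either way up, within 0.1 rad, its centre over the mat and below 35 mm (x of cover_c in the frame of tray_in between -0.085 and 0.085 m and y of cover_c in the frame of tray_in between -0.095 and 0.095 m and z of cover_c in the frame of tray_in below 0.026 m and angle between each of cover_c, eye0_c, eye1_c, eye2_c's own z axis and vertical above 2.95 rad and x of eye0_c in the frame of cover_c between -0.02 and 0.02 m and y of eye0_c in the frame of cover_c between -0.053 and 0.053 m and z of eye0_c in the frame of cover_c between -0.021 and -0.009 m and x of eye1_c in the frame of cover_c between -0.02 and 0.02 m and y of eye1_c in the frame of cover_c between -0.053 and 0.053 m and z of eye1_c in the frame of cover_c between -0.021 and -0.009 m and x of eye2_c in the frame of cover_c between -0.02 and 0.02 m and y of eye2_c in the frame of cover_c between -0.053 and 0.053 m and z of eye2_c in the frame of cover_c between -0.021 and -0.009 m and x of rack_c in the frame of mat between -0.08 and 0.08 m and y of rack_c in the frame of mat between -0.085 and 0.085 m and height (world z) of rack_c below 0.035 m and (angle between rack_c's own z axis and vertical below 0.1 rad or angle between rack_c's own z axis and vertical above 3.04 rad)); the robot touches nothing.
It fails at once if a bystander is moved more than 2 cm (distance of any of cleaner, driver, tissues, adapter, dish, condenser from where it was at the start of the episode above 0.02 m).
Of eye0, eye1, eye2 only 2 to 3 are there at a start; the rules pass over those that are not, and their reading is None.
At some moment in a run one of cover, rack may be knocked a few centimetres aside while the robot is not near it.
It also fails if it takes over 192 s, if anything falls off the work surface, if the arm or the gripper's body presses on something with over 40 N, if the wrist force passes 120 N, or if a joint passes its speed limit or range.

## Robot

A 6-joint arm with a two-finger parallel gripper is mounted at the origin on the work surface. World frame = base frame: x ahead of the robot, y to its left, z up, the work surface at z = 0. Lengths are in mm, angles in rad, forces in N, time in s.
With the tool pointing down it reaches from about 350 to 975 mm from the base axis. Payload 7.1 kg.
Tool frame: the origin (TCP) lies at the very end of the fingers, on their centre line; the grasp point (between the pads) lies 19 mm behind it; z points along the fingers, x is the direction in which the jaws open and shut, and the axes are right-handed (so a half turn about z gives the same grasp; the last joint's range is limited). The gripper opens to 88 mm and grips with 3 to 60 N. Pads are 20 mm wide; open, the fingers measure 115 mm over their backs; the gripper's body (75 mm by 178 mm) begins 61 mm behind the grasp point.
Start: joints at [-1.203, 0.423, 1.63, -0, 1.089, -0.019], TCP at [235.783, -578.802, 222.675] pointing down, gripper open.
Joint ranges: [-3, 3], [-0.9, 2.11], [0.09, 2.58], [-1.31, 4.45], [0.11, 2.69], [-2.54, 2.54]. Speed limits (rad/s): [2.39, 2.39, 3.01, 3.14, 3.14, 3.14].

## Interface

Orientations are given as a rotation vector (axis times angle).
In Python, from workcell import * gives the robot as it stands.
- The arm moves only by the tool arm_command, never from a script. Its argument "increments" is a list of rows, each a list of 2 entries, a list of its own where there are three numbers: the shift along the tool's x, y, z in cm, then the turn about the tool's z in degrees. In form: [[[dx, dy, dz], turn], ...]. A call has 1 to 20 rows; each row shifts and turns the pose as measured when the row begins, along the tool's axes as they then stand; what a row does not reach is not made up. A row lasts 1/10 s, in which the tool goes at most 50 mm and 8.59 degrees, less where a joint would pass 70% of its speed; a pose out of reach is approached as far as the arm can. A call is refused whole if a number of a shift passes 5 or a number of a turn 8.59, either way. A call with a gripper value outside its range is refused whole. "gripper" is the opening, from 0 (shut) to 1 (fully open), set as the call begins (left out, the last holds). The fingers move at their own pace and stop on an object; the grip force is fixed at half the most. Time passes only in rows, so rows that do not move let the fingers close. It gives the time, the measured TCP pose, the force and the opening at its end, in the units of the state.
- get_obs(): the state, without advancing time (a new reading comes with each control period).
- get_image(name): name is "scene" or "top" or "wrist"; returns the picture (480x640x3 uint8, red, green, blue); there is no depth.
- camera_params(name): a dict with "K" (3x3 intrinsics, pixels), "rvec" (rotation vector, rad) and "tvec" (3), from world to camera coordinates, as OpenCV has them; the wrist camera has in their place "T_tool_cam" (4x4, takes a point from camera to tool coordinates, whose origin is the TCP and whose axes are the tool frame's). Camera axes: x right, y down, z forward; pixel columns grow to the right and rows downward; lengths in mm; the calibration is good to about 2 mm. A picture is of the moment at which its call begins: read the wrist's pose just before it. camera_params takes no time and is no camera call.
- close_job(): hands the job in, once; it reports no verdict.
The state is a dict: "t": time; "qpos": joint angles; "qvel": joint speeds; "joint_torque": joint torques, N m; "ee_pos": TCP position; "orientation": TCP orientation; "ft_force": force on the tool from outside, world axes, zero at the start; "moment": the same for the moment, N m; "width": finger opening in mm.
Only numpy, scipy, OpenCV 4.12 (cv2) and the standard library are available. Lean on these libraries where they do the work, as an engineer would, in place of code of your own. Each camera call takes 0.05 s, during which the arm holds its last target.

## Working session

There is one attempt and no reset: what is moved stays moved. The work goes in short steps, Python scripts to look and compute and a tool call to move; the robot and the scene stay as the last step left them, time stands still between calls to the robot, and variables do not carry over. Pictures are saved under pics/ and viewed, and the job is handed in when it is done.

Besides the shell and the picture viewer there is one more tool, called after "Call:" in YAML: its name, and indented under it one key for each argument. arm_command: Moves the arm, as the interface text tells. Its arguments: {"type":"object","properties":{"increments":{"type":"array","items":{"type":"array"}},"gripper":{"type":"number"}},"required":["increments"]}

```bash
ls; mkdir -p pics; cat > h.py <<'E'
from workcell import *
import numpy as np, cv2
def snap(n,f):
    im=get_image(n); cv2.imwrite('pics/'+f,cv2.cvtColor(im,cv2.COLOR_RGB2BGR)); return im
E
python3 - <<'E'
from h import *
o=get_obs(); print(o)
for n in ['scene','top','wrist']:
    print(n,camera_params(n)); snap(n,'0_'+n+'.png')
E
```

```text
pics
{'t': 0.0, 'qpos': array([-1.20300486e+00,  4.23839254e-01,  1.63067624e+00, -2.09023975e-05,
        1.08858279e+00, -1.89704067e-02]), 'qvel': array([ 0.00091869,  0.00109668,  0.00187322, -0.00078392,  0.0006872 ,
       -0.00124772]), 'joint_torque': array([ 4.58402083e-04, -5.44622183e+01, -2.73661637e+01,  6.45314832e-02,
        2.27107422e-02, -1.43702177e-04]), 'ee_pos': array([ 235.58396894, -578.31053515,  221.9080876 ]), 'orientation': array([-2.60624983e+00,  1.75263554e+00,  1.95330896e-03]), 'ft_force': array([ 0.29334033,  0.96924385, -0.28749593]), 'moment': array([ 0.05339152, -0.00523503, -0.01115668]), 'width': 88.09681426562372}
scene {'K': array([[468.94677292,   0.        , 321.00990108],
       [  0.        , 468.94677292, 237.74596693],
       [  0.        ,   0.        ,   1.        ]]), 'rvec': array([ 2.0182253 ,  0.85990959, -0.47819899]), 'tvec': array([-339.6734489 , -201.7096616 , 1355.54516621])}
top {'K': array([[514.11951734,   0.        , 318.13564556],
       [  0.        , 514.11951734, 239.37512348],
       [  0.        ,   0.        ,   1.        ]]), 'rvec': array([ 2.1726992 , -2.19493864,  0.09801236]), 'tvec': array([-31.35028093, 565.75208545, 915.32506133])}
wrist {'K': array([[343.01667891,   0.        , 319.58083889],
       [  0.        , 343.01667891, 238.68188098],
       [  0.        ,   0.        ,   1.        ]]), 'T_tool_cam': array([[ 9.99999590e-01, -4.09146662e-04,  8.07578366e-04,
        -1.28147584e-01],
       [ 1.71186741e-04,  9.61412970e-01,  2.75109199e-01,
        -7.45069576e+01],
       [-8.88976326e-04, -2.75108948e-01,  9.61412646e-01,
        -1.62406997e+02],
       [ 0.00000000e+00,  0.00000000e+00,  0.00000000e+00,
         1.00000000e+00]])}
```

View pics/0_top.png

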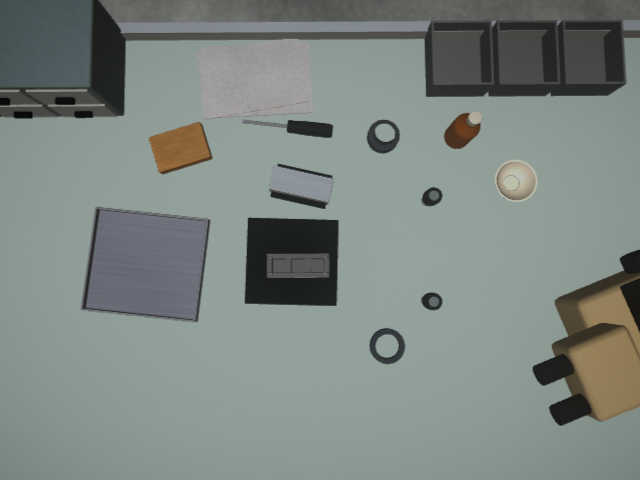

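View pics/0_scene.png

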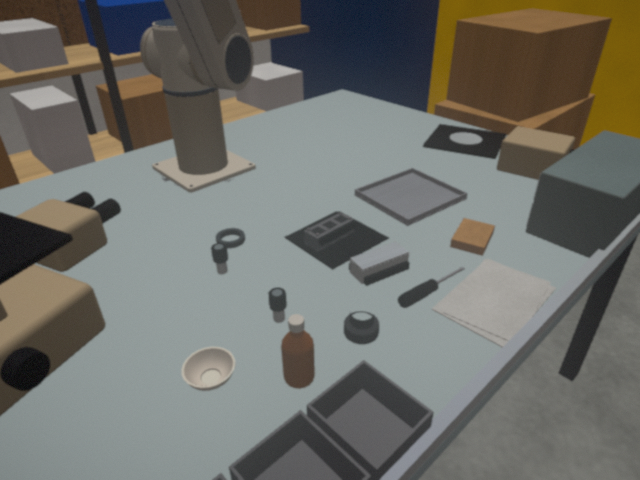

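View pics/0_wrist.png

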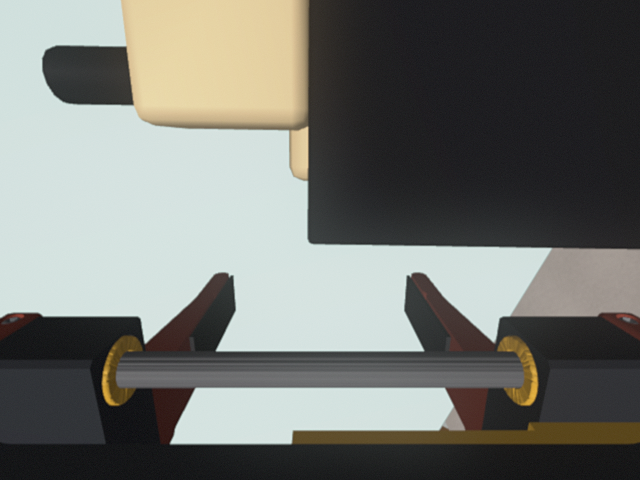

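```bash
cat >> h.py <<'E'
from scipy.spatial.transform import Rotation as Ro
def cam(n,o=None):
    p=camera_params(n)
    if n=='wrist':
        o=o or get_obs(); T=np.eye(4);T[:3,:3]=Ro.from_rotvec(o['orientation']).as_matrix();T[:3,3]=o['ee_pos']
        M=T@p['T_tool_cam']; return p['K'],M[:3,:3],M[:3,3]
    R=Ro.from_rotvec(p['rvec']).as_matrix(); return p['K'],R.T,-R.T@p['tvec']
def ray(c,uv,z):
    K,R,t=c; uv=np.atleast_2d(np.array(uv,float)); d=np.c_[uv,np.ones(len(uv))]@np.linalg.inv(K).T@R.T
    return t+d*((z-t[2])/d[:,2])[:,None]
def proj(c,P):
    K,R,t=c; q=(np.atleast_2d(P)-t)@R@K.T; return q[:,:2]/q[:,2:]
def st():
    o=get_obs(); R=Ro.from_rotvec(o['orientation']).as_matrix()
    print('t %.2f'%o['t'],'pos',o['ee_pos'].round(1),'yaw %.2f'%np.degrees(np.arctan2(R[1,0],R[0,0])),'tz',R[:,2].round(4),'F',o['ft_force'].round(1),'w %.1f'%o['width']); return o,R
def go(x,y,yaw=None):
    "tool-frame shift (cm) and turn (deg) to world xy/yaw"
    o,R=st(); d=np.array([x-o['ee_pos'][0],y-o['ee_pos'][1],0]); print('tool dx,dy cm',(R.T@d/10).round(3)[:2])
    if yaw is not None:
        y0=np.degrees(np.arctan2(R[1,0],R[0,0])); print('turn',round(-((yaw-y0+180)%360-180),2))
E
python3 - <<'E'
from h import *
c=cam('top'); print(c[2])
im=cv2.imread('pics/0_top.png')
pts={'cover cor':([ (272,176),(284,165),(333,178),(327,207)],36),'rack':([(267,255),(328,255),(329,277),(267,277)],37),'mat':([(247,218),(338,220),(336,305),(245,303)],3),'tray':([(97,208),(210,219),(197,321),(82,310)],18),
'eye':([(432,196),(432,301)],50),'scope':([(533,370),(556,300),(554,340)],150),'cleaner':([(475,118)],120),'dish':([(516,181)],30),'adapter':([(387,346)],14),'cond':([(383,133)],45),'tiss':([(180,147)],22),'driver':([(290,127)],10)}
for k,(u,z) in pts.items(): print(k,ray(c,u,z)[:,:2].round(0).tolist())
cv2.imwrite('pics/1.png',cv2.resize(im[150:320,230:460],None,fx=3,fy=3,interpolation=cv2.INTER_CUBIC))
st()
E
```

```text
[489.17735747 -28.88973561 958.51401989]
cover cor [[681.0, 46.0], [701.0, 24.0], [676.0, -65.0], [623.0, -54.0]]
rack [[537.0, 55.0], [536.0, -54.0], [497.0, -56.0], [498.0, 55.0]]
mat [[608.0, 95.0], [603.0, -75.0], [445.0, -69.0], [451.0, 99.0]]
tray [[628.0, 369.0], [605.0, 161.0], [420.0, 183.0], [442.0, 391.0]]
eye [[639.0, -241.0], [452.0, -236.0]]
scope [[349.0, -367.0], [456.0, -408.0], [394.0, -402.0]]
cleaner [[759.0, -301.0]]
dish [[669.0, -401.0]]
adapter [[371.0, -160.0]]
cond [[756.0, -157.0]]
tiss [[740.0, 217.0]]
driver [[779.0, 14.0]]
t 0.15 pos [ 235.6 -578.4  222.1] yaw -67.84 tz [-4.0e-04  1.1e-03 -1.0e+00] F [ 0.   0.2 -1.2] w 87.7
```

View pics/1.png

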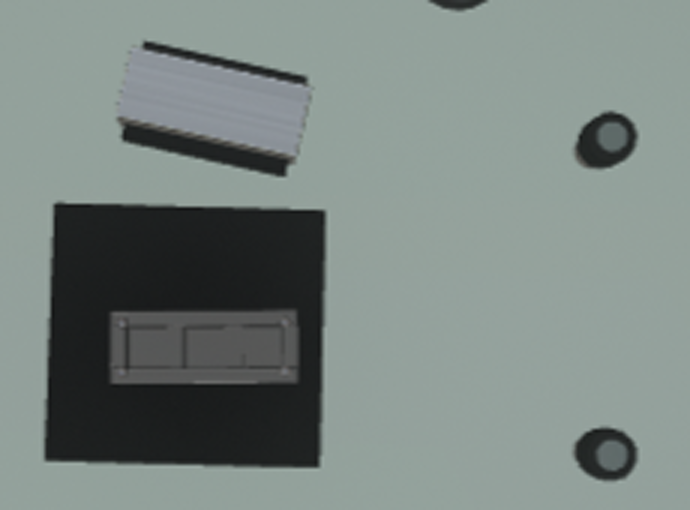

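```bash
cat >> h.py <<'E'
def eyes(im,c,boxes,zt=60):
    """top black head: fit via two things: inner grey lens disc centroid"""
    g=cv2.cvtColor(im,cv2.COLOR_RGB2GRAY)
    out=[]
    for (u0,v0,u1,v1) in boxes:
        s=g[v0:v1,u0:u1]; m=(s<75).astype(np.uint8)
        cs,_=cv2.findContours(m,cv2.RETR_CCOMP,cv2.CHAIN_APPROX_NONE)
        h=sorted(cs,key=cv2.contourArea)[-2:]
        for k in h:
            M=cv2.moments(k)
            if M['m00']>0: out.append((M['m00'],M['m10']/M['m00']+u0,M['m01']/M['m00']+v0)); print(out[-1],ray(c,out[-1][1:],zt).round(1))
    return out
E
python3 - <<'E'
from h import *
im=cv2.cvtColor(cv2.imread('pics/0_top.png'),cv2.COLOR_BGR2RGB); c=cam('top')
eyes(im,c,[(415,180,450,212),(415,285,450,317)])
go(452,-240,0)
E
```

```text
(90.0, 433.6111111111111, 195.0) [[ 639.2 -241.9   60. ]]
(244.5, 431.62304021813225, 196.453306066803) [[ 636.6 -238.3   60. ]]
(97.5, 433.557264957265, 301.2888888888889) [[ 452.4 -236.4   60. ]]
(244.5, 431.55555555555554, 300.8227675528289) [[ 453.2 -233.    60. ]]
t 0.15 pos [ 235.6 -578.4  222.1] yaw -67.84 tz [-4.0e-04  1.1e-03 -1.0e+00] F [ 0.   0.2 -1.2] w 87.7
tool dx,dy cm [-23.181 -32.805]
turn -67.84
```

Call:
arm_command:
  increments:
    - [[0,0,-4],0]
    - [[-2.3,-3.3,0],0]
    - [[-2.3,-3.3,0],0]
    - [[-2.3,-3.3,0],0]
    - [[-2.3,-3.3,0],0]
    - [[-2.3,-3.3,0],0]
    - [[-2.3,-3.3,0],0]
    - [[-2.3,-3.3,0],0]
    - [[-2.3,-3.3,0],0]
    - [[0,0,0],-8.5]
    - [[0,0,0],-8.5]
    - [[0,0,0],-8.5]
    - [[0,0,0],-8.5]
    - [[0,0,0],-8.5]
    - [[0,0,0],-8.5]
    - [[0,0,0],-8.5]
    - [[0,0,0],-8.5]
  gripper: 1

```text
t: 1.85
ee_pos: [415.7, -295.4, 260.4]
orientation: [-3.136, -0.019, 0.006]
ft_force: [0.7, -0.9, -0.8]
width: 87.8
```

```bash
python3 - <<'E'
from h import *
go(452,-236,0)
snap('wrist','2.png')
E
```

```text
t 1.85 pos [ 415.7 -295.4  260.4] yaw 0.68 tz [-0.0036  0.0059 -1.    ] F [ 0.7 -0.9 -0.8] w 87.8
tool dx,dy cm [ 3.698 -5.895]
turn 0.68
```

View pics/2.png

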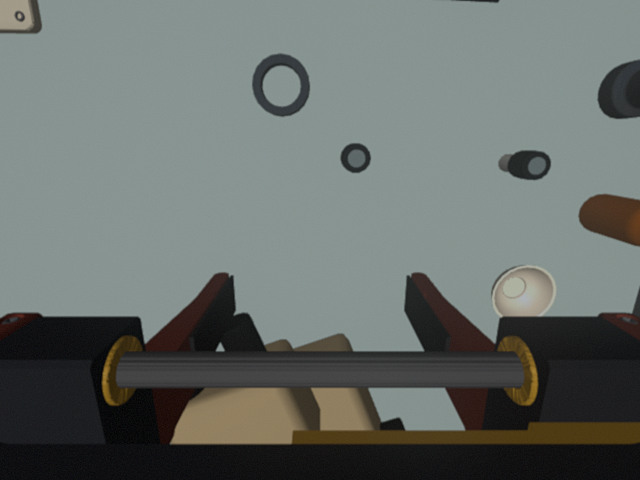

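```bash
python3 - <<'E'
from h import *
im=cv2.cvtColor(cv2.imread('pics/2.png'),cv2.COLOR_BGR2RGB); c=cam('wrist')
eyes(im,c,[(335,138,378,178)])
print(ray(c,(537,165),60))
E
```

```text
(268.0, 356.04664179104475, 157.95335820895522) [[ 450.6 -235.9   60. ]]
(618.5, 355.1597952034492, 157.42064133656697) [[ 449.7 -235.4   60. ]]
[[ 638.108541 -239.353968   60.      ]]
```

Call:
arm_command:
  increments:
    - [[1.2,-2,0],0.7]
    - [[1.2,-2,0],0]
    - [[1.2,-1.95,0],0]
    - [[0,0,4.5],0]
    - [[0,0,4.5],0]
    - [[0,0,4.5],0]
    - [[0,0,2],0]
    - [[0,0,0],0]

```text
t: 2.7
ee_pos: [454.1, -233.4, 102.3]
orientation: [-3.138, 0.027, -0.003]
ft_force: [0.1, -0.3, 1.0]
width: 88.0
```

```bash
python3 - <<'E'
from h import *
go(451,-236,0)
im=snap('wrist','3.png'); c=cam('wrist')
E
```

```text
t 2.70 pos [ 454.1 -233.4  102.3] yaw -1.00 tz [ 0.0017  0.003  -1.    ] F [ 0.1 -0.3  1. ] w 88.0
tool dx,dy cm [-0.31   0.269]
turn -1.0
```

View pics/3.png

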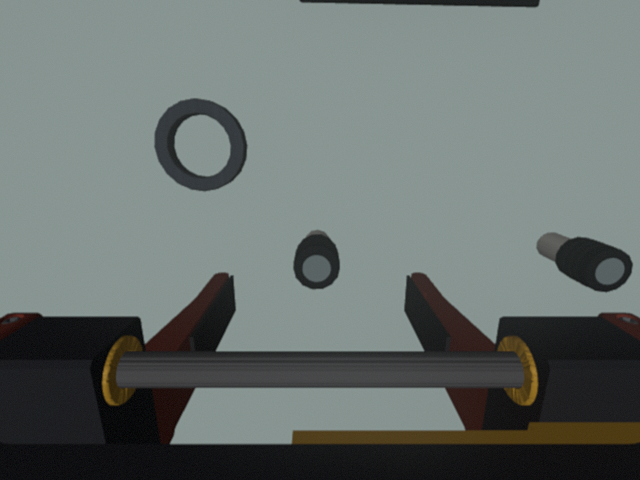

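```bash
python3 - <<'E'
from h import *
c=cam('wrist'); print(ray(c,[(316,268),(609,271)],60).round(1))
p=ray(c,(316,268),60)[0]
go(p[0],p[1],0)
E
```

```text
[[ 451.6 -236.9   60. ]
 [ 639.9 -242.4   60. ]]
t 2.75 pos [ 454.6 -233.6  103.4] yaw -0.98 tz [ 0.0028  0.0024 -1.    ] F [ 0.3  0.9 -0.3] w 87.8
tool dx,dy cm [-0.29   0.336]
turn -0.98
```

Call:
arm_command:
  increments:
    - [[-0.28,0.3,0],-0.9]
    - [[0,0,2.5],0]
    - [[0,0,2.5],0]
    - [[0,0,1.0],0]
    - [[0,0,0],0]

```text
t: 3.25
ee_pos: [457.1, -240.7, 49.6]
orientation: [3.137, -0.004, 0.023]
ft_force: [1.3, -0.4, -0.7]
width: 87.6
```

```bash
python3 - <<'E'
from h import *
go(451.6,-236.9,0)
E
```

```text
t 3.25 pos [ 457.1 -240.7   49.6] yaw -0.15 tz [ 0.015  -0.0046 -0.9999] F [ 1.3 -0.4 -0.7] w 87.6
tool dx,dy cm [-0.548 -0.383]
turn -0.15
```

Call:
arm_command:
  increments:
    - [[-0.5,-0.35,0],0]
    - [[0,0,0],0]

```text
t: 3.45
ee_pos: [452.8, -237.8, 51.7]
orientation: [3.136, -0.005, 0.027]
ft_force: [0.6, -0.3, 0.7]
width: 88.3
```

```bash
python3 - <<'E'
from h import *
go(451.6,-236.9,0)
E
```

```text
t 3.45 pos [ 452.8 -237.8   51.7] yaw -0.17 tz [ 0.0175 -0.006  -0.9998] F [ 0.6 -0.3  0.7] w 88.3
tool dx,dy cm [-0.121 -0.091]
turn -0.17
```

Call:
arm_command:
  increments:
    - [[0,0,0],0]
    - [[0,0,0],0]
    - [[0,0,0],0]

```text
t: 3.75
ee_pos: [454.0, -238.4, 54.0]
orientation: [3.134, -0.005, 0.033]
ft_force: [0.2, -1.4, -0.3]
width: 87.8
```

```bash
python3 - <<'E'
from h import *
go(451.6,-236.9,0)
E
```

```text
t 3.75 pos [ 454.  -238.4   54. ] yaw -0.16 tz [ 0.021  -0.0079 -0.9997] F [ 0.2 -1.4 -0.3] w 87.8
tool dx,dy cm [-0.239 -0.152]
turn -0.16
```

Call:
arm_command:
  increments:
    - [[0,0,0],0]
    - [[0,0,0],0]
    - [[0,0,0],0]
    - [[0,0,0],0]
    - [[0,0,0],0]
    - [[0,0,0],0]
    - [[0,0,0],0]
    - [[0,0,0],0]

```text
t: 4.55
ee_pos: [454.1, -238.5, 54.1]
orientation: [3.134, -0.004, 0.033]
ft_force: [0.1, -0.7, -0.0]
width: 87.5
```

```bash
python3 - <<'E'
from h import *
o,R=st(); print(o['qpos'].round(4),o['qvel'].round(3))
E
```

```text
t 4.55 pos [ 454.1 -238.5   54.1] yaw -0.15 tz [ 0.0209 -0.0079 -0.9997] F [ 0.1 -0.7 -0. ] w 87.5
[-0.5087  0.5229  1.9849  0.0057  0.6116 -0.5106] [ 0.001  0.001  0.     0.001 -0.002  0.001]
```

Call:
arm_command:
  increments:
    - [[0,0,-4.5],0]
    - [[0,0,-4.5],0]
    - [[0,0,-2],0]
    - [[0,0,0],0]
    - [[0,0,0],0]
    - [[0,0,0],0]

```text
t: 5.15
ee_pos: [450.1, -236.7, 163.9]
orientation: [3.137, -0.004, 0.023]
ft_force: [0.2, 0.5, 0.1]
width: 87.9
```

```bash
python3 - <<'E'
from h import *
o,R=st(); print(o['qpos'].round(4),o['qvel'].round(3))
E
```

```text
t 5.15 pos [ 450.1 -236.7  163.9] yaw -0.16 tz [ 0.0149 -0.0046 -0.9999] F [0.2 0.5 0.1] w 87.9
[-0.5094  0.3303  1.9402  0.0043  0.8559 -0.5095] [-0.     0.012  0.013 -0.001 -0.008 -0.   ]
```

Call:
arm_command:
  increments:
    - [[0,0,1],0]
    - [[0,0,1],0]
    - [[0,0,1],0]
    - [[0,0,1],0]
    - [[0,0,1],0]
    - [[0,0,0],0]
    - [[0,0,0],0]

```text
t: 5.85
ee_pos: [447.4, -234.9, 103.4]
orientation: [-3.141, 0.004, -0.008]
ft_force: [0.5, -0.1, 0.9]
width: 87.7
```

```bash
python3 - <<'E'
from h import *
o,R=st(); print(o['qpos'].round(4),o['qvel'].round(3))
E
```

```text
t 5.85 pos [ 447.4 -234.9  103.4] yaw -0.16 tz [ 5.2e-03  9.0e-04 -1.0e+00] F [ 0.5 -0.1  0.9] w 87.7
[-0.5091  0.4308  1.9732  0.0049  0.7334 -0.5099] [-0.     0.018  0.006 -0.001 -0.008  0.001]
```

```bash
python3 - <<'E'
from h import *
go(451.6,-236.9,0)
E
```

```text
t 5.85 pos [ 447.4 -234.9  103.4] yaw -0.16 tz [ 5.2e-03  9.0e-04 -1.0e+00] F [ 0.5 -0.1  0.9] w 87.7
tool dx,dy cm [0.423 0.196]
turn -0.16
```

Call:
arm_command:
  increments:
    - [[0.2,0.1,1],0]
    - [[0.2,0.1,1],0]
    - [[0,0,1],0]
    - [[0,0,1],0]
    - [[0,0,1],0]
    - [[0,0,0.5],0]
    - [[0,0,0],0]
    - [[0,0,0],0]
    - [[0,0,0],0]

```text
t: 6.75
ee_pos: [452.7, -237.4, 43.9]
orientation: [-3.141, 0.004, -0.01]
ft_force: [0.1, 0.3, -0.3]
width: 87.6
```

```bash
python3 - <<'E'
from h import *
go(451.6,-236.9,0)
E
```

```text
t 6.75 pos [ 452.7 -237.4   43.9] yaw -0.16 tz [ 6.2e-03  3.0e-04 -1.0e+00] F [ 0.1  0.3 -0.3] w 87.6
tool dx,dy cm [-0.108 -0.053]
turn -0.16
```

Call:
arm_command:
  increments:
    - [[-0.1,-0.05,0.3],0]
    - [[0,0,0],0]
    - [[0,0,0],0]

```text
t: 7.05
ee_pos: [452.2, -237.2, 41.6]
orientation: [3.141, -0.004, 0.012]
ft_force: [0.7, -0.2, -0.7]
width: 87.9
```

Call:
arm_command:
  increments:
    - [[0,0,0],0]
    - [[0,0,0],0]
    - [[0,0,0],0]
    - [[0,0,0],0]
    - [[0,0,0],0]
    - [[0,0,0],0]
    - [[0,0,0],0]
    - [[0,0,0],0]
    - [[0,0,0],0]
    - [[0,0,0],0]
  gripper: 0

```text
t: 8.05
ee_pos: [452.5, -237.4, 42.0]
orientation: [3.141, -0.004, 0.014]
ft_force: [0.6, 0.3, 0.8]
width: 29.1
```

```bash
python3 - <<'E'
from h import *
st(); snap('wrist','4.png'); snap('top','4t.png')
E
```

```text
t 8.05 pos [ 452.5 -237.4   42. ] yaw -0.16 tz [ 0.0087 -0.0011 -1.    ] F [0.6 0.3 0.8] w 29.1
```

View pics/4.png

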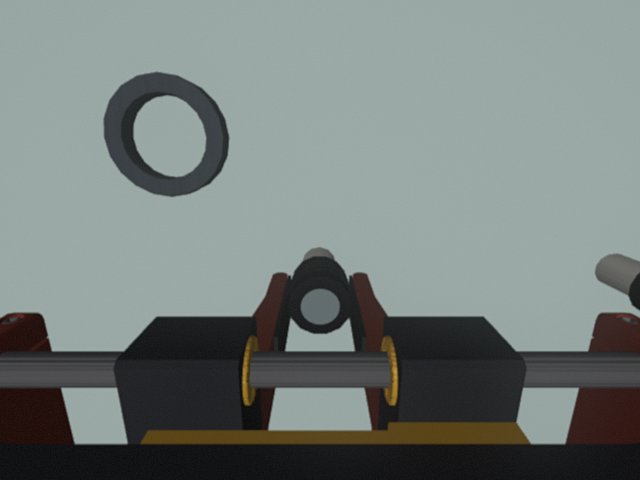

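```bash
python3 - <<'E'
from h import *
c=cam('wrist');o,R=st(); p=ray(c,(320,306),60)[0]; print(p, R.T@(p-o['ee_pos']))
go(517,0,0)
E
```

```text
t 8.15 pos [ 452.5 -237.4   41.9] yaw -0.16 tz [ 0.0086 -0.0011 -1.    ] F [ 0.8 -0.3  0.1] w 29.6
[ 451.78492213 -236.1585138    60.        ] [ -0.52741089  -1.18486018 -18.05764738]
t 8.15 pos [ 452.5 -237.4   41.9] yaw -0.16 tz [ 0.0086 -0.0011 -1.    ] F [ 0.8 -0.3  0.1] w 29.6
tool dx,dy cm [  6.386 -23.755]
turn -0.16
```

Call:
arm_command:
  increments:
    - [[0,0,-3],0]
    - [[0,0,-3],0]
    - [[0,0,-3],0]
    - [[0,0,-3],0]
    - [[0.8,-3,-1],0]
    - [[0.8,-3,0],0]
    - [[0.8,-3,0],0]
    - [[0.8,-3,0],0]
    - [[0.8,-3,0],0]
    - [[0.8,-3,0],0]
    - [[0.8,-3,0],0]
    - [[0.8,-2.0,0],0]
    - [[0,0,0],0]
    - [[0,0,0],0]
    - [[0,0,0],0]

```text
t: 9.65
ee_pos: [516.8, 0.4, 177.4]
orientation: [3.141, -0.008, 0.012]
ft_force: [0.3, 0.1, -0.0]
width: 29.2
```

```bash
python3 - <<'E'
from h import *
go(517,0,0)
snap('wrist','5.png')
E
```

```text
t 9.65 pos [5.168e+02 4.000e-01 1.774e+02] yaw -0.29 tz [ 7.7e-03 -3.0e-04 -1.0e+00] F [ 0.3  0.1 -0. ] w 29.2
tool dx,dy cm [0.023 0.035]
turn -0.29
```

View pics/5.png

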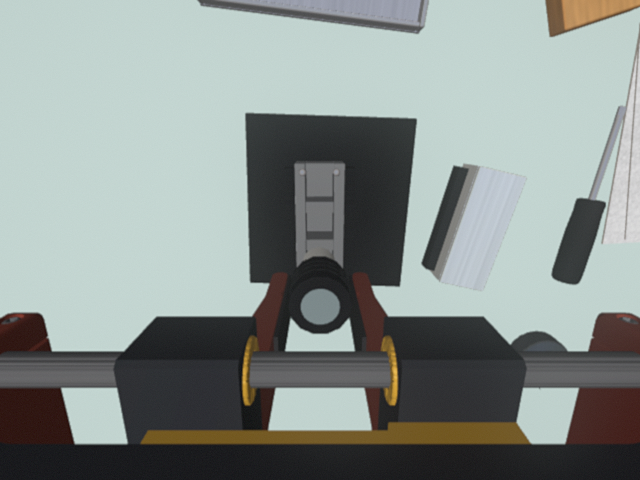

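```bash
python3 - <<'E'
from h import *
im=cv2.imread('pics/5.png')
cv2.imwrite('pics/5z.png',cv2.resize(im[150:280,270:370],None,fx=6,fy=5,interpolation=cv2.INTER_CUBIC)[:600])
c=cam('wrist')
print(ray(c,[(295,162),(344,162),(343,262)],37).round(1)); print(ray(c,[(303,172),(336,171.5)],43).round(1))
E
```

```text
[[496.1  57.4  37. ]
 [538.4  57.1  37. ]
 [538.7 -34.5  37. ]]
[[503.1  49.3  43. ]
 [531.2  49.6  43. ]]
```

View pics/5z.png

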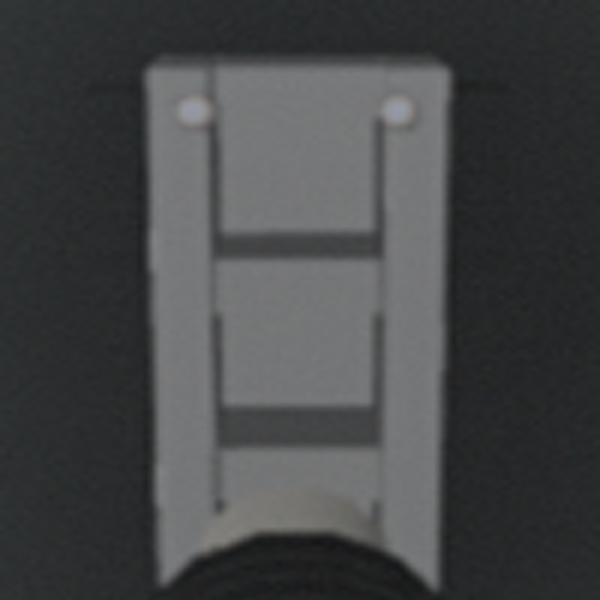

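```bash
python3 - <<'E'
from h import *
c=cam('wrist')
p=ray(c,[(302.2,172.2),(336.2,172.2)],41.5); print(p.round(2), p.mean(0)-[0,48.5,0], np.degrees(np.arctan2(*(p[1]-p[0])[[1,0]])))
q=ray(c,[(270+445/6,150+72/5),(270+147/6,150+72/5),(270+438/6,150+580/5),(270+158/6,150+580/5)],37); print(q.round(1))
# rect edges from tool frame
o,R=st(); print(c[2])
E
```

```text
[[502.33  49.04  41.5 ]
 [531.46  48.86  41.5 ]] [5.16895115e+02 4.49786075e-01 4.15000000e+01] -0.35539109993908363
[[538.6  55.1  37. ]
 [495.6  55.3  37. ]
 [538.8 -38.5  37. ]
 [494.9 -38.1  37. ]]
t 9.70 pos [5.167e+02 2.000e-01 1.774e+02] yaw -0.31 tz [ 7.5e-03 -2.0e-04 -1.0e+00] F [-0.3 -0.8 -0.9] w 29.3
[515.17015656  75.25720622 339.75164393]
```

Call:
arm_command:
  increments:
    - [[0.05,1.2,1],0]
    - [[0,1.2,1],0]
    - [[0,1.2,1],0]
    - [[0,0,1],0]
    - [[0,0,1],0]
    - [[0,0,1],0]
    - [[0,0,1],0]
    - [[0,0,0],0]
    - [[0,0,0],0]
    - [[0,0,0],0]

```text
t: 10.7
ee_pos: [515.6, -41.9, 99.4]
orientation: [3.141, -0.015, 0.006]
ft_force: [-0.2, 0.3, -1.0]
width: 29.1
```

```bash
python3 - <<'E'
from h import *
go(517.5,-36,-0.3)
snap('wrist','6.png')
E
```

```text
t 10.70 pos [515.6 -41.9  99.4] yaw -0.56 tz [ 4.e-03 -1.e-04 -1.e+00] F [-0.2  0.3 -1. ] w 29.1
tool dx,dy cm [ 0.188 -0.596]
turn -0.26
```

View pics/6.png

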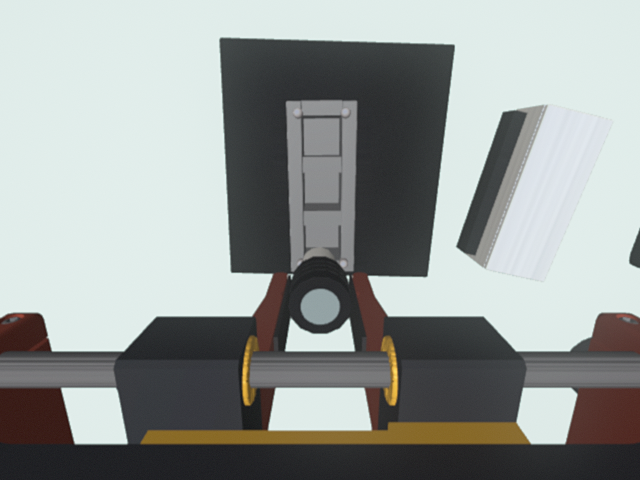

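All four pegs are visible: about (297,113), (345,113), (300,264), (343,264). I'll refine the rack pose from them.

```bash
python3 - <<'E'
from h import *
im=cv2.imread('pics/6.png')
cv2.imwrite('pics/6z.png',cv2.resize(im[95:280,270:370],None,fx=4,fy=3,interpolation=cv2.INTER_CUBIC))
c=cam('wrist'); g=cv2.cvtColor(im,cv2.COLOR_BGR2GRAY)
P=[]
for u,v in [(297,113),(345,113),(300,264),(343,264)]:
    s=g[v-6:v+7,u-6:u+7].astype(float); w=np.clip(s-np.percentile(s,80),0,None); yy,xx=np.mgrid[-6:7,-6:7]
    P.append((u+(w*xx).sum()/w.sum(),v+(w*yy).sum()/w.sum()))
p=ray(c,P,42); print(np.round(P,1).tolist(),p.round(1).tolist(),p.mean(0).round(2))
E
```

```text
[[296.3, 111.5], [344.7, 111.2], [298.9, 262.2], [342.8, 263.3]] [[502.1, 50.0, 42.0], [531.3, 49.8, 42.0], [501.0, -46.5, 42.0], [531.0, -47.6, 42.0]] [516.34   1.43  42.  ]
```

View pics/6z.png

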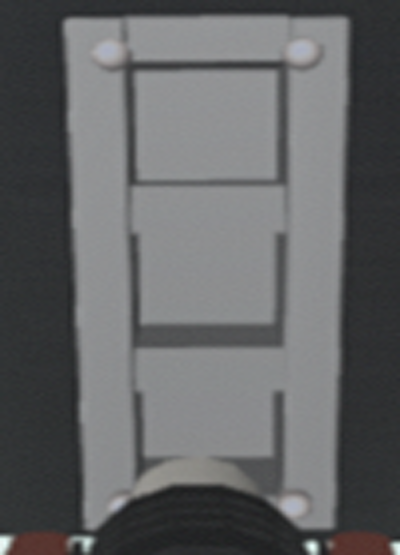

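Call:
arm_command:
  increments:
    - [[0.15,-0.65,0],-0.3]
    - [[0,0,0],0]
    - [[0,0,0],0]
    - [[0,0,0],0]

```text
t: 11.15
ee_pos: [518.5, -34.5, 101.0]
orientation: [3.141, -0.005, 0.011]
ft_force: [-0.2, -0.3, -0.1]
width: 29.5
```

```bash
python3 - <<'E'
from h import *
go(517.2,-35.3,-0.2)
E
```

```text
t 11.15 pos [518.5 -34.5 101. ] yaw -0.19 tz [ 7.3e-03 -3.0e-04 -1.0e+00] F [-0.2 -0.3 -0.1] w 29.5
tool dx,dy cm [-0.127  0.083]
turn 0.01
```

Call:
arm_command:
  increments:
    - [[-0.1,0.06,0.5],0]
    - [[0,0,0.5],0]
    - [[0,0,0.5],0]
    - [[0,0,0],0]
    - [[0,0,0],0]
    - [[0,0,0],0]

```text
t: 11.75
ee_pos: [517.1, -35.4, 84.2]
orientation: [3.141, -0.006, 0.01]
ft_force: [-0.8, 1.4, -1.8]
width: 29.5
```

```bash
python3 - <<'E'
from h import *
go(517.2,-35.3,-0.2)
E
```

```text
t 11.75 pos [517.1 -35.4  84.2] yaw -0.22 tz [ 6.3e-03 -3.0e-04 -1.0e+00] F [-0.8  1.4 -1.8] w 29.5
tool dx,dy cm [ 0.013 -0.005]
turn -0.02
```

Call:
arm_command:
  increments:
    - [[0,0,0.5],0]
    - [[0,0,0.5],0]
    - [[0,0,0.3],0]
    - [[0,0,0],0]
    - [[0,0,0],0]

```text
t: 12.25
ee_pos: [517.3, -35.4, 70.1]
orientation: [3.141, -0.006, 0.01]
ft_force: [-0.4, -0.5, -0.7]
width: 29.4
```

```bash
python3 - <<'E'
from h import *
go(517.2,-35.3,-0.2)
E
```

```text
t 12.25 pos [517.3 -35.4  70.1] yaw -0.22 tz [ 6.6e-03 -3.0e-04 -1.0e+00] F [-0.4 -0.5 -0.7] w 29.4
tool dx,dy cm [-0.01  -0.009]
turn -0.02
```

It is entering the well without force (barrel bottom 28 mm, below the 37 mm rim). Continue.

Call:
arm_command:
  increments:
    - [[0,0,0.5],0]
    - [[0,0,0.5],0]
    - [[0,0,0.4],0]
    - [[0,0,0.2],0]
    - [[0,0,0],0]
    - [[0,0,0],0]

```text
t: 12.85
ee_pos: [517.4, -35.4, 52.6]
orientation: [3.141, -0.006, 0.01]
ft_force: [0.4, 0.5, -0.7]
width: 29.1
```

```bash
python3 - <<'E'
from h import *
go(517.2,-35.3,-0.2)
E
```

```text
t 12.85 pos [517.4 -35.4  52.6] yaw -0.21 tz [ 6.5e-03 -3.0e-04 -1.0e+00] F [ 0.4  0.5 -0.7] w 29.1
tool dx,dy cm [-0.024 -0.006]
turn -0.01
```

Call:
arm_command:
  increments:
    - [[0,0,0.2],0]
    - [[0,0,0],0]
    - [[0,0,0],0]

```text
t: 13.15
ee_pos: [517.7, -35.4, 50.7]
orientation: [3.141, -0.006, 0.011]
ft_force: [0.1, -0.7, -0.5]
width: 29.4
```

Call:
arm_command:
  increments:
    - [[0,0,0],0]
    - [[0,0,0],0]
    - [[0,0,0],0]
    - [[0,0,0],0]
    - [[0,0,0],0]
    - [[0,0,0],0]
  gripper: 0.8

```text
t: 13.75
ee_pos: [518.1, -35.4, 51.2]
orientation: [3.141, -0.006, 0.013]
ft_force: [0.1, -0.7, -0.9]
width: 69.4
```

```bash
python3 - <<'E'
from h import *
st();snap('wrist','7.png')
E
```

```text
t 13.75 pos [518.1 -35.4  51.2] yaw -0.21 tz [ 8.2e-03 -4.0e-04 -1.0e+00] F [ 0.1 -0.7 -0.9] w 69.4
```

View pics/7.png

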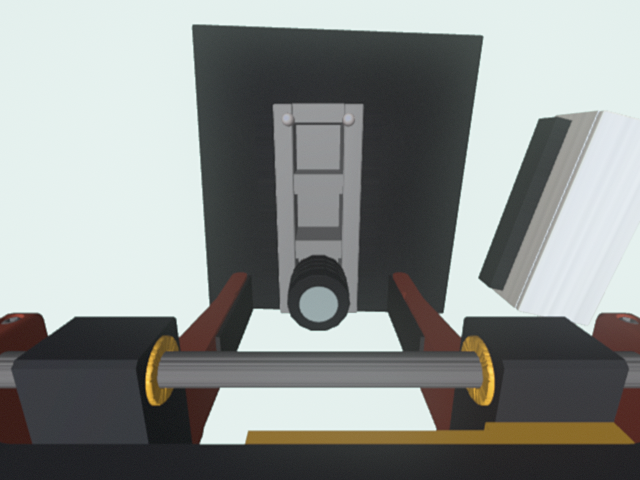

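Call:
arm_command:
  increments:
    - [[0,0,-1.5],0]
    - [[0,0,-3],0]
    - [[0,0,-3],0]
    - [[0,0,-3],0]
    - [[1.5,2.5,-1],0]
    - [[1.5,2.5,0],0]
    - [[1.5,2.5,0],0]
    - [[1.5,2.5,0],0]
    - [[1.5,2.5,0],0]
    - [[1.5,2.5,0],0]
    - [[1.5,2.5,0],0]
    - [[1,1.5,0],0]
    - [[0,0,0],0]
    - [[0,0,0],0]
    - [[0,0,0],0]
  gripper: 1

```text
t: 15.3
ee_pos: [633.0, -231.7, 170.8]
orientation: [3.142, -0.003, 0.008]
ft_force: [0.4, 0.5, 0.2]
width: 87.7
```

```bash
python3 - <<'E'
from h import *
go(639.5,-242,0)
snap('wrist','8.png')
E
```

```text
t 15.30 pos [ 633.  -231.7  170.8] yaw -0.11 tz [ 0.0049 -0.     -1.    ] F [0.4 0.5 0.2] w 87.7
tool dx,dy cm [0.65  1.033]
turn -0.11
```

View pics/8.png

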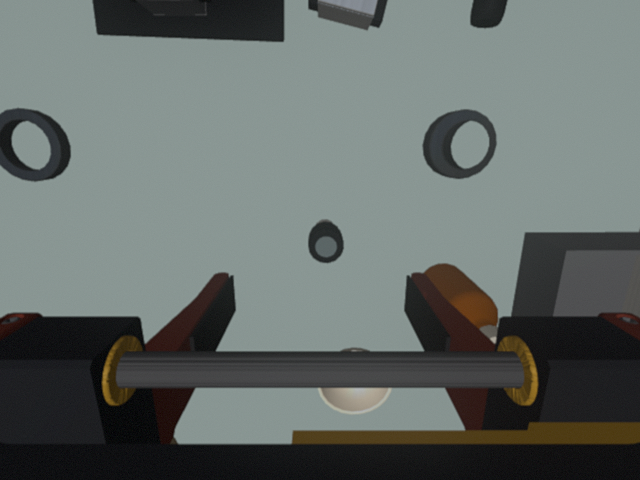

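```bash
python3 - <<'E'
from h import *
c=cam('wrist'); p=ray(c,(326,246),60)[0]; print(p); go(p[0]+.5,p[1]-1,0)
E
```

```text
[ 638.01150467 -241.0330994    60.        ]
t 15.35 pos [ 632.9 -231.4  170.8] yaw -0.10 tz [ 4.7e-03  1.0e-04 -1.0e+00] F [ 0.6 -0.6  0.7] w 87.9
tool dx,dy cm [0.562 1.06 ]
turn -0.1
```

Call:
arm_command:
  increments:
    - [[0.25,0.4,1],0]
    - [[0.25,0.5,1.3],0]
    - [[0,0,1.3],0]
    - [[0,0,1.3],0]
    - [[0,0,1.3],0]
    - [[0,0,1.0],0]
    - [[0,0,0],0]
    - [[0,0,0],0]

```text
t: 16.15
ee_pos: [636.4, -238.2, 90.2]
orientation: [-3.14, -0.001, -0.001]
ft_force: [0.0, -1.0, 0.2]
width: 87.7
```

```bash
python3 - <<'E'
from h import *
go(638.5,-242,0)
snap('wrist','9.png')
E
```

```text
t 16.15 pos [ 636.4 -238.2   90.2] yaw 0.04 tz [ 4.e-04  2.e-03 -1.e+00] F [ 0.  -1.   0.2] w 87.7
tool dx,dy cm [0.206 0.385]
turn 0.04
```

View pics/9.png

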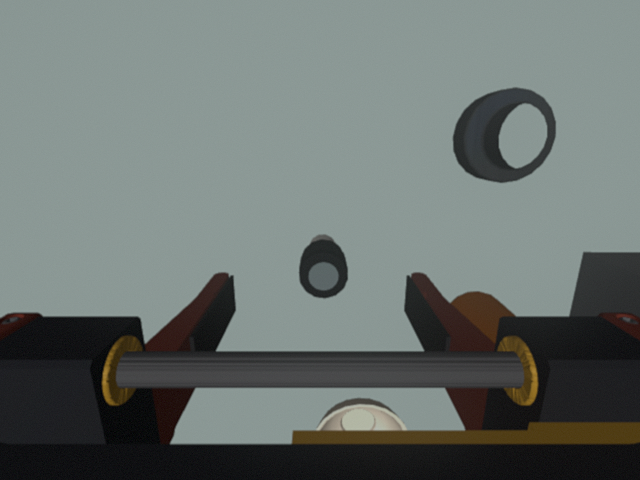

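```bash
python3 - <<'E'
from h import *
c=cam('wrist'); p=ray(c,(323,276),60)[0]; print(p); go(p[0]+.5,p[1]-1,0)
E
```

```text
[ 637.67442701 -241.59870094   60.        ]
t 16.20 pos [ 636.3 -238.1   90.2] yaw 0.04 tz [ 3.e-04  2.e-03 -1.e+00] F [-0.4  0.2  0.3] w 87.7
tool dx,dy cm [0.183 0.451]
turn 0.04
```

Call:
arm_command:
  increments:
    - [[0.15,0.3,0.6],0]
    - [[0,0,1],0]
    - [[0,0,1],0]
    - [[0,0,1],0]
    - [[0,0,0.4],0]
    - [[0,0,0],0]
    - [[0,0,0],0]
    - [[0,0,0],0]

```text
t: 17.0
ee_pos: [638.9, -241.7, 47.9]
orientation: [-3.14, -0.001, -0.004]
ft_force: [0.3, 0.5, -0.4]
width: 87.5
```

```bash
python3 - <<'E'
from h import *
go(638.0,-242,0)
E
```

```text
t 17.00 pos [ 638.9 -241.7   47.9] yaw 0.04 tz [ 0.0024  0.0012 -1.    ] F [ 0.3  0.5 -0.4] w 87.5
tool dx,dy cm [-0.094  0.028]
turn 0.04
```

Lower 6 mm, then close.

Call:
arm_command:
  increments:
    - [[-0.05,0.05,0.3],0]
    - [[0,0,0.2],0]
    - [[0,0,0],0]
    - [[0,0,0],0]

```text
t: 17.4
ee_pos: [639.1, -242.5, 43.6]
orientation: [-3.141, -0.001, -0.007]
ft_force: [0.2, -0.5, 0.5]
width: 87.8
```

Call:
arm_command:
  increments:
    - [[0,0,0],0]
    - [[0,0,0],0]
    - [[0,0,0],0]
    - [[0,0,0],0]
    - [[0,0,0],0]
    - [[0,0,0],0]
    - [[0,0,0],0]
    - [[0,0,0],0]
    - [[0,0,0],0]
    - [[0,0,0],0]
  gripper: 0

```text
t: 18.4
ee_pos: [639.3, -242.5, 43.9]
orientation: [-3.141, -0.001, -0.007]
ft_force: [-0.3, -0.2, 0.4]
width: 29.6
```

```bash
python3 - <<'E'
from h import *
o,R=st()
im=snap('wrist','10.png')
go(517,36,-0.2)
E
```

```text
t 18.40 pos [ 639.3 -242.5   43.9] yaw 0.04 tz [ 4.7e-03  3.0e-04 -1.0e+00] F [-0.3 -0.2  0.4] w 29.6
t 18.45 pos [ 639.3 -242.6   43.9] yaw 0.04 tz [ 4.7e-03  3.0e-04 -1.0e+00] F [ 0.5 -0.   0.3] w 29.2
tool dx,dy cm [-12.209 -27.864]
turn 0.24
```

View pics/10.png

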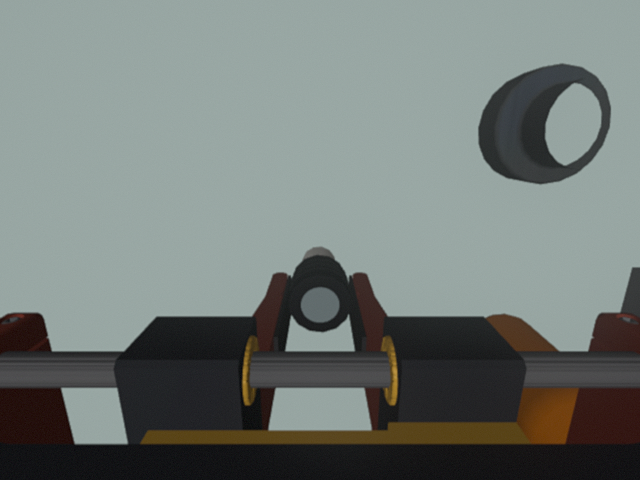

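Call:
arm_command:
  increments:
    - [[0,0,-1.5],0]
    - [[0,0,-3],0]
    - [[0,0,-3],0]
    - [[0,0,-2.5],0]
    - [[-1.2,-2.8,0],0]
    - [[-1.2,-2.8,0],0]
    - [[-1.2,-2.8,0],0]
    - [[-1.2,-2.8,0],0]
    - [[-1.2,-2.8,0],0]
    - [[-1.2,-2.8,0],0]
    - [[-1.2,-2.8,0],0]
    - [[-1.2,-2.8,0],0]
    - [[-1.1,-2.5,0],0]
    - [[-0.5,-1.2,0],0]
    - [[0,0,0],0]
    - [[0,0,0],0]
    - [[0,0,0],0]

```text
t: 20.15
ee_pos: [527.1, 24.9, 163.0]
orientation: [3.139, -0.002, 0.034]
ft_force: [0.0, -0.8, -1.0]
width: 29.3
```

```bash
python3 - <<'E'
from h import *
c=cam('wrist'); o,R=st()
# eyepiece offset (lens 16.1 above TCP)
K,Rc,t=c; p=ray(c,(320,304),o['ee_pos'][2]+16.1)[0]; print('off',R.T@(p-o['ee_pos']))
go(517.2,34.7,-0.2); snap('wrist','11.png')
E
```

```text
t 20.15 pos [527.1  24.9 163. ] yaw -0.07 tz [ 0.0216 -0.0027 -0.9998] F [ 0.  -0.8 -1. ] w 29.3
off [ -0.52008033  -1.22282431 -16.1183883 ]
t 20.15 pos [527.1  24.9 163. ] yaw -0.07 tz [ 0.0216 -0.0027 -0.9998] F [ 0.  -0.8 -1. ] w 29.3
tool dx,dy cm [-0.992 -0.981]
turn 0.13
```

View pics/11.png

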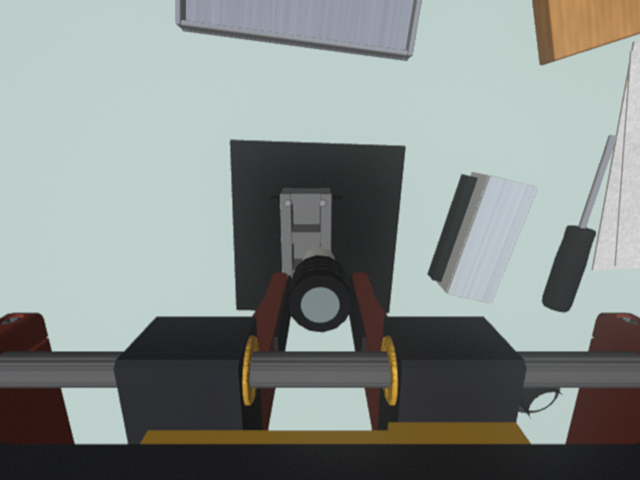

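Call:
arm_command:
  increments:
    - [[-0.4,-0.4,1],0]
    - [[-0.3,-0.4,1],0]
    - [[0,0,1],0]
    - [[0,0,1],0]
    - [[0,0,0.7],0]
    - [[0,0,0],0]
    - [[0,0,0],0]
    - [[0,0,0],0]

```text
t: 21.0
ee_pos: [520.5, 31.1, 109.7]
orientation: [3.138, -0.008, 0.029]
ft_force: [-0.5, -0.1, -1.1]
width: 29.4
```

```bash
python3 - <<'E'
from h import *
go(517.3,34.7,-0.2); snap('wrist','12.png')
E
```

```text
t 21.00 pos [520.5  31.1 109.7] yaw -0.28 tz [ 0.0183 -0.0032 -0.9998] F [-0.5 -0.1 -1.1] w 29.4
tool dx,dy cm [-0.318 -0.361]
turn -0.08
```

View pics/12.png

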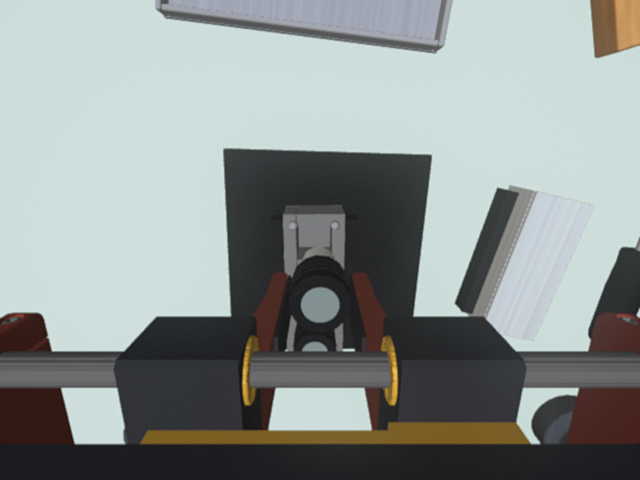

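```bash
python3 - <<'E'
from h import *
im=cv2.imread('pics/12.png'); c=cam('wrist'); g=cv2.cvtColor(im,cv2.COLOR_BGR2GRAY)
P=[]
for u,v in [(293,226),(334,226)]:
    s=g[v-6:v+7,u-6:u+7].astype(float); w=np.clip(s-np.percentile(s,85),0,None); yy,xx=np.mgrid[-6:7,-6:7]
    P.append((u+(w*xx).sum()/w.sum(),v+(w*yy).sum()/w.sum()))
p=ray(c,P,42); print(np.round(P,1).tolist(),p.round(1).tolist())
E
```

```text
[[291.9, 225.5], [334.2, 225.2]] [[502.2, 49.6, 42.0], [531.3, 49.5, 42.0]]
```

Call:
arm_command:
  increments:
    - [[-0.15,-0.15,0.5],0]
    - [[-0.15,-0.15,0.4],0]
    - [[0,0,0.3],0]
    - [[0,0,0],0]
    - [[0,0,0],0]
    - [[0,0,0],0]

```text
t: 21.65
ee_pos: [518.3, 34.5, 97.6]
orientation: [3.138, -0.007, 0.032]
ft_force: [-0.1, 1.3, -1.2]
width: 29.0
```

```bash
python3 - <<'E'
from h import *
go(516.8,34.7,-0.2)
E
```

```text
t 21.65 pos [518.3  34.5  97.6] yaw -0.27 tz [ 0.0207 -0.0031 -0.9998] F [-0.1  1.3 -1.2] w 29.0
tool dx,dy cm [-0.146 -0.024]
turn -0.07
```

Call:
arm_command:
  increments:
    - [[-0.12,0,0.6],0]
    - [[0,0,0.7],0]
    - [[0,0,0.4],0]
    - [[0,0,0],0]
    - [[0,0,0],0]
    - [[0,0,0],0]

```text
t: 22.25
ee_pos: [517.3, 34.3, 78.8]
orientation: [3.138, -0.007, 0.032]
ft_force: [-0.2, -0.6, -0.1]
width: 29.3
```

```bash
python3 - <<'E'
from h import *
go(516.8,34.7,-0.2)
E
```

```text
t 22.25 pos [517.3  34.3  78.8] yaw -0.27 tz [ 0.0203 -0.0031 -0.9998] F [-0.2 -0.6 -0.1] w 29.3
tool dx,dy cm [-0.046 -0.037]
turn -0.07
```

Call:
arm_command:
  increments:
    - [[-0.04,-0.03,0.6],0]
    - [[0,0,0.7],0]
    - [[0,0,0.6],0]
    - [[0,0,0.3],0]
    - [[0,0,0],0]
    - [[0,0,0],0]

```text
t: 22.85
ee_pos: [517.4, 34.6, 54.8]
orientation: [3.138, -0.008, 0.032]
ft_force: [-0.0, -0.4, 0.6]
width: 29.3
```

```bash
python3 - <<'E'
from h import *
go(516.8,34.7,-0.2)
E
```

```text
t 22.85 pos [517.4  34.6  54.8] yaw -0.27 tz [ 0.0202 -0.0031 -0.9998] F [-0.  -0.4  0.6] w 29.3
tool dx,dy cm [-0.056 -0.012]
turn -0.07
```

Call:
arm_command:
  increments:
    - [[0,0,0.3],0]
    - [[0,0,0],0]
    - [[0,0,0],0]

```text
t: 23.15
ee_pos: [517.7, 34.6, 51.8]
orientation: [3.138, -0.008, 0.033]
ft_force: [-0.3, 0.3, -0.8]
width: 29.0
```

Call:
arm_command:
  increments:
    - [[0,0,0],0]
    - [[0,0,0],0]
    - [[0,0,0],0]
    - [[0,0,0],0]
    - [[0,0,0],0]
    - [[0,0,0],0]
    - [[0,0,0],0]
    - [[0,0,-1.5],0]
    - [[0,0,-3],0]
    - [[0,0,-3],0]
    - [[0,0,-3],0]
    - [[0,0,-3],0]
    - [[0,0,-1],0]
    - [[0,0,0],0]
    - [[0,0,0],0]
  gripper: 0.8

```text
t: 24.65
ee_pos: [513.5, 35.0, 200.6]
orientation: [3.138, -0.008, 0.029]
ft_force: [0.3, -0.0, -0.2]
width: 70.3
```

```bash
python3 - <<'E'
from h import *
st(); snap('wrist','13.png'); snap('top','13t.png')
E
```

```text
t 24.65 pos [513.5  35.  200.6] yaw -0.27 tz [ 0.0183 -0.0032 -0.9998] F [ 0.3 -0.  -0.2] w 70.3
```

View pics/13.png

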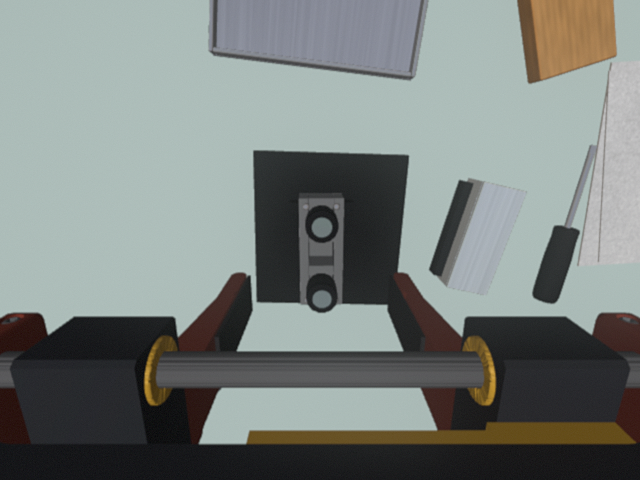

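View pics/13t.png

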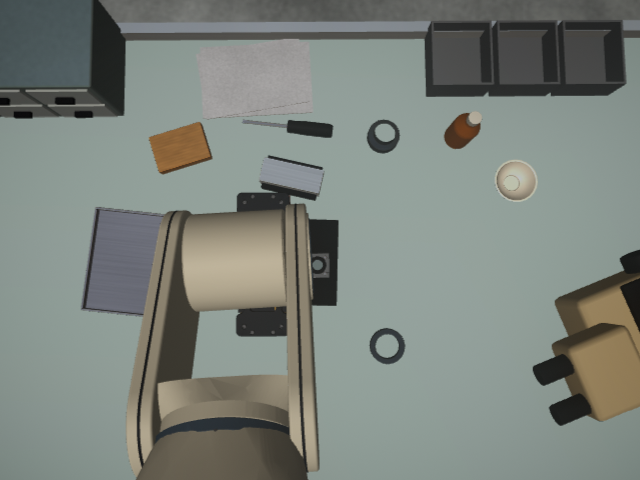

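```bash
cat >> h.py <<'E'
def covertop(im,c,box,z=36,thr=None):
    u0,v0,u1,v1=box; s=cv2.cvtColor(im,cv2.COLOR_RGB2HSV)[v0:v1,u0:u1]; b=im[v0:v1,u0:u1].astype(int)
    m=((b[...,2]-b[...,1])>thr).astype(np.uint8) if thr else None
    return m
E
python3 - <<'E'
from h import *
im=cv2.imread('pics/13t.png'); cv2.imwrite('pics/13tz.png',cv2.resize(im[145:210,245:340],None,fx=8,fy=8,interpolation=cv2.INTER_CUBIC))
for (u,v) in [(290,172),(265,185),(350,180),(275,160)]: print(im[v,u])
w=cv2.imread('pics/13.png'); cv2.imwrite('pics/13wz.png',cv2.resize(w[165:305,420:540],None,fx=4,fy=4,interpolation=cv2.INTER_CUBIC))
for (u,v) in [(490,240),(470,240),(450,230),(560,170)]: print(w[v,u])
E
```

```text
[155 148 141]
[34 35 33]
[156 162 148]
[158 151 145]
[184 176 167]
[183 176 167]
[53 53 49]
[184 188 172]
```

View pics/13tz.png

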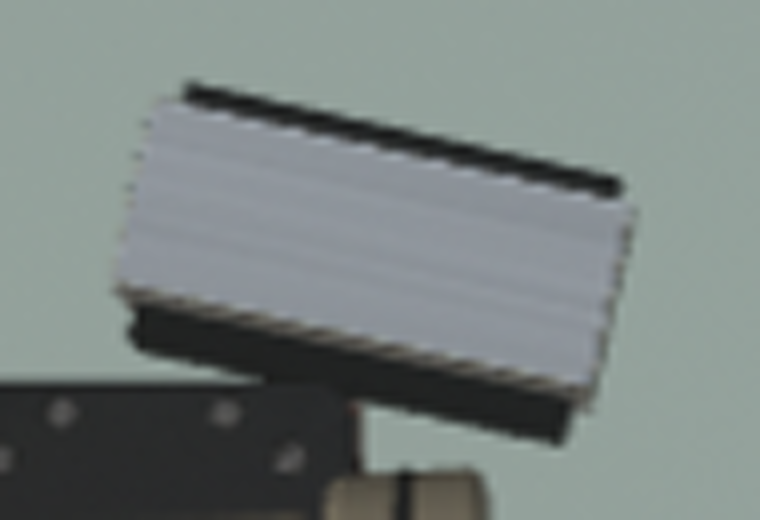

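View pics/13wz.png

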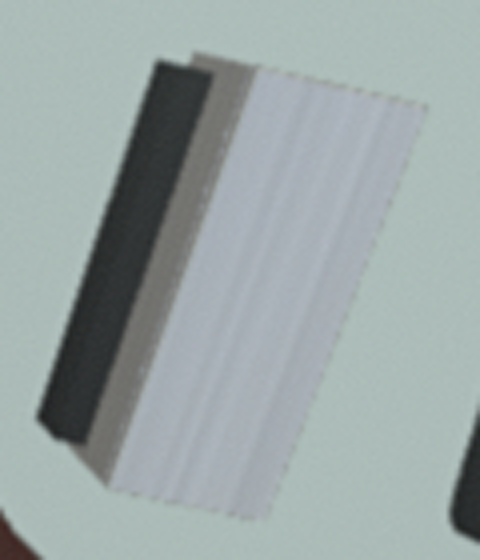

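```bash
cat >> h.py <<'E'
def ctop(f,c,box,z=36):
    "BGR file; cover top face (bluish light): centre/yaw of its long axis"
    u0,v0,u1,v1=box; b=cv2.GaussianBlur(cv2.imread(f),(3,3),0)[v0:v1,u0:u1].astype(int)
    m=((b[...,0]-b[...,1]>1)&(b[...,0]-b[...,2]>6)&(b[...,0]>110)).astype(np.uint8)
    cs,_=cv2.findContours(m,cv2.RETR_EXTERNAL,cv2.CHAIN_APPROX_NONE); k=max(cs,key=cv2.contourArea)
    P=ray(c,k[:,0,:]+np.array([u0,v0]),z)[:,:2].astype(np.float32); r=cv2.minAreaRect(P)
    bx=cv2.boxPoints(r); e=bx[1]-bx[0]; e2=bx[2]-bx[1]; l=e if np.hypot(*e)>np.hypot(*e2) else e2
    a=np.degrees(np.arctan2(l[1],l[0]))-90; a=(a+90)%180-90
    print(f,'centre',np.round(r[0],1),'size',np.round(r[1],1),'yaw %.2f'%a, 'centroid', ); return r[0],a
E
python3 - <<'E'
from h import *
ctop('pics/13t.png',cam('top'),(245,145,340,205)); ctop('pics/13.png',cam('wrist'),(420,165,540,305))
ctop('pics/0_top.png',cam('top'),(255,150,350,215))
E
```

```text
pics/13t.png centre [682.8  10.8] size [110.2  42.3] yaw -13.34 centroid
pics/13.png centre [680.3  11.9] size [110.6  43.1] yaw -13.21 centroid
pics/0_top.png centre [667.   -6.7] size [110.2  42.6] yaw -13.08 centroid
```

```bash
python3 - <<'E'
from h import *
go(681,11.5,-13.3)
E
```

```text
t 24.75 pos [513.1  34.9 200. ] yaw -0.28 tz [ 0.0167 -0.0032 -0.9999] F [-0.5 -0.3  0. ] w 70.1
tool dx,dy cm [16.802  2.262]
turn 13.02
```

Call:
arm_command:
  increments:
    - [[2,0.3,0],0]
    - [[3,0.4,0],0]
    - [[3,0.4,0],0]
    - [[3,0.4,0],0]
    - [[3,0.4,0],0]
    - [[1.8,0.2,0],0]
    - [[0.6,0.2,0],3]
    - [[0,0,0.5],4]
    - [[0,0,1],3.5]
    - [[0,0,1.5],1.5]
    - [[0,0,1.5],0]
    - [[0,0,1.5],0]
    - [[0,0,0.7],0]
    - [[0,0,0],0]
    - [[0,0,0],0]
    - [[0,0,0],0]
  gripper: 1

```text
t: 26.35
ee_pos: [672.1, 9.7, 105.6]
orientation: [3.117, -0.341, -0.028]
ft_force: [-0.5, 0.7, -0.1]
width: 88.2
```

```bash
python3 - <<'E'
from h import *
go(681,11.5,-13.3); snap('wrist','14.png')
E
```

```text
t 26.35 pos [672.1   9.7 105.6] yaw -12.50 tz [-0.0184 -0.0036 -0.9998] F [-0.5  0.7 -0.1] w 88.2
tool dx,dy cm [ 0.832 -0.37 ]
turn 0.8
```

View pics/14.png

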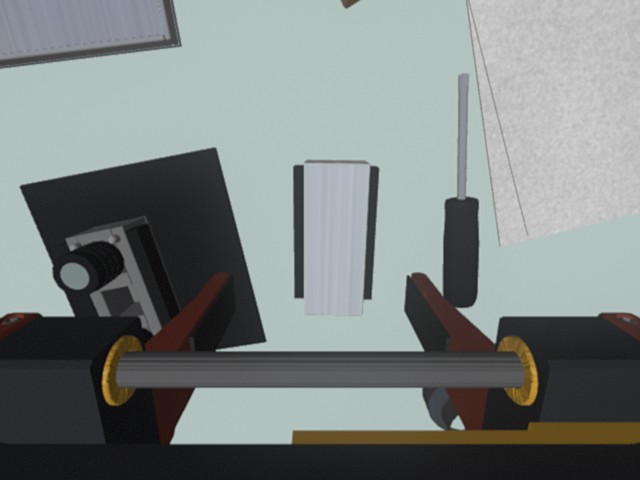

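```bash
python3 - <<'E'
from h import *
p,a=ctop('pics/14.png',cam('wrist'),(290,155,385,325)); go(p[0],p[1],a)
E
```

```text
pics/14.png centre [682.1  11.6] size [110.8  43.6] yaw -12.78 centroid
t 26.40 pos [672.2   9.7 105.8] yaw -12.50 tz [-0.018  -0.0036 -0.9998] F [-0.6 -0.3  0.2] w 87.3
tool dx,dy cm [ 0.925 -0.404]
turn 0.28
```

Call:
arm_command:
  increments:
    - [[0.4,-0.2,0.8],0.3]
    - [[0.4,-0.2,1],0]
    - [[0,0,1.2],0]
    - [[0,0,1.2],0]
    - [[0,0,1.2],0]
    - [[0,0,0.8],0]
    - [[0,0,0],0]
    - [[0,0,0],0]
    - [[0,0,0],0]

```text
t: 27.3
ee_pos: [680.8, 11.8, 38.3]
orientation: [3.116, -0.35, -0.026]
ft_force: [0.1, 0.1, 0.1]
width: 87.8
```

```bash
python3 - <<'E'
from h import *
go(682.2,11.,-12.9)
E
```

```text
t 27.30 pos [680.8  11.8  38.3] yaw -12.82 tz [-0.0173 -0.0036 -0.9998] F [0.1 0.1 0.1] w 87.8
tool dx,dy cm [0.15  0.046]
turn 0.08
```

Call:
arm_command:
  increments:
    - [[0.1,0.04,0.7],0]
    - [[0,0,0.7],0]
    - [[0,0,0.7],0]
    - [[0,0,0.5],0]
    - [[0,0,0.2],0]
    - [[0,0,0],0]
    - [[0,0,0],0]
    - [[0,0,0],0]

```text
t: 28.1
ee_pos: [682.2, 11.0, 9.1]
orientation: [3.117, -0.35, -0.023]
ft_force: [0.5, -0.6, -0.7]
width: 87.8
```

```bash
python3 - <<'E'
from h import *
go(682.2,11.,-12.9)
E
```

```text
t 28.10 pos [682.2  11.    9.1] yaw -12.82 tz [-0.0151 -0.0036 -0.9999] F [ 0.5 -0.6 -0.7] w 87.8
tool dx,dy cm [-0.002  0.003]
turn 0.08
```

Call:
arm_command:
  increments:
    - [[0,0,0.35],0]
    - [[0,0,0],0]
    - [[0,0,0],0]

```text
t: 28.4
ee_pos: [682.6, 11.0, 5.9]
orientation: [3.117, -0.35, -0.021]
ft_force: [-0.7, 0.0, 0.5]
width: 87.7
```

Call:
arm_command:
  increments:
    - [[0,0,0],0]
    - [[0,0,0],0]
    - [[0,0,0],0]
    - [[0,0,0],0]
    - [[0,0,0],0]
    - [[0,0,0],0]
    - [[0,0,0],0]
    - [[0,0,0],0]
  gripper: 0

```text
t: 29.2
ee_pos: [682.7, 11.0, 6.1]
orientation: [3.117, -0.35, -0.021]
ft_force: [-1.2, 1.0, -0.5]
width: 61.8
```

```bash
python3 - <<'E'
from h import *
st(); snap('wrist','15.png')
E
```

```text
t 29.20 pos [682.7  11.    6.1] yaw -12.82 tz [-0.0139 -0.0036 -0.9999] F [-1.2  1.  -0.5] w 61.8
```

View pics/15.png

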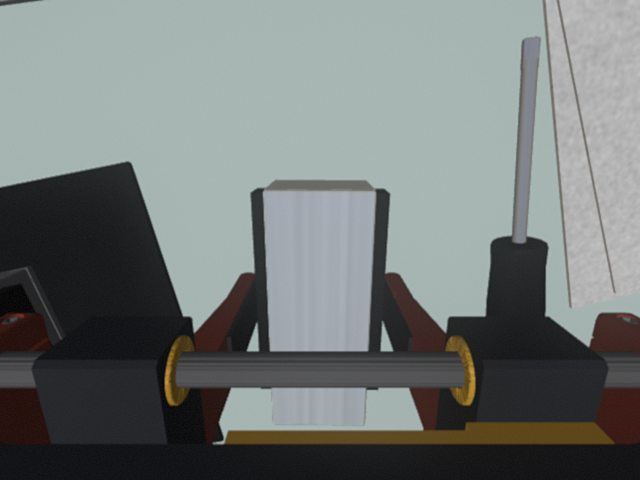

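```bash
python3 - <<'E'
from h import *
c=cam('wrist'); o,R=st()
p=ray(c,[(264,191.5),(376,191.5),(272,426),(366,425)],36)
print(((p-o['ee_pos'])@R).round(1))
E
```

```text
t 29.25 pos [682.7  11.    6.1] yaw -12.82 tz [-0.0139 -0.0036 -0.9999] F [ 1.7  0.  -0.1] w 61.8
[[-22.1 -55.9 -30. ]
 [ 21.1 -56.  -30.6]
 [-23.4  56.5 -29.3]
 [ 21.4  55.4 -29.8]]
```

Call:
arm_command:
  increments:
    - [[0,0,-1],0]
    - [[0,0,-2.5],0]
    - [[0,0,-3],0]
    - [[0,0,-3],0]
    - [[0,0,-2],-2]
    - [[0,0,-0.5],-4]
    - [[-1,0,0],-4]
    - [[-2,0,0],-2]
    - [[-2,0,0],0]
    - [[-2,0,0],0]
    - [[-2,0,0],0]
    - [[-2,0.3,0],0]
    - [[-2,0.3,0],0]
    - [[-1,0.2,0],0]
    - [[0,0,0],0]
    - [[0,0,0],0]
    - [[0,0,0],0]

```text
t: 30.95
ee_pos: [541.2, 6.1, 141.8]
orientation: [3.138, -0.008, -0.01]
ft_force: [-0.2, 0.2, -1.3]
width: 61.8
```

```bash
python3 - <<'E'
from h import *
go(517.2,1,-0.2); snap('wrist','16.png')
E
```

```text
t 30.95 pos [541.2   6.1 141.8] yaw -0.30 tz [-0.0066 -0.0035 -1.    ] F [-0.2  0.2 -1.3] w 61.8
tool dx,dy cm [-2.395  0.524]
turn -0.1
```

View pics/16.png

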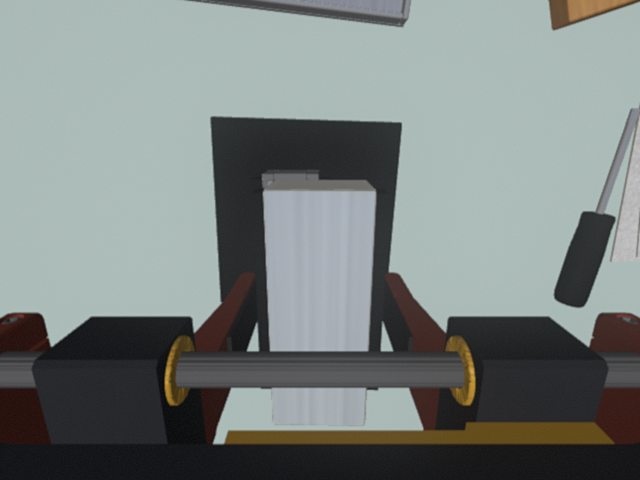

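```bash
python3 - <<'E'
from h import *
im=cv2.imread('pics/16.png');cv2.imwrite('pics/16z.png',cv2.resize(im[155:205,250:340],None,fx=8,fy=8,interpolation=cv2.INTER_CUBIC))
c=cam('wrist'); print(ray(c,[(319.5,173),(263.5,173)],37).round(1))
E
```

```text
[[540.1  56.7  37. ]
 [497.1  56.9  37. ]]
```

View pics/16z.png

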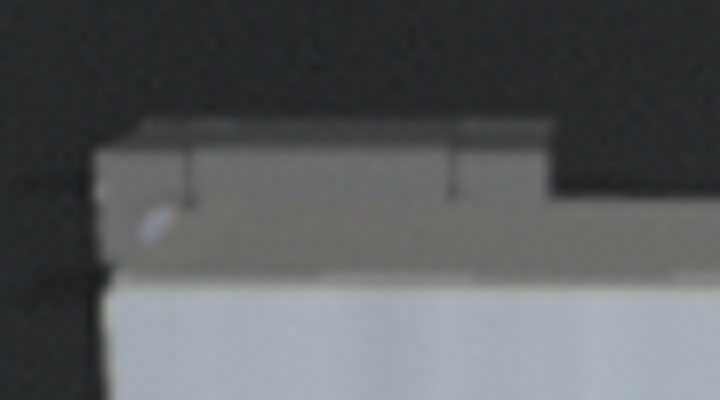

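Call:
arm_command:
  increments:
    - [[-1,0.2,0.5],0]
    - [[-0.9,0.2,0.8],0]
    - [[0,0,0.8],0]
    - [[0,0,0.8],0]
    - [[0,0,0.8],0]
    - [[0,0,0.5],0]
    - [[0,0,0],0]
    - [[0,0,0],0]
    - [[0,0,0],0]

```text
t: 31.9
ee_pos: [521.1, 1.9, 94.6]
orientation: [3.138, -0.008, -0.013]
ft_force: [-1.0, -1.6, -1.3]
width: 61.5
```

```bash
python3 - <<'E'
from h import *
go(517.6,0.9,-0.2); snap('wrist','17.png')
im=cv2.imread('pics/17.png');cv2.imwrite('pics/17z.png',cv2.resize(im[145:225,240:400],None,fx=5,fy=5,interpolation=cv2.INTER_CUBIC))
E
```

```text
t 31.90 pos [521.1   1.9  94.6] yaw -0.29 tz [-0.0082 -0.0034 -1.    ] F [-1.  -1.6 -1.3] w 61.5
tool dx,dy cm [-0.349  0.101]
turn -0.09
```

View pics/17z.png

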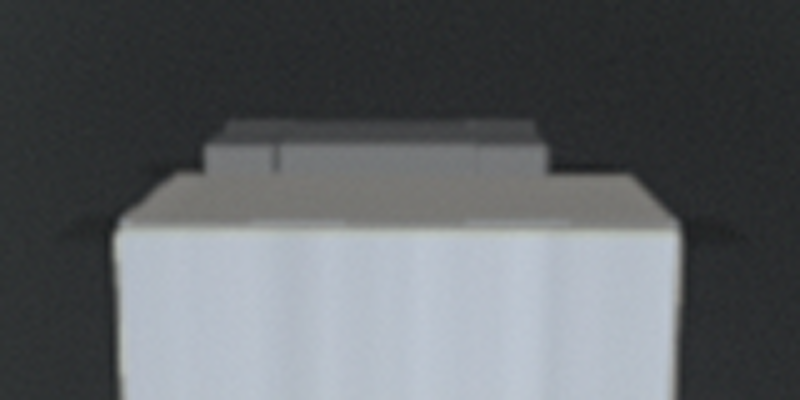

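```bash
python3 - <<'E'
from h import *
c=cam('wrist'); o,R=st()
r=ray(c,[(280.6,173.6),(349.6,173.6)],37); print('rack',r.round(1), r.mean(0))
k=ray(c,[(276,179.6),(366.4,179.6)],o['ee_pos'][2]-6); print('rim',k.round(1),k.mean(0))
E
```

```text
t 31.95 pos [521.2   1.9  94.7] yaw -0.29 tz [-0.008  -0.0034 -1.    ] F [ 0.9 -1.  -1.8] w 61.4
rack [[495.6  56.6  37. ]
 [539.2  56.4  37. ]] [517.40728248  56.53990847  37.        ]
rim [[499.5  58.7  88.7]
 [543.4  58.5  88.7]] [521.45520784  58.57724121  88.70498739]
```

Call:
arm_command:
  increments:
    - [[-0.16,0.07,0.3],0]
    - [[-0.14,0.06,0.4],0]
    - [[0,0,0.3],0]
    - [[0,0,0],0]
    - [[0,0,0],0]
    - [[0,0,0],0]

```text
t: 32.55
ee_pos: [518.4, 0.4, 84.6]
orientation: [3.138, -0.008, -0.01]
ft_force: [-0.6, -0.5, -1.5]
width: 61.5
```

```bash
python3 - <<'E'
from h import *
go(517.4,0.3,-0.2)
E
```

```text
t 32.55 pos [5.184e+02 4.000e-01 8.460e+01] yaw -0.29 tz [-0.0064 -0.0034 -1.    ] F [-0.6 -0.5 -1.5] w 61.5
tool dx,dy cm [-0.095  0.012]
turn -0.09
```

Call:
arm_command:
  increments:
    - [[-0.08,0,0.5],0]
    - [[0,0,0.6],0]
    - [[0,0,0.6],0]
    - [[0,0,0.4],0]
    - [[0,0,0],0]
    - [[0,0,0],0]
    - [[0,0,0],0]

```text
t: 33.25
ee_pos: [517.2, 0.4, 61.3]
orientation: [3.138, -0.008, -0.011]
ft_force: [-0.4, -0.5, -1.6]
width: 61.7
```

```bash
python3 - <<'E'
from h import *
go(517.3,0.3,-0.2); snap('wrist','18.png')
im=cv2.imread('pics/18.png');cv2.imwrite('pics/18z.png',cv2.resize(im[145:225,240:400],None,fx=5,fy=5,interpolation=cv2.INTER_CUBIC))
E
```

```text
t 33.25 pos [5.172e+02 4.000e-01 6.130e+01] yaw -0.29 tz [-0.007  -0.0035 -1.    ] F [-0.4 -0.5 -1.6] w 61.7
tool dx,dy cm [0.006 0.007]
turn -0.09
```

View pics/18z.png

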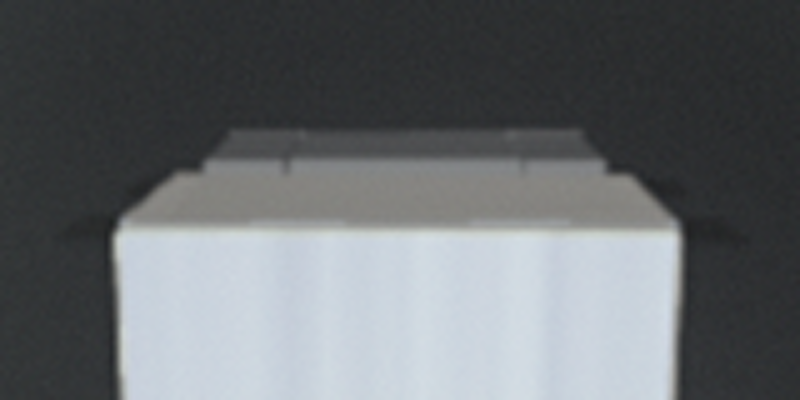

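```bash
python3 - <<'E'
from h import *
c=cam('wrist'); o,R=st()
r=ray(c,[(240+203/5,145+159/5),(240+606/5,145+159/5)],37); print('rack',r.round(1), r.mean(0).round(2))
k=ray(c,[(276,179.6),(366.4,179.6)],o['ee_pos'][2]-6); print('rim',k.round(1),k.mean(0).round(2))
E
```

```text
t 33.30 pos [5.173e+02 4.000e-01 6.140e+01] yaw -0.28 tz [-0.0069 -0.0035 -1.    ] F [-0.3 -0.7 -1.8] w 61.4
rack [[495.7  56.6  37. ]
 [539.   56.4  37. ]] [517.35  56.5   37.  ]
rim [[495.6  57.2  55.4]
 [539.5  57.   55.4]] [517.56  57.07  55.39]
```

Call:
arm_command:
  increments:
    - [[0,0.05,0.4],0]
    - [[0,0,0.4],0]
    - [[0,0,0.3],0]
    - [[0,0,0],0]
    - [[0,0,0],0]
    - [[0,0,0],0]

```text
t: 33.9
ee_pos: [517.5, -0.2, 49.7]
orientation: [3.138, -0.008, -0.01]
ft_force: [-0.0, 0.7, -1.0]
width: 61.8
```

```bash
python3 - <<'E'
from h import *
st()
E
```

```text
t 33.90 pos [ 5.175e+02 -2.000e-01  4.970e+01] yaw -0.29 tz [-0.0062 -0.0035 -1.    ] F [-0.   0.7 -1. ] w 61.8
```

Call:
arm_command:
  increments:
    - [[0,0,0.3],0]
    - [[0,0,0.2],0]
    - [[0,0,0],0]
    - [[0,0,0],0]

```text
t: 34.3
ee_pos: [517.6, -0.2, 44.4]
orientation: [3.138, -0.008, -0.009]
ft_force: [-0.2, -0.2, -1.1]
width: 61.7
```

```bash
python3 - <<'E'
from h import *
st()
E
```

```text
t 34.30 pos [ 5.176e+02 -2.000e-01  4.440e+01] yaw -0.29 tz [-0.0059 -0.0035 -1.    ] F [-0.2 -0.2 -1.1] w 61.7
```

Call:
arm_command:
  increments:
    - [[0,0,0.15],0]
    - [[0,0,0.1],0]
    - [[0,0,0],0]

```text
t: 34.6
ee_pos: [517.9, -0.2, 43.5]
orientation: [3.138, -0.008, -0.009]
ft_force: [0.6, 0.1, -1.3]
width: 61.3
```

```bash
python3 - <<'E'
from h import *
st(); snap('wrist','19.png'); snap('scene','19s.png')
im=cv2.imread('pics/19.png');cv2.imwrite('pics/19z.png',cv2.resize(im[145:225,240:400],None,fx=5,fy=5,interpolation=cv2.INTER_CUBIC))
E
```

```text
t 34.60 pos [ 5.179e+02 -2.000e-01  4.350e+01] yaw -0.28 tz [-0.0057 -0.0035 -1.    ] F [ 0.6  0.1 -1.3] w 61.3
```

View pics/19z.png

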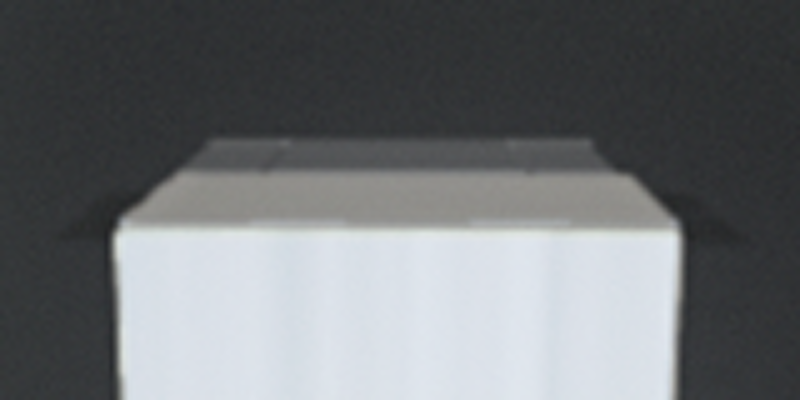

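View pics/19s.png

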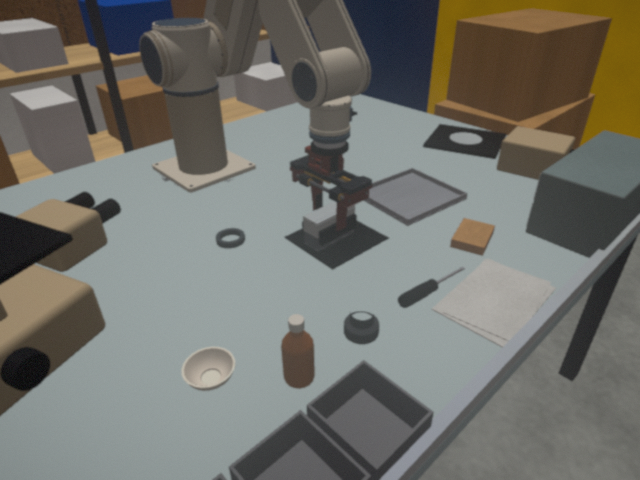

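Call:
arm_command:
  increments:
    - [[0,0,0],0]
    - [[0,0,0],0]
    - [[0,0,0],0]
    - [[0,0,0],0]
    - [[0,0,0],0]
    - [[0,0,0],0]
  gripper: 1

```text
t: 35.3
ee_pos: [518.2, -0.2, 42.9]
orientation: [3.138, -0.008, -0.008]
ft_force: [-0.1, 0.2, -0.3]
width: 87.9
```

Call:
arm_command:
  increments:
    - [[0,1,0],0]
    - [[0,1.2,0],0]
    - [[0,1,0],0]
    - [[0,0.4,0],0]
    - [[0,0,0.5],0]
    - [[0,0,0.8],0]
    - [[0,0,0.7],0]
    - [[0,0,0],0]
    - [[0,0,0],0]
    - [[0,0,0],0]

```text
t: 36.3
ee_pos: [517.3, -39.9, 20.5]
orientation: [3.138, -0.009, -0.01]
ft_force: [-0.6, -0.3, -0.1]
width: 87.7
```

```bash
python3 - <<'E'
from h import *
go(517.5,-40,-0.25); snap('wrist','20.png'); snap('scene','20s.png')
cv2.imwrite('pics/20sz.png',cv2.resize(cv2.imread('pics/20s.png')[170:270,270:410],None,fx=5,fy=5,interpolation=cv2.INTER_CUBIC))
E
```

```text
t 36.30 pos [517.3 -39.9  20.5] yaw -0.33 tz [-0.0065 -0.0033 -1.    ] F [-0.6 -0.3 -0.1] w 87.7
tool dx,dy cm [0.023 0.009]
turn -0.08
```

View pics/20.png

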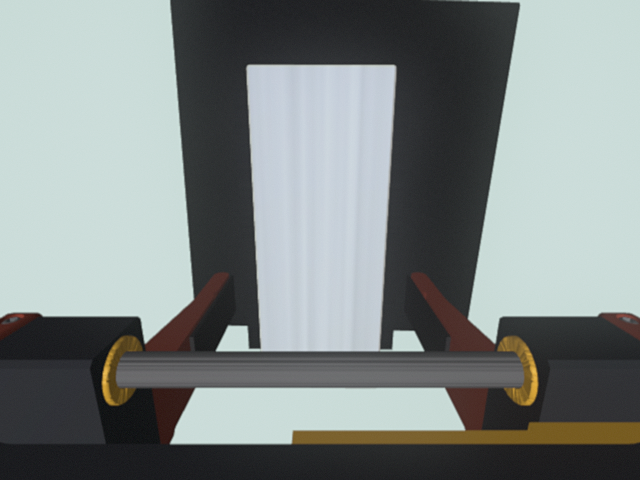

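View pics/20sz.png

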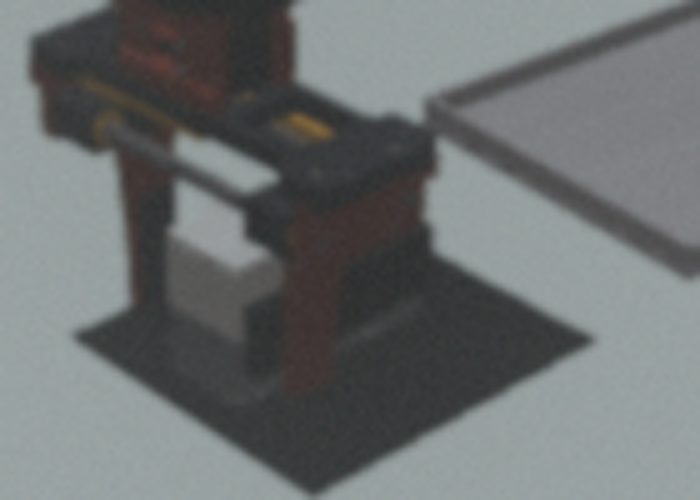

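```bash
python3 - <<'E'
from h import *
c=cam('wrist'); print(ray(c,[(247,65.5),(395.5,65.5)],73).round(1))
E
```

```text
[[496.5  56.4  73. ]
 [539.7  56.1  73. ]]
```

Call:
arm_command:
  increments:
    - [[0,0,0.2],0]
    - [[0,0,0],0]
    - [[0,0,0],0]

```text
t: 36.7
ee_pos: [517.8, -39.8, 19.0]
orientation: [3.138, -0.008, -0.008]
ft_force: [-0.0, 0.2, -0.3]
width: 87.7
```

Call:
arm_command:
  increments:
    - [[0,0,0],0]
    - [[0,0,0],0]
    - [[0,0,0],0]
    - [[0,0,0],0]
    - [[0,0,0],0]
    - [[0,0,0],0]
    - [[0,0,0],0]
    - [[0,0,0],0]
  gripper: 0

```text
t: 37.5
ee_pos: [517.9, -39.9, 19.2]
orientation: [3.138, -0.008, -0.007]
ft_force: [1.1, 0.5, 0.2]
width: 61.9
```

Call:
arm_command:
  increments:
    - [[0,-0.1,-0.4],0]
    - [[0,-0.2,-0.6],0]
    - [[0,-0.25,-0.6],0]
    - [[0,-0.25,-0.3],0]
    - [[0,0,0],0]
    - [[0,0,0],0]

```text
t: 38.1
ee_pos: [516.8, -30.8, 39.2]
orientation: [3.138, -0.008, -0.011]
ft_force: [0.5, 0.1, -4.6]
width: 61.7
```

```bash
cat >> h.py <<'E'
def arc(yp,zp,ga,gb,th):
    "target TCP (world y,z) for pair turned th about pivot edge; ga,gb=start offset"
    R=np.hypot(ga,gb); a=np.arctan2(gb,ga)+np.radians(th); return yp-R*np.cos(a), zp+R*np.sin(a)-19
E
python3 - <<'E'
from h import *
o,R=st(); print('moment',o['moment'].round(2)); snap('wrist','21.png'); snap('scene','21s.png')
for th in (10,15,20,30,40,50,60,70,80,90): print(th,np.round(arc(56.2,3,96,35.2,th),1))
E
```

```text
t 38.10 pos [516.8 -30.8  39.2] yaw -0.28 tz [-0.0069 -0.0035 -1.    ] F [ 0.5  0.1 -4.6] w 61.7
moment [-0.22 -0.09  0.01]
10 [-32.2  35.3]
15 [-27.4  42.8]
20 [-22.   49.9]
30 [-9.3 62.5]
40 [ 5.3 72.7]
50 [21.5 80.2]
60 [38.7 84.7]
70 [56.4 86.2]
80 [74.2 84.7]
90 [91.4 80. ]
```

View pics/21.png

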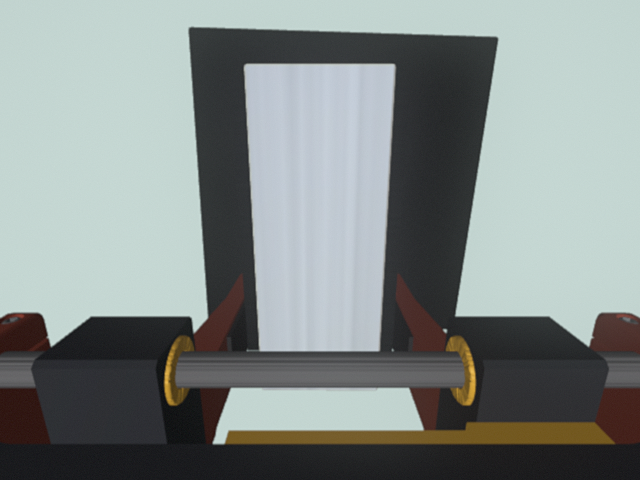

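View pics/21s.png

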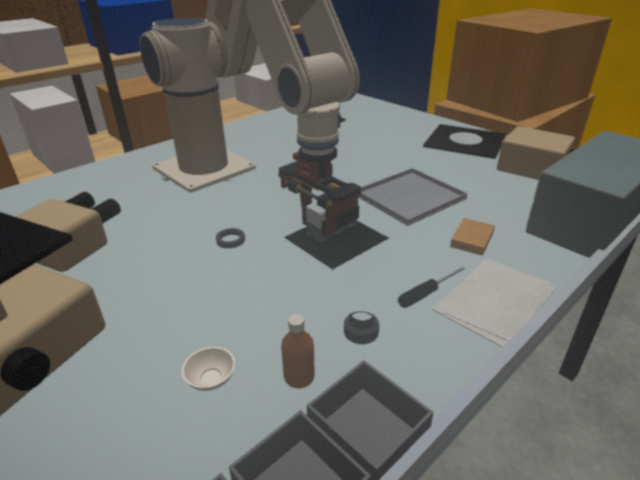

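Call:
arm_command:
  increments:
    - [[0,0.2,0.5],0]
    - [[0,0.3,0.6],0]
    - [[0,0.2,0.5],0]
    - [[0,0,0],0]
    - [[0,0,0],0]
    - [[0,0,0],0]

```text
t: 38.8
ee_pos: [515.7, -39.0, 20.4]
orientation: [3.138, -0.009, -0.015]
ft_force: [0.6, -0.8, -4.0]
width: 61.9
```

```bash
python3 - <<'E'
from h import *
o,R=st(); print(o['moment'].round(2))
E
```

```text
t 38.80 pos [515.7 -39.   20.4] yaw -0.33 tz [-0.0095 -0.0033 -0.9999] F [ 0.6 -0.8 -4. ] w 61.9
[-0.21 -0.11 -0.02]
```

Call:
arm_command:
  increments:
    - [[0.1,0,0.15],0]
    - [[0,0,0],0]
    - [[0,0,0],0]

```text
t: 39.1
ee_pos: [516.9, -39.0, 19.7]
orientation: [3.138, -0.009, -0.014]
ft_force: [0.2, 0.2, -3.9]
width: 62.1
```

```bash
python3 - <<'E'
from h import *
o,R=st(); print(o['moment'].round(2))
E
```

```text
t 39.10 pos [516.9 -39.   19.7] yaw -0.31 tz [-0.0091 -0.0034 -1.    ] F [ 0.2  0.2 -3.9] w 62.1
[-0.27 -0.09 -0.01]
```

Call:
arm_command:
  increments:
    - [[0,0,0],0]
    - [[0,0,0],0]
    - [[0,0,0],0]
    - [[0,-0.1,-0.3],0]
    - [[0,-0.2,-0.5],0]
    - [[0,-0.1,-0.2],0]
    - [[0,0,0],0]
    - [[0,0,0],0]
  gripper: 0.69

```text
t: 39.9
ee_pos: [517.5, -34.4, 30.7]
orientation: [3.138, -0.008, -0.013]
ft_force: [0.3, 0.9, -4.2]
width: 61.8
```

```bash
python3 - <<'E'
from h import *
o,R=st(); print(o['moment'].round(2)); snap('wrist','22.png')
E
```

```text
t 39.90 pos [517.5 -34.4  30.7] yaw -0.30 tz [-0.0081 -0.0035 -1.    ] F [ 0.3  0.9 -4.2] w 61.8
[-0.15 -0.03 -0.04]
```

View pics/22.png

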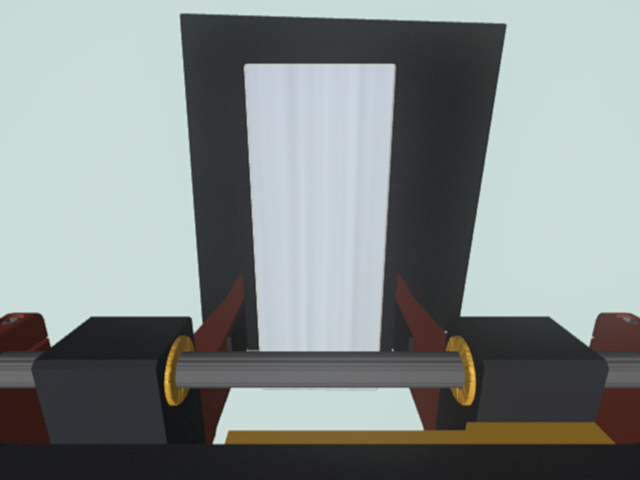

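Call:
arm_command:
  increments:
    - [[0,0,0],0]
    - [[0,0,0],0]
    - [[0,0,0],0]
  gripper: 0.698

```text
t: 40.25
ee_pos: [517.3, -34.4, 30.5]
orientation: [3.138, -0.008, -0.013]
ft_force: [-0.9, 0.9, -4.7]
width: 61.9
```

```bash
python3 - <<'E'
from h import *
W=[]
for i in range(8):
    get_image('wrist'); o=get_obs(); W.append(o['width'])
print(o['t'],np.round(W,2),o['moment'].round(2),o['ft_force'].round(1),o['ee_pos'].round(1))
im=snap('wrist','23.png'); 
a=cv2.imread('pics/22.png').astype(int); b=cv2.imread('pics/23.png').astype(int); print(abs(a-b)[50:340,240:400].mean())
E
```

```text
40.65 [61.98 62.12 61.96 62.04 61.68 61.69 61.74 61.93] [-0.19 -0.12 -0.01] [-0.5 -0.  -4.7] [517.4 -34.4  30.6]
1.000308908045977
```

Call:
arm_command:
  increments:
    - [[0,0,0],0]
    - [[0,0,0],0]
  gripper: 0.702

```text
t: 40.9
ee_pos: [517.4, -34.4, 30.6]
orientation: [3.138, -0.008, -0.013]
ft_force: [-0.4, -0.3, -4.3]
width: 61.5
```

```bash
python3 - <<'E'
from h import *
W=[]
for i in range(4):
    im=snap('wrist','24.png'); o=get_obs(); W.append(o['width'])
print(o['t'],np.round(W,2),o['moment'].round(2),o['ft_force'].round(1),o['ee_pos'].round(1))
a=cv2.imread('pics/22.png').astype(int); b=cv2.imread('pics/24.png').astype(int); print(abs(a-b)[50:340,240:400].mean())
E
```

```text
41.1 [61.83 61.79 62.24 62.01] [-0.19 -0.08 -0.06] [ 0.2  0.7 -4.3] [517.4 -34.4  30.6]
1.0998132183908047
```

Call:
arm_command:
  increments:
    - [[0,0,0],0]
    - [[0,0,0],0]
  gripper: 0.704

```text
t: 41.3
ee_pos: [517.5, -34.4, 30.8]
orientation: [3.138, -0.008, -0.013]
ft_force: [0.1, 0.8, -3.0]
width: 62.0
```

```bash
python3 - <<'E'
from h import *
W=[]
for i in range(4):
    im=snap('wrist','25.png'); o=get_obs(); W.append(o['width'])
print(o['t'],np.round(W,2),o['moment'].round(2),o['ft_force'].round(1),o['ee_pos'].round(1))
a=cv2.imread('pics/22.png').astype(int); b=cv2.imread('pics/25.png').astype(int); print(abs(a-b)[50:340,240:400].mean())
E
```

```text
41.5 [62.14 62.3  61.89 62.01] [-0.02 -0.04  0.02] [-0.8  0.2 -2.7] [517.5 -34.4  30.7]
10.930761494252874
```

View pics/25.png

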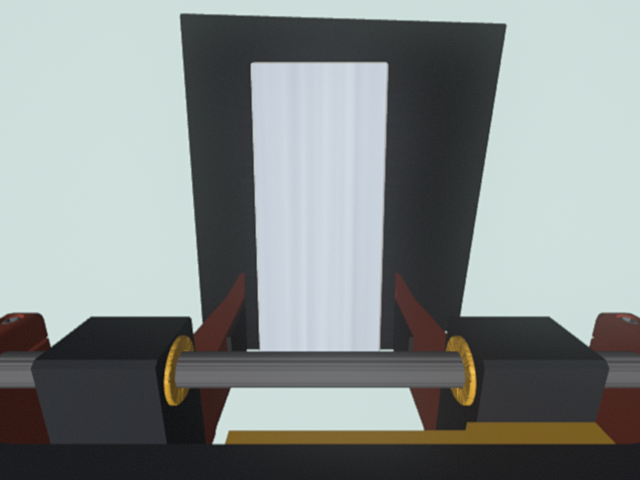

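Call:
arm_command:
  increments:
    - [[0,-0.2,-0.35],0]
    - [[0,-0.3,-0.45],0]
    - [[0,-0.35,-0.45],0]
    - [[0,-0.35,-0.45],0]
    - [[0,-0.35,-0.4],0]
    - [[0,0,0],0]
    - [[0,0,0],0]

```text
t: 42.2
ee_pos: [518.1, -17.2, 54.1]
orientation: [3.138, -0.007, -0.011]
ft_force: [-1.1, -0.6, -4.0]
width: 62.1
```

```bash
python3 - <<'E'
from h import *
o,R=st(); print(o['moment'].round(2)); snap('wrist','26.png')
for th in (22,25,28): print(th,np.round(arc(56.2,3,96,35.2,th),1))
E
```

```text
t 42.20 pos [518.1 -17.2  54.1] yaw -0.27 tz [-0.007  -0.0036 -1.    ] F [-1.1 -0.6 -4. ] w 62.1
[-0.15 -0.04 -0.01]
22 [-19.6  52.6]
25 [-15.9  56.5]
28 [-12.   60.1]
```

View pics/26.png

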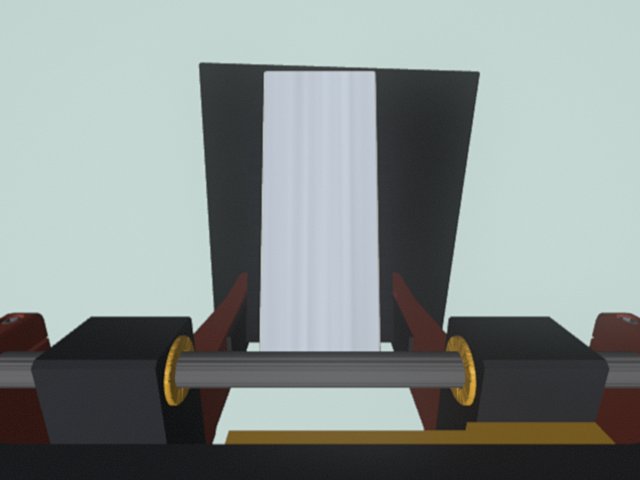

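```bash
cat >> h.py <<'E'
def widthpts(c,uvL,uvR,w=44.):
    K,R,t=c; a=np.linalg.inv(K)@[*uvL,1]; b=np.linalg.inv(K)@[*uvR,1]; d=w/np.hypot(*(a-b)[:2]); return t+R@((a+b)/2*d)
E
python3 - <<'E'
from h import *
c=cam('wrist'); o,R=st()
p=widthpts(c,(264,71.5),(376,71.5)); q=widthpts(c,(260,350),(380.5,350)); print(p,q)
g=o['ee_pos']-19*R[:,2]
v=p-g; print('rel grip',v,'theta', np.degrees(np.arctan2(36,96)-np.arctan2(v[2],v[1])))
E
```

```text
t 42.25 pos [518.1 -17.2  54. ] yaw -0.28 tz [-0.0072 -0.0036 -1.    ] F [-0.1  0.6 -3. ] w 61.7
[518.09882767  83.87794179  68.42839023] [517.96099387 -15.57379874 107.22127538]
rel grip [-8.80481680e-02  1.01037637e+02 -4.59446540e+00] theta 23.15965182936658
```

Call:
arm_command:
  increments:
    - [[0,-0.4,-0.4],0]
    - [[0,-0.5,-0.45],0]
    - [[0,-0.5,-0.4],0]
    - [[0,-0.5,-0.35],0]
    - [[0,-0.5,-0.3],0]
    - [[0,-0.4,-0.25],0]
    - [[0,0,0],0]
    - [[0,0,0],0]

```text
t: 43.05
ee_pos: [518.1, 13.6, 77.1]
orientation: [3.138, -0.007, -0.012]
ft_force: [0.2, 0.3, -4.3]
width: 61.9
```

```bash
python3 - <<'E'
from h import *
o,R=st(); print(o['moment'].round(2)); snap('wrist','27.png')
for th in (40,45,50): print(th,np.round(arc(56.2,3,96,35.2,th),1))
E
```

```text
t 43.05 pos [518.1  13.6  77.1] yaw -0.27 tz [-0.0076 -0.0034 -1.    ] F [ 0.2  0.3 -4.3] w 61.9
[-0.22 -0.05 -0.02]
40 [ 5.3 72.7]
45 [13.2 76.8]
50 [21.5 80.2]
```

View pics/27.png

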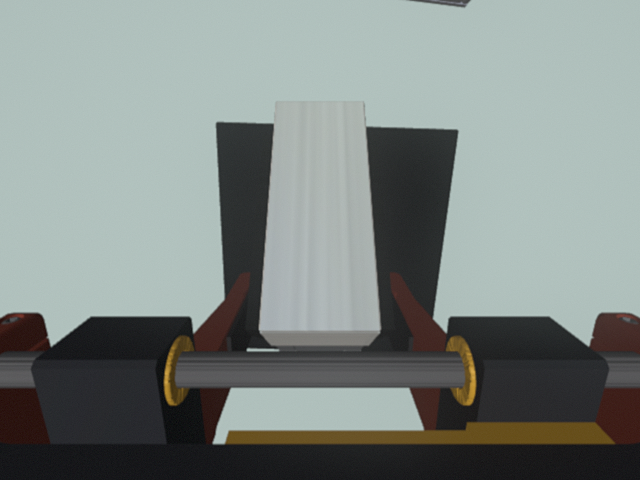

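```bash
cat >> h.py <<'E'
def th(c,o,R,L,Rr,L2,R2):
    p=widthpts(c,L,Rr); q=widthpts(c,L2,R2); g=o['ee_pos']-19*R[:,2]; v=p-g; w=q-g
    print('far',v.round(1),'near',w.round(1),'theta far %.1f slope %.1f'%(np.degrees(np.arctan2(36,96)-np.arctan2(v[2],v[1])),-np.degrees(np.arctan2((p-q)[2],(p-q)[1]))), 'len',np.linalg.norm(p-q))
E
python3 - <<'E'
from h import *
c=cam('wrist'); o,R=st()
th(c,o,R,(275.5,101),(364.5,101),(260,331.5),(380.5,331.5))
E
```

```text
t 43.10 pos [518.1  13.6  77.1] yaw -0.28 tz [-0.0076 -0.0034 -1.    ] F [-1.3  1.4 -4.4] w 61.9
far [ -0.4  93.6 -38.7] near [-0.2  8.1 32.3] theta far 43.0 slope 39.7 len 111.17972572793717
```

Call:
arm_command:
  increments:
    - [[0,-0.4,-0.25],0]
    - [[0,-0.6,-0.25],0]
    - [[0,-0.6,-0.15],0]
    - [[0,-0.6,-0.1],0]
    - [[0,-0.6,-0.05],0]
    - [[0,-0.6,0],0]
    - [[0,-0.4,0],0]
    - [[0,0,0],0]
    - [[0,0,0],0]

```text
t: 44.0
ee_pos: [517.9, 55.3, 85.1]
orientation: [3.138, -0.007, -0.014]
ft_force: [-0.1, -0.2, -4.3]
width: 61.9
```

```bash
python3 - <<'E'
from h import *
o,R=st(); print(o['moment'].round(2)); snap('wrist','28.png'); snap('scene','28s.png')
cv2.imwrite('pics/28sz.png',cv2.resize(cv2.imread('pics/28s.png')[140:270,270:430],None,fx=4,fy=4,interpolation=cv2.INTER_CUBIC))
E
```

```text
t 44.00 pos [517.9  55.3  85.1] yaw -0.27 tz [-0.0089 -0.0033 -1.    ] F [-0.1 -0.2 -4.3] w 61.9
[-0.17 -0.07 -0.02]
```

View pics/28.png

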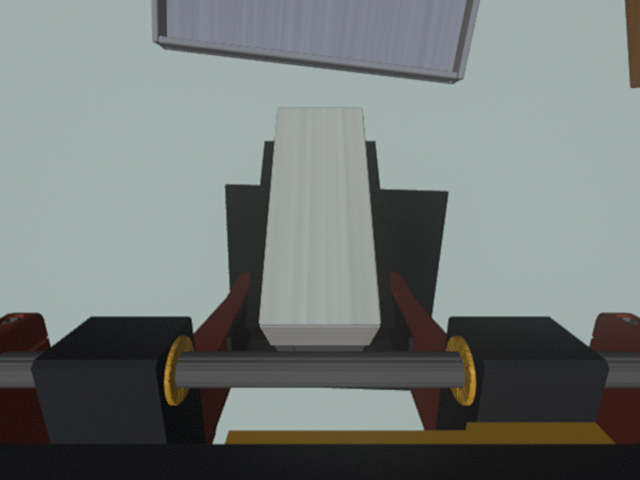

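View pics/28sz.png

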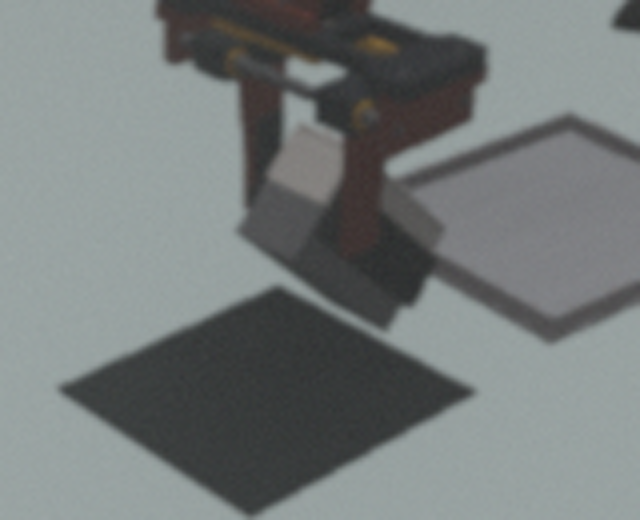

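Call:
arm_command:
  increments:
    - [[0,0.5,0],0]
    - [[0,0.9,0],0]
    - [[0,1,0],0]
    - [[0,1,0],0]
    - [[0,0.7,0],0]
    - [[0,0.2,0],0]
    - [[0,0,0],0]
    - [[0,0,0],0]

```text
t: 44.9
ee_pos: [517.5, 6.2, 85.2]
orientation: [3.138, -0.013, -0.014]
ft_force: [0.3, 0.3, -4.8]
width: 61.7
```

```bash
python3 - <<'E'
from h import *
c=cam('wrist'); o,R=st(); print(o['moment'].round(2)); snap('wrist','29.png')
E
```

```text
t 44.90 pos [517.5   6.2  85.2] yaw -0.46 tz [-0.009  -0.0035 -1.    ] F [ 0.3  0.3 -4.8] w 61.7
[-0.18 -0.1   0.  ]
```

View pics/29.png

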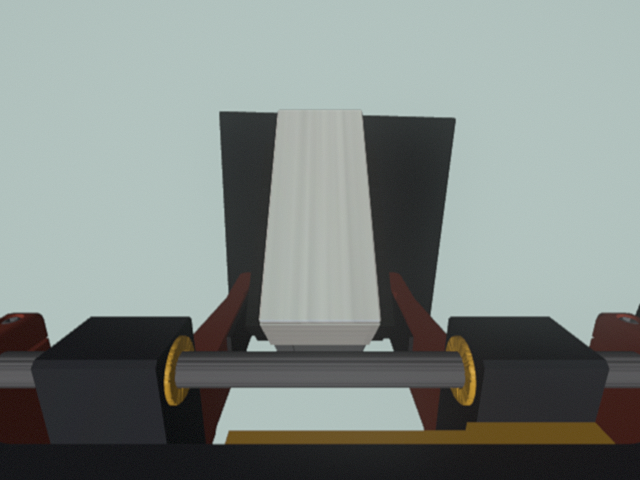

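```bash
python3 - <<'E'
from h import *
c=cam('wrist'); o,R=st()
th(c,o,R,(278,109.5),(363,109.5),(260,324),(380,324))
g=o['ee_pos']-19*R[:,2]
for t in (44,46,48):
    a=np.radians(t); e=np.array([96,-34]); y=96*np.cos(a)-34*np.sin(a); z=-96*np.sin(a)-34*np.cos(a); print(t,'edge y %.1f z %.1f'%(g[1]+y,g[2]+z))
E
```

```text
t 44.95 pos [517.5   6.3  85.2] yaw -0.45 tz [-0.0091 -0.0035 -1.    ] F [ 0.4 -1.  -4.2] w 61.8
far [  0.   90.2 -46. ] near [-0.2 10.4 31.1] theta far 47.6 slope 44.0 len 110.9791736477098
44 edge y 51.8 z 13.1
46 edge y 48.6 z 11.5
48 edge y 45.3 z 10.1
```

Call:
arm_command:
  increments:
    - [[0,0.5,0],0]
    - [[0,0.8,0],0]
    - [[0,0.6,0.1],0]
    - [[0,0.2,0.3],0]
    - [[0,0,0.3],0]
    - [[0,0,0.1],0]
    - [[0,0,0],0]
    - [[0,0,0],0]

```text
t: 45.75
ee_pos: [517.9, -17.2, 78.3]
orientation: [3.137, -0.01, -0.012]
ft_force: [-0.6, 0.3, -0.6]
width: 62.1
```

```bash
python3 - <<'E'
from h import *
o,R=st(); print(o['moment'].round(2))
E
```

```text
t 45.75 pos [517.9 -17.2  78.3] yaw -0.37 tz [-0.0078 -0.0048 -1.    ] F [-0.6  0.3 -0.6] w 62.1
[0.07 0.1  0.03]
```

Call:
arm_command:
  increments:
    - [[0,-0.3,-0.08],0]
    - [[0,-0.4,-0.12],0]
    - [[0,-0.4,-0.1],0]
    - [[0,-0.3,-0.06],0]
    - [[0,0,0],0]
    - [[0,0,0],0]

```text
t: 46.35
ee_pos: [518.2, -2.5, 83.3]
orientation: [3.135, -0.007, -0.012]
ft_force: [-1.7, -2.2, 1.9]
width: 62.1
```

```bash
python3 - <<'E'
from h import *
o,R=st(); print(o['moment'].round(2)); snap('wrist','30.png')
E
```

```text
t 46.35 pos [518.2  -2.5  83.3] yaw -0.25 tz [-0.0075 -0.0068 -0.9999] F [-1.7 -2.2  1.9] w 62.1
[-0.55  0.26  0.07]
```

View pics/30.png

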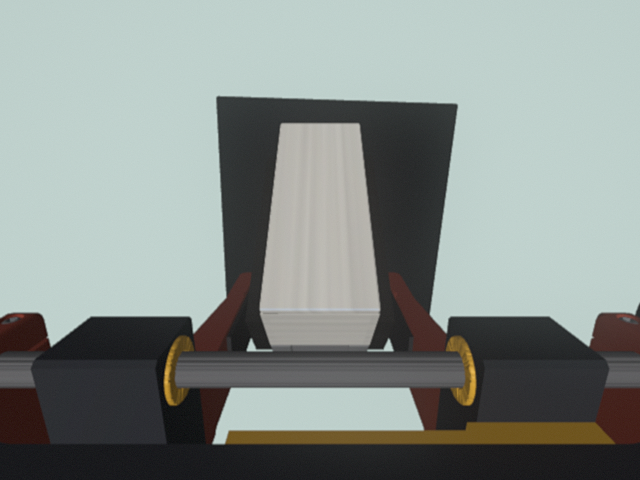

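```bash
python3 - <<'E'
from h import *
c=cam('wrist'); o,R=st()
th(c,o,R,(281,123.5),(359.5,123.5),(260.5,312),(380,312))
E
```

```text
t 46.40 pos [518.1  -2.5  83.3] yaw -0.26 tz [-0.0076 -0.0067 -0.9999] F [-1.1 -2.6  2.1] w 61.9
far [ -0.4  83.7 -59.8] near [-0.2 14.5 29.3] theta far 56.1 slope 52.2 len 112.8449094789359
```

Call:
arm_command:
  increments:
    - [[0,-0.4,-0.08],0]
    - [[0,-0.5,-0.08],0]
    - [[0,-0.5,-0.04],0]
    - [[0,-0.5,0],0]
    - [[0,-0.4,0],0]
    - [[0,0,0],0]
    - [[0,0,0],0]

```text
t: 47.1
ee_pos: [518.2, 22.7, 86.3]
orientation: [3.136, -0.009, -0.012]
ft_force: [-2.4, -0.6, 2.5]
width: 61.9
```

```bash
python3 - <<'E'
from h import *
o,R=st(); print(o['moment'].round(2)); snap('wrist','31.png')
E
```

```text
t 47.10 pos [518.2  22.7  86.3] yaw -0.32 tz [-0.008  -0.0059 -1.    ] F [-2.4 -0.6  2.5] w 61.9
[-0.37  0.3   0.11]
```

View pics/31.png

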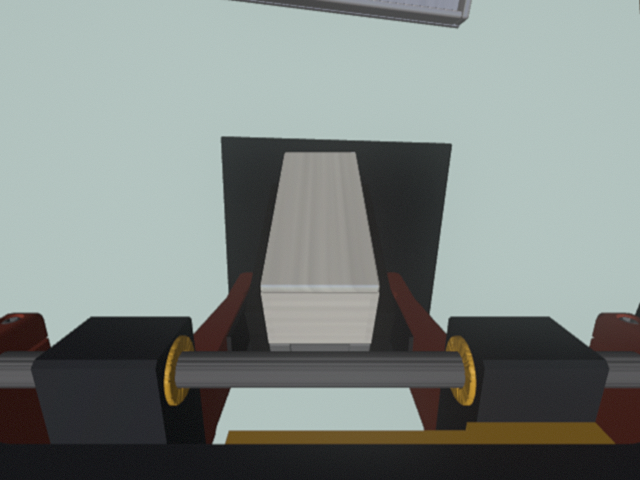

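Call:
arm_command:
  increments:
    - [[0,-0.4,0.02],0]
    - [[0,-0.5,0.05],0]
    - [[0,-0.5,0.1],0]
    - [[0,-0.4,0.1],0]
    - [[0,0,0],0]
    - [[0,0,0],0]

```text
t: 47.75
ee_pos: [518.3, 42.6, 83.6]
orientation: [3.137, -0.012, -0.013]
ft_force: [-2.4, 0.2, 3.0]
width: 61.9
```

```bash
python3 - <<'E'
from h import *
o,R=st(); print(o['moment'].round(2)); snap('wrist','32.png')
E
```

```text
t 47.75 pos [518.3  42.6  83.6] yaw -0.45 tz [-0.0082 -0.0045 -1.    ] F [-2.4  0.2  3. ] w 61.9
[-0.16  0.27 -0.01]
```

View pics/32.png

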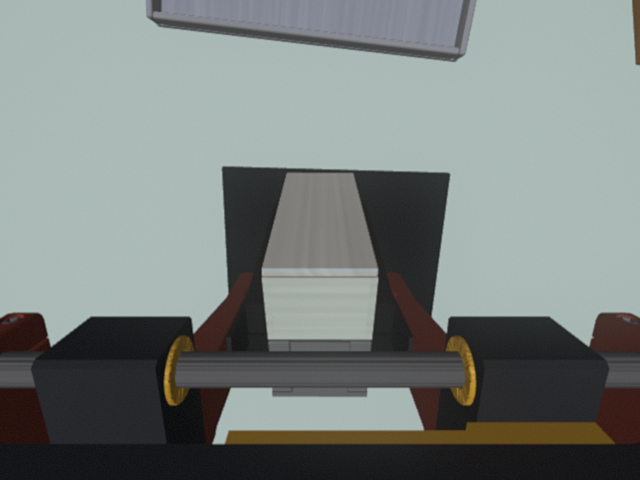

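```bash
python3 - <<'E'
from h import *
c=cam('wrist'); o,R=st()
th(c,o,R,(288,174),(353.5,174),(262.5,272),(377.5,272))
E
```

```text
t 47.80 pos [518.3  42.6  83.7] yaw -0.45 tz [-0.0082 -0.0045 -1.    ] F [-1.9 -0.4  3. ] w 62.1
far [ -0.3  52.9 -90.3] near [-0.2 26.7 20.6] theta far 80.2 slope 76.7 len 113.99890661110543
```

Call:
arm_command:
  increments:
    - [[0,-0.3,0.08],0]
    - [[0,-0.4,0.12],0]
    - [[0,-0.4,0.15],0]
    - [[0,-0.2,0.1],0]
    - [[0,0,0],0]
    - [[0,0,0],0]

```text
t: 48.4
ee_pos: [518.4, 56.9, 79.3]
orientation: [3.139, -0.016, -0.013]
ft_force: [-1.5, 0.5, 3.7]
width: 61.5
```

```bash
python3 - <<'E'
from h import *
o,R=st(); print(o['moment'].round(2)); snap('wrist','33.png'); snap('scene','33s.png')
cv2.imwrite('pics/33sz.png',cv2.resize(cv2.imread('pics/33s.png')[140:270,270:430],None,fx=4,fy=4,interpolation=cv2.INTER_CUBIC))
E
```

```text
t 48.40 pos [518.4  56.9  79.3] yaw -0.60 tz [-0.0081 -0.0029 -1.    ] F [-1.5  0.5  3.7] w 61.5
[ 0.02  0.27 -0.03]
```

View pics/33.png

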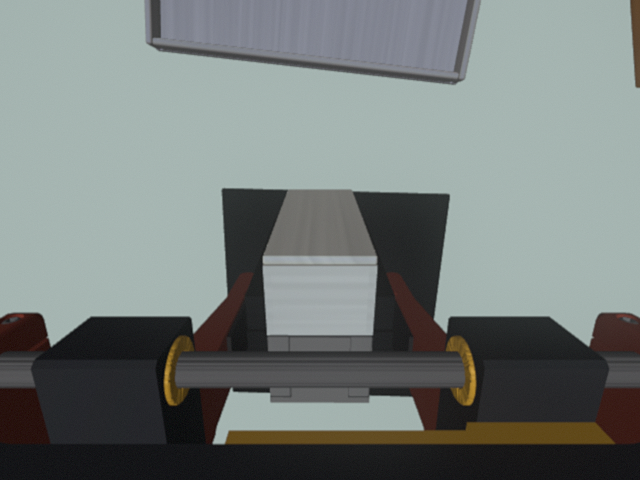

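View pics/33sz.png

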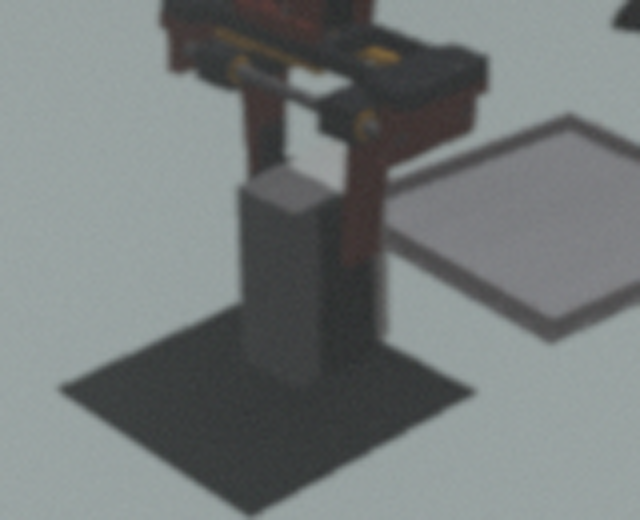

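```bash
python3 - <<'E'
from h import *
c=cam('wrist'); o,R=st()
print(ray(c,[(264,262),(376,262),(268,335),(374,335),(270,402),(369,402)],115).round(1))
th(c,o,R,(288,191),(351.5,191),(263.5,262),(376.5,262))
E
```

```text
t 48.50 pos [518.4  56.8  79.4] yaw -0.60 tz [-0.0081 -0.0029 -1.    ] F [-2.1  1.2  3.1] w 62.2
[[496.4  86.3 115. ]
 [540.3  86.  115. ]
 [496.3  53.9 115. ]
 [540.6  53.6 115. ]
 [495.4  20.  115. ]
 [539.5  19.8 115. ]]
far [ -1.   41.  -94.3] near [-0.1 29.6 17.4] theta far 87.0 slope 84.1 len 112.31353393491244
```

Call:
arm_command:
  increments:
    - [[0,-0.3,0.05],0]
    - [[0,-0.2,0.05],0]
    - [[0,0,0],0]
    - [[0,0,0],0]

```text
t: 48.9
ee_pos: [518.5, 61.7, 78.3]
orientation: [3.138, -0.017, -0.013]
ft_force: [-2.1, -0.4, 4.1]
width: 61.7
```

```bash
python3 - <<'E'
from h import *
o,R=st(); print(o['moment'].round(2)); snap('wrist','34.png')
E
```

```text
t 48.90 pos [518.5  61.7  78.3] yaw -0.63 tz [-0.0081 -0.0032 -1.    ] F [-2.1 -0.4  4.1] w 61.7
[-0.11  0.24  0.01]
```

View pics/34.png

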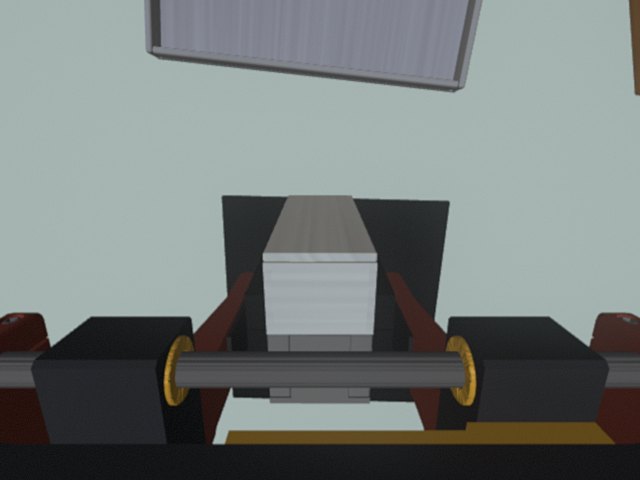

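Call:
arm_command:
  increments:
    - [[0,0,0],0]
    - [[0,0,0],0]
    - [[0,0,0],0]
    - [[0,0,0],0]
  gripper: 0.76

```text
t: 49.35
ee_pos: [519.5, 61.6, 78.0]
orientation: [3.138, -0.017, -0.01]
ft_force: [0.4, 0.0, 0.6]
width: 66.7
```

```bash
python3 - <<'E'
from h import *
o,R=st(); print(o['moment'].round(2)); snap('wrist','35.png'); snap('scene','35s.png')
cv2.imwrite('pics/35sz.png',cv2.resize(cv2.imread('pics/35s.png')[140:270,270:430],None,fx=4,fy=4,interpolation=cv2.INTER_CUBIC))
E
```

```text
t 49.35 pos [519.5  61.6  78. ] yaw -0.63 tz [-0.0062 -0.0031 -1.    ] F [0.4 0.  0.6] w 66.7
[-0.02 -0.08 -0.06]
```

View pics/35.png

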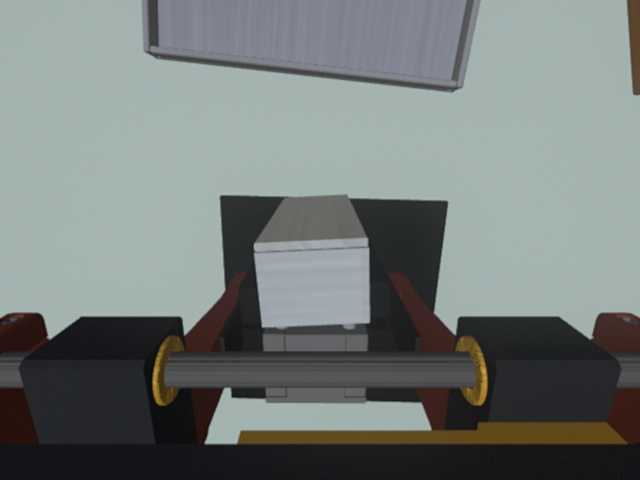

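View pics/35sz.png

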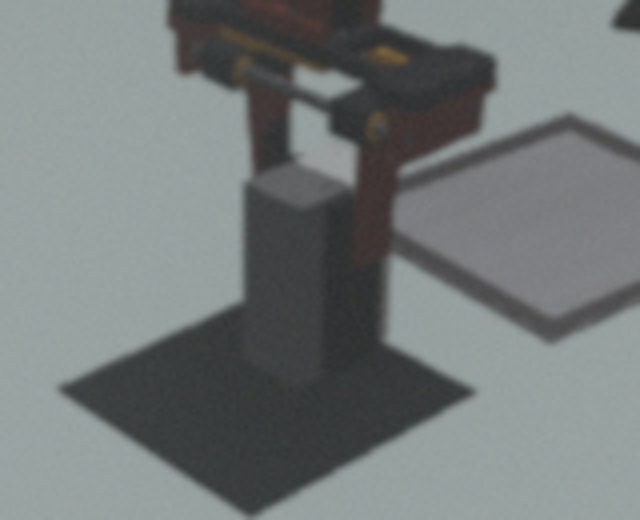

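```bash
python3 - <<'E'
from h import *
o,R=st(); im=snap('wrist','36.png')
a=cv2.imread('pics/35.png').astype(int); b=cv2.imread('pics/36.png').astype(int); print(abs(a-b)[180:345,240:400].mean())
c=cam('wrist')
cv2.imwrite('pics/36z.png',cv2.resize(cv2.imread('pics/36.png')[185:345,220:420],None,fx=4,fy=3.7,interpolation=cv2.INTER_CUBIC))
E
```

```text
t 49.45 pos [519.4  61.6  78. ] yaw -0.63 tz [-0.0062 -0.0031 -1.    ] F [-0.  -0.2  0.1] w 66.7
2.113320707070707
```

View pics/36z.png

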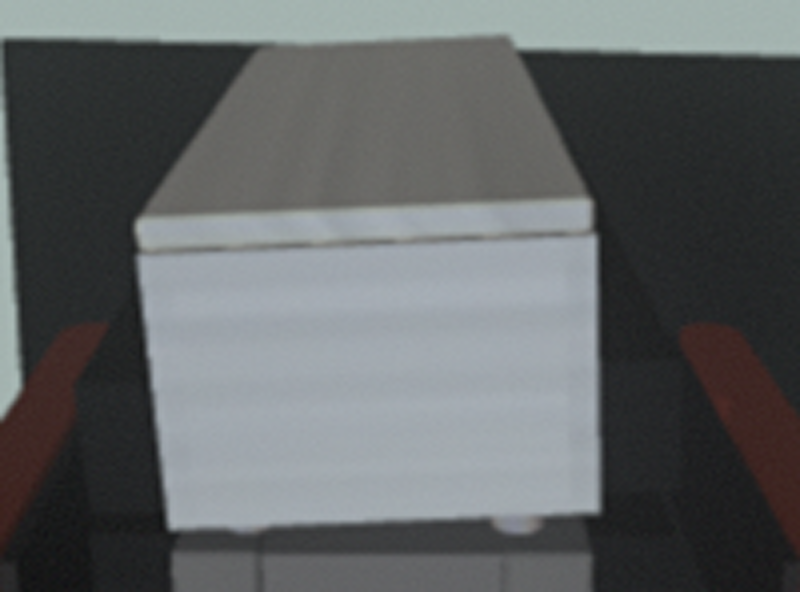

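Call:
arm_command:
  increments:
    - [[0,0,0],0]
    - [[0,0,0],0]
    - [[0,0,0],0]
  gripper: 0

```text
t: 49.8
ee_pos: [518.9, 61.6, 78.0]
orientation: [3.138, -0.018, -0.011]
ft_force: [-0.7, 0.2, -0.2]
width: 62.2
```

```bash
python3 - <<'E'
from h import *
o,R=st(); im=snap('wrist','37.png'); print(get_obs()['width'])
cv2.imwrite('pics/37z.png',cv2.resize(cv2.imread('pics/37.png')[185:345,220:420],None,fx=4,fy=3.7,interpolation=cv2.INTER_CUBIC))
E
```

```text
t 49.80 pos [518.9  61.6  78. ] yaw -0.64 tz [-0.0073 -0.0031 -1.    ] F [-0.7  0.2 -0.2] w 62.2
62.184808207832475
```

View pics/37z.png

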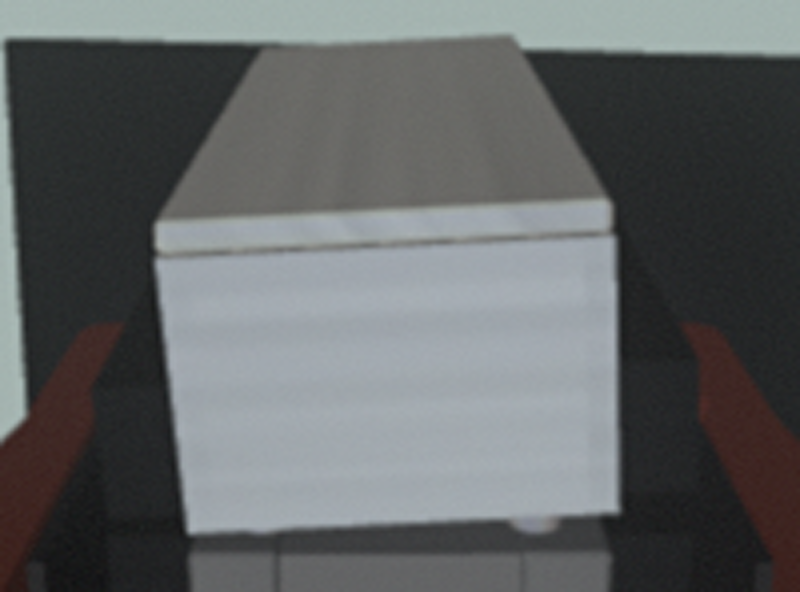

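```bash
python3 - <<'E'
from h import *
c=cam('wrist')
f=lambda a:(220+a[0]/4,185+a[1]/3.7)
pts=[(188,533),(620,512),(190,552),(610,552),(157,255),(617,235)]
print(ray(c,[f(a) for a in pts],115).round(1))
print(ray(c,[f(a) for a in pts],118).round(1))
E
```

```text
[[496.8  62.3 115. ]
 [541.1  64.6 115. ]
 [496.9  59.9 115. ]
 [540.3  59.6 115. ]
 [495.6  95.  115. ]
 [539.8  96.8 115. ]]
[[497.3  64.1 118. ]
 [540.6  66.4 118. ]
 [497.4  61.8 118. ]
 [539.8  61.5 118. ]
 [496.2  96.  118. ]
 [539.3  97.7 118. ]]
```

Call:
arm_command:
  increments:
    - [[0,-0.3,-0.02],0]
    - [[0,-0.4,-0.06],0]
    - [[0,-0.3,-0.04],0]
    - [[0,0,0],0]
    - [[0,0,0],0]

```text
t: 50.35
ee_pos: [517.9, 72.5, 78.1]
orientation: [3.138, -0.017, -0.015]
ft_force: [-0.0, -0.4, -1.5]
width: 62.0
```

```bash
python3 - <<'E'
from h import *
o,R=st(); print(o['moment'].round(2)); snap('wrist','38.png')
E
```

```text
t 50.35 pos [517.9  72.5  78.1] yaw -0.62 tz [-0.0095 -0.0035 -0.9999] F [-0.  -0.4 -1.5] w 62.0
[-0.16 -0.1  -0.01]
```

View pics/38.png

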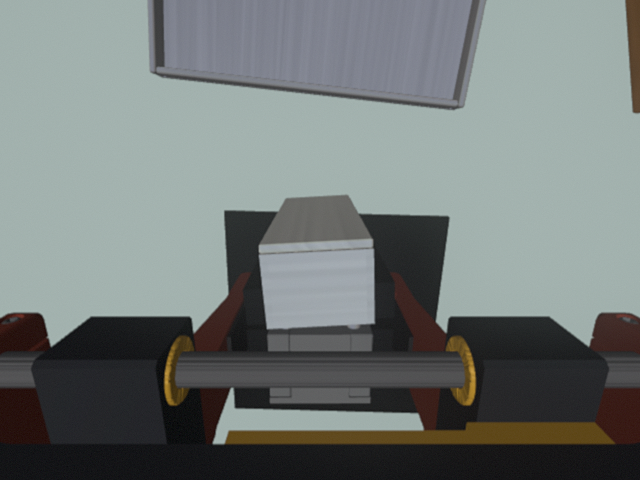

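Call:
arm_command:
  increments:
    - [[0,0,-0.3],0]
    - [[0,0,-0.3],0]
    - [[0,-0.3,0],2]
    - [[0,-0.5,0],2.5]
    - [[0,-0.5,0],1.5]
    - [[0,-0.3,0],0]
    - [[0,0,0],0]
    - [[0,0,0],0]
    - [[0,0,0],0]

```text
t: 51.3
ee_pos: [519.3, 88.3, 85.7]
orientation: [3.132, -0.186, -0.014]
ft_force: [-0.1, 0.4, -5.2]
width: 61.9
```

```bash
python3 - <<'E'
from h import *
o,R=st(); print(o['moment'].round(2)); snap('wrist','39.png'); snap('scene','39s.png')
cv2.imwrite('pics/39sz.png',cv2.resize(cv2.imread('pics/39s.png')[140:270,270:430],None,fx=4,fy=4,interpolation=cv2.INTER_CUBIC))
E
```

```text
t 51.30 pos [519.3  88.3  85.7] yaw -6.80 tz [-0.0089 -0.0035 -1.    ] F [-0.1  0.4 -5.2] w 61.9
[-0.03 -0.09  0.01]
```

View pics/39.png

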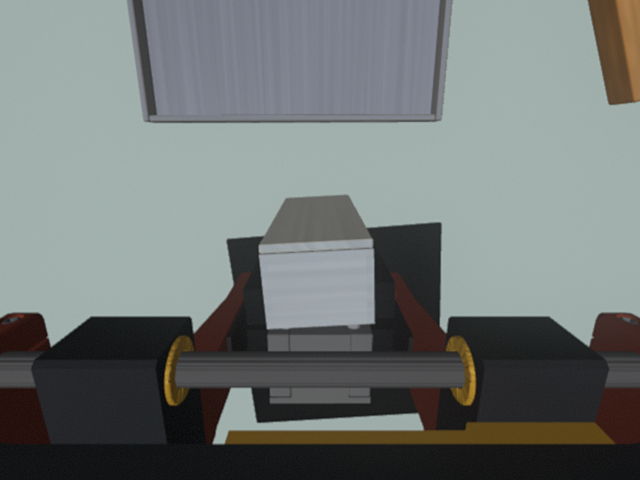

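View pics/39sz.png

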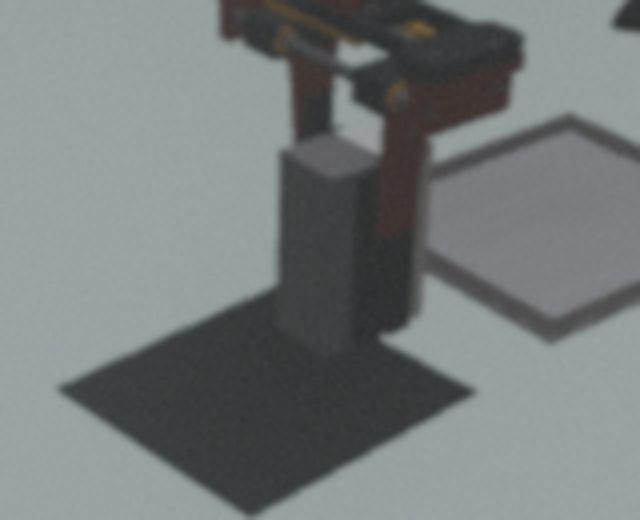

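```bash
python3 - <<'E'
from h import *
c=cam('wrist'); o,R=st()
L=lambda p:((p-o['ee_pos'])@R).round(1)
print('wall outer',L(ray(c,[(145,122),(441,122)],18)),ray(c,[(145,122),(441,122)],18).round(1))
print('cover bottom edge', L(ray(c,[(287,198),(349,196)],11)), 'cover top edge',L(ray(c,[(261,248),(372,242)],122)))
E
```

```text
t 51.40 pos [519.2  88.2  85.6] yaw -6.82 tz [-0.009  -0.0035 -1.    ] F [-0.3 -0.2 -4.2] w 61.6
wall outer [[-111.9  -86.2   68.2]
 [  76.2  -86.1   66.6]] [[417.7 186.9  18. ]
 [604.5 164.5  18. ]]
cover bottom edge [[-23.3 -36.4  74.7]
 [ 19.7 -37.9  74.3]] cover top edge [[-23.3 -35.1 -36.3]
 [ 19.4 -37.6 -36.7]]
```

Call:
arm_command:
  increments:
    - [[0,-0.6,0],0]
    - [[0,-0.9,0],0]
    - [[0,-1,0],0]
    - [[0,-0.9,0],0]
    - [[0,-0.5,0.1],0]
    - [[0,0,0.2],0]
    - [[0,0,0.2],0]
    - [[0,0,0],0]
    - [[0,0,0],0]

```text
t: 52.3
ee_pos: [524.0, 131.0, 79.6]
orientation: [3.132, -0.185, -0.015]
ft_force: [-0.1, -0.8, -3.9]
width: 61.9
```

```bash
python3 - <<'E'
from h import *
o,R=st(); print(o['moment'].round(2))
E
```

```text
t 52.30 pos [524.  131.   79.6] yaw -6.75 tz [-0.0096 -0.0036 -0.9999] F [-0.1 -0.8 -3.9] w 61.9
[-0.09 -0.14 -0.04]
```

Call:
arm_command:
  increments:
    - [[0,-0.4,0],0]
    - [[0,-0.4,0],0]
    - [[0,-0.4,-0.1],0]
    - [[0,-0.4,-0.15],0]
    - [[0,0,0],0]
    - [[0,0,0],0]

```text
t: 52.9
ee_pos: [524.1, 144.1, 81.5]
orientation: [3.126, -0.184, -0.022]
ft_force: [0.6, -2.0, -3.7]
width: 61.6
```

```bash
python3 - <<'E'
from h import *
o,R=st(); print(o['moment'].round(2)); snap('wrist','40.png')
E
```

```text
t 52.90 pos [524.1 144.1  81.5] yaw -6.75 tz [-0.0143 -0.0095 -0.9999] F [ 0.6 -2.  -3.7] w 61.6
[-0.39 -0.02  0.02]
```

View pics/40.png

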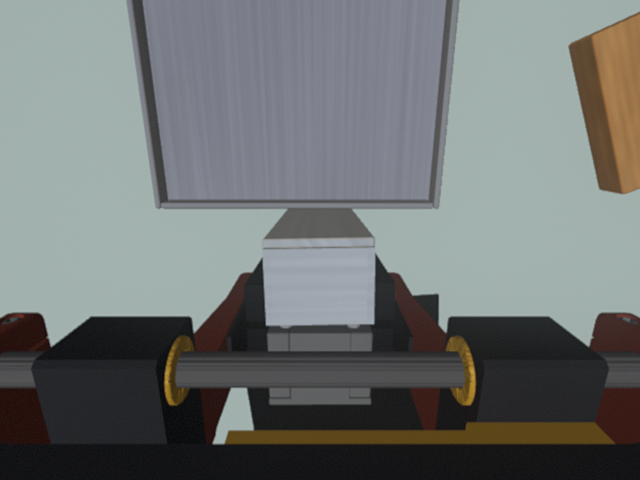

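Call:
arm_command:
  increments:
    - [[0,-0.4,-0.15],0]
    - [[0,-0.5,-0.15],0]
    - [[0,-0.5,-0.1],0]
    - [[0,-0.4,-0.05],0]
    - [[0,0,0],0]

```text
t: 53.45
ee_pos: [525.3, 158.5, 85.2]
orientation: [3.118, -0.18, -0.026]
ft_force: [0.6, -1.0, -4.7]
width: 61.7
```

```bash
python3 - <<'E'
from h import *
o,R=st(); print(o['moment'].round(2)); snap('wrist','41.png'); snap('scene','41s.png')
cv2.imwrite('pics/41sz.png',cv2.resize(cv2.imread('pics/41s.png')[120:250,290:450],None,fx=4,fy=4,interpolation=cv2.INTER_CUBIC))
E
```

```text
t 53.45 pos [525.3 158.5  85.2] yaw -6.63 tz [-0.0175 -0.0169 -0.9997] F [ 0.6 -1.  -4.7] w 61.7
[-0.45 -0.11  0.01]
```

View pics/41.png

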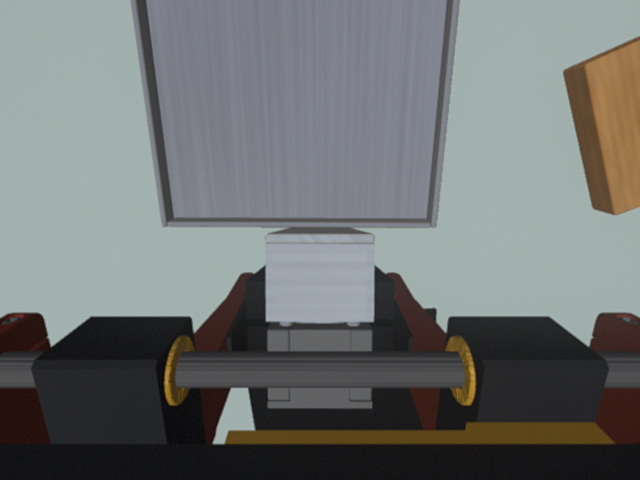

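View pics/41sz.png

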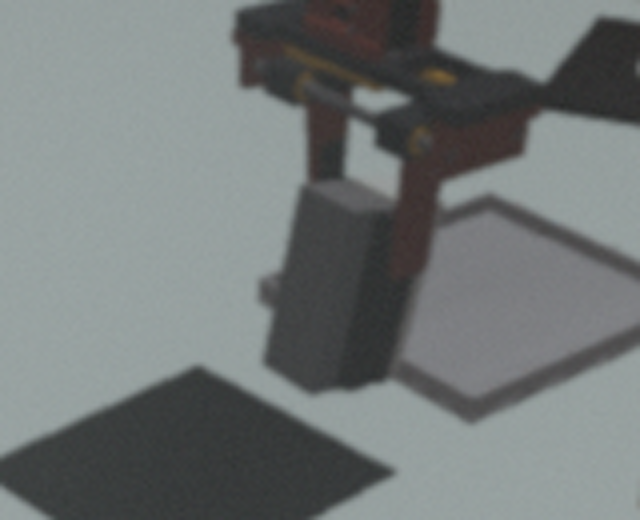

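Call:
arm_command:
  increments:
    - [[0,0,0],0]
    - [[0,-0.4,-0.1],0]
    - [[0,-0.5,-0.08],0]
    - [[0,-0.5,-0.04],0]
    - [[0,-0.4,0],0]
    - [[0,0,0],0]
  gripper: 0.702

```text
t: 54.15
ee_pos: [526.9, 173.2, 86.8]
orientation: [3.112, -0.178, -0.028]
ft_force: [0.3, -2.5, -4.3]
width: 61.7
```

```bash
python3 - <<'E'
from h import *
o,R=st(); print(o['moment'].round(2)); snap('wrist','42.png')
E
```

```text
t 54.15 pos [526.9 173.2  86.8] yaw -6.55 tz [-0.0193 -0.023  -0.9995] F [ 0.3 -2.5 -4.3] w 61.7
[-0.56 -0.1  -0.02]
```

View pics/42.png

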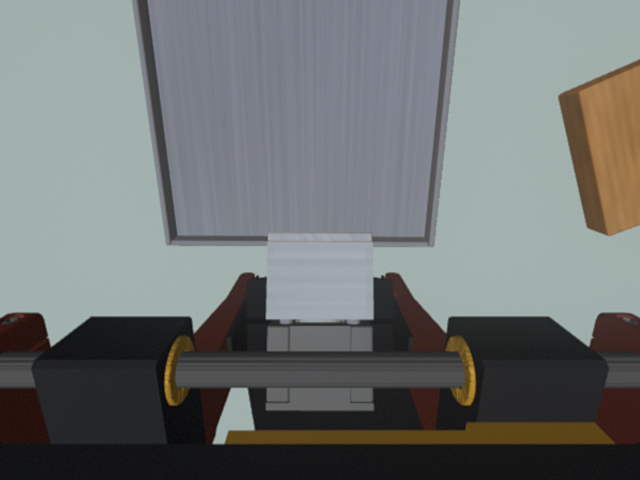

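Call:
arm_command:
  increments:
    - [[0,0,0],0]
    - [[0,-0.4,-0.04],0]
    - [[0,-0.5,0],0]
    - [[0,-0.5,0.05],0]
    - [[0,-0.5,0.1],0]
    - [[0,0,0],0]
  gripper: 0.704

```text
t: 54.8
ee_pos: [529.4, 194.7, 85.5]
orientation: [3.114, -0.18, -0.027]
ft_force: [0.0, -2.1, -2.1]
width: 62.3
```

```bash
python3 - <<'E'
from h import *
o,R=st(); print(o['moment'].round(2)); snap('wrist','43.png');snap('scene','43s.png')
cv2.imwrite('pics/43sz.png',cv2.resize(cv2.imread('pics/43s.png')[120:250,290:450],None,fx=4,fy=4,interpolation=cv2.INTER_CUBIC))
E
```

```text
t 54.80 pos [529.4 194.7  85.5] yaw -6.61 tz [-0.0188 -0.0209 -0.9996] F [ 0.  -2.1 -2.1] w 62.3
[-0.48 -0.1  -0.05]
```

View pics/43.png

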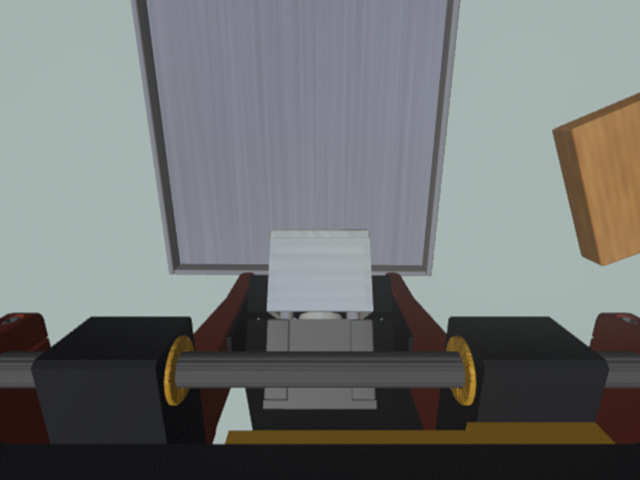

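View pics/43sz.png

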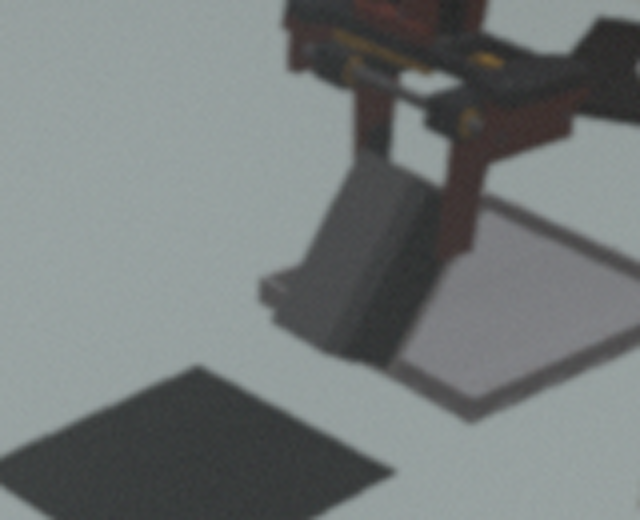

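Call:
arm_command:
  increments:
    - [[0,0,0],0]
    - [[0,0,0],0]
  gripper: 0

```text
t: 55.1
ee_pos: [529.4, 194.5, 85.5]
orientation: [3.115, -0.18, -0.027]
ft_force: [-1.4, -1.6, -2.8]
width: 61.9
```

```bash
python3 - <<'E'
from h import *
o,R=st(); print(o['moment'].round(2)); snap('wrist','44.png')
cv2.imwrite('pics/44z.png',cv2.resize(cv2.imread('pics/44.png')[220:345,240:400],None,fx=5,fy=4.6,interpolation=cv2.INTER_CUBIC))
E
```

```text
t 55.10 pos [529.4 194.5  85.5] yaw -6.63 tz [-0.0184 -0.0205 -0.9996] F [-1.4 -1.6 -2.8] w 61.9
[-0.27 -0.12  0.02]
```

View pics/44z.png

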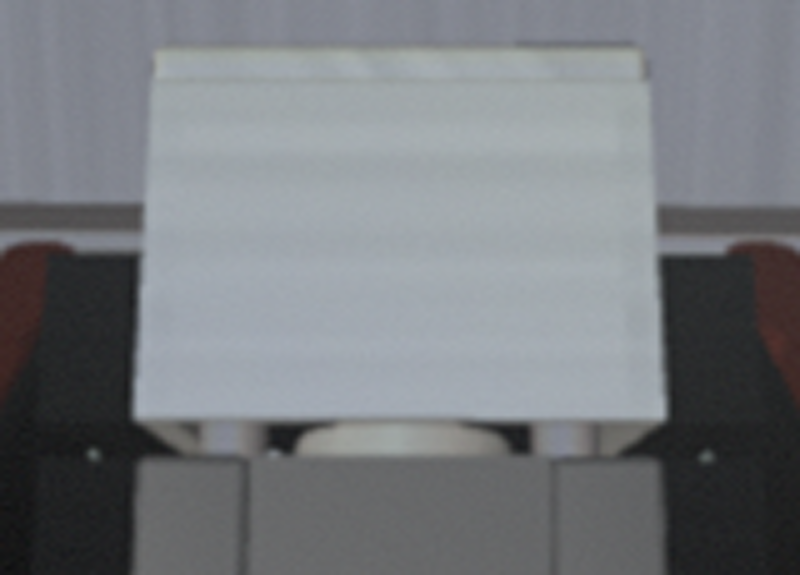

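Call:
arm_command:
  increments:
    - [[0,0,-0.5],0]
    - [[0,0,-0.8],0]
    - [[0,0,-0.8],0]
    - [[0,0,-0.4],0]
    - [[-0.3,-0.5,0],0]
    - [[-0.3,-1,0],0]
    - [[-0.3,-1.1,0],0]
    - [[0,-1,0],0]
    - [[0,-0.4,0],0]
    - [[0,0,0],0]
    - [[0,0,0],0]

```text
t: 56.25
ee_pos: [525.1, 241.1, 111.9]
orientation: [3.116, -0.179, -0.026]
ft_force: [0.4, -0.2, -3.4]
width: 61.8
```

```bash
python3 - <<'E'
from h import *
o,R=st(); print(o['moment'].round(2)); snap('wrist','45.png');snap('scene','45s.png');snap('top','45t.png')
cv2.imwrite('pics/45sz.png',cv2.resize(cv2.imread('pics/45s.png')[100:230,310:470],None,fx=4,fy=4,interpolation=cv2.INTER_CUBIC))
E
```

```text
t 56.25 pos [525.1 241.1 111.9] yaw -6.60 tz [-0.0177 -0.0189 -0.9997] F [ 0.4 -0.2 -3.4] w 61.8
[ 0.05 -0.05  0.02]
```

View pics/45.png

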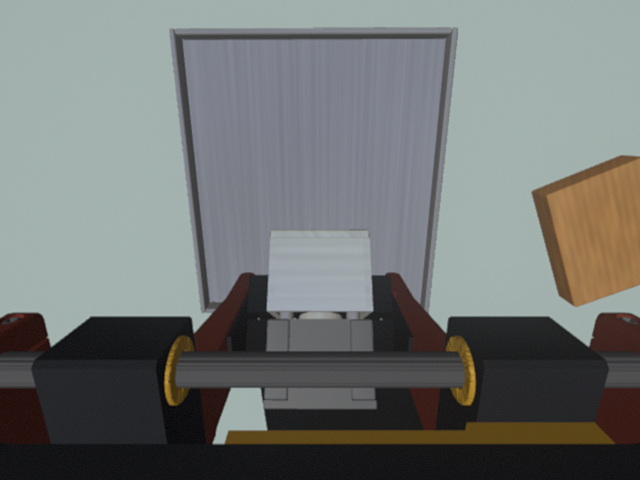

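View pics/45sz.png

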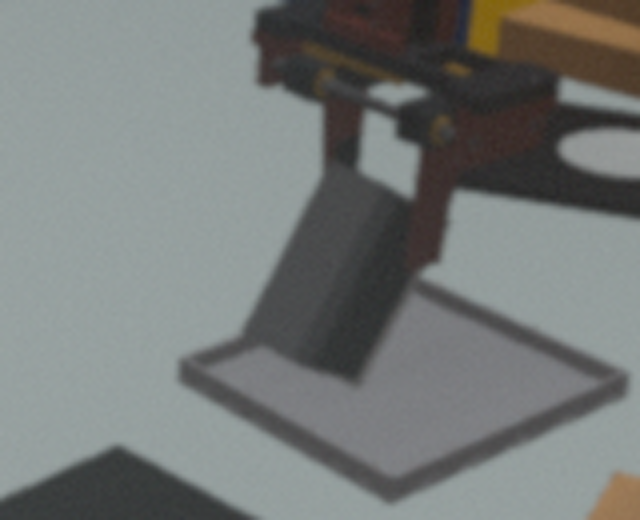

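Call:
arm_command:
  increments:
    - [[0,0,0.5],0]
    - [[0,0,0.7],0]
    - [[0,0,0.6],0]
    - [[0,0,0.4],0]
    - [[0,0,0],0]
    - [[0,0,0],0]

```text
t: 57.0
ee_pos: [524.5, 238.7, 87.3]
orientation: [3.116, -0.183, -0.028]
ft_force: [-0.0, 0.1, -3.4]
width: 62.0
```

```bash
python3 - <<'E'
from h import *
o,R=st(); print(o['moment'].round(2))
E
```

```text
t 57.00 pos [524.5 238.7  87.3] yaw -6.74 tz [-0.019  -0.0195 -0.9996] F [-0.   0.1 -3.4] w 62.0
[ 0.09 -0.09 -0.01]
```

Call:
arm_command:
  increments:
    - [[0,0,0.2],0]
    - [[0,0,0.2],0]
    - [[0,-0.3,0.1],0]
    - [[0,-0.4,0.15],0]
    - [[0,-0.4,0.2],0]
    - [[0,0,0],0]

```text
t: 57.6
ee_pos: [526.1, 249.3, 80.3]
orientation: [3.113, -0.182, -0.027]
ft_force: [-1.0, -0.6, -1.8]
width: 61.6
```

```bash
python3 - <<'E'
from h import *
o,R=st(); print(o['moment'].round(2)); snap('wrist','46.png');snap('scene','46s.png')
cv2.imwrite('pics/46sz.png',cv2.resize(cv2.imread('pics/46s.png')[100:230,310:470],None,fx=4,fy=4,interpolation=cv2.INTER_CUBIC))
E
```

```text
t 57.60 pos [526.1 249.3  80.3] yaw -6.71 tz [-0.0186 -0.0217 -0.9996] F [-1.  -0.6 -1.8] w 61.6
[-0.18 -0.    0.04]
```

View pics/46.png

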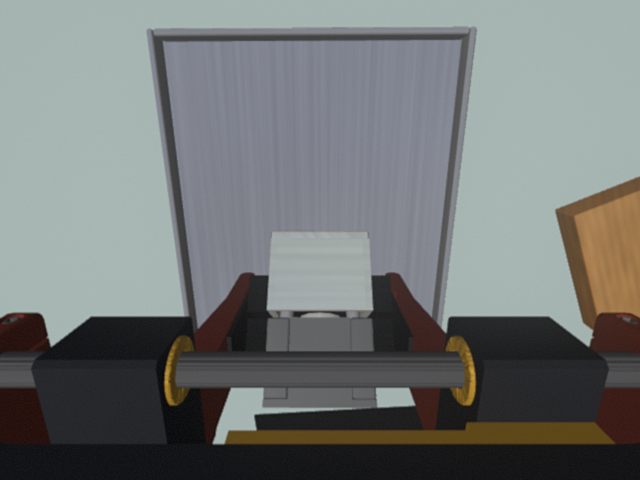

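View pics/46sz.png

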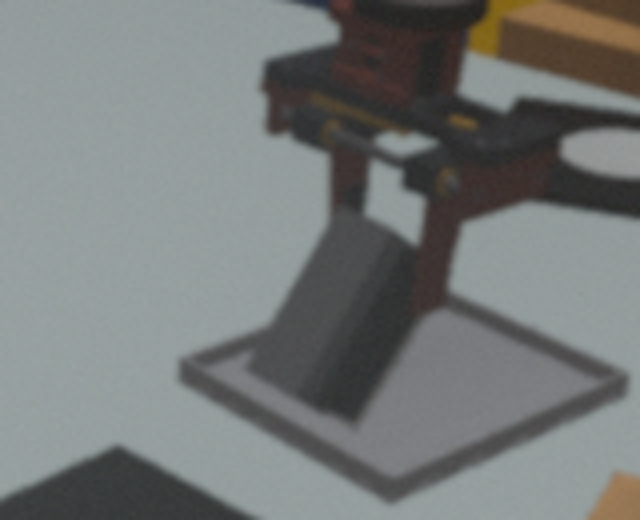

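Call:
arm_command:
  increments:
    - [[0,-0.2,0.3],0]
    - [[0,-0.25,0.35],0]
    - [[0,-0.3,0.4],0]
    - [[0,-0.3,0.4],0]
    - [[0,0,0],0]

```text
t: 58.2
ee_pos: [528.5, 265.3, 73.0]
orientation: [3.122, -0.189, -0.022]
ft_force: [-0.0, -1.5, -1.8]
width: 62.0
```

```bash
python3 - <<'E'
from h import *
o,R=st(); print(o['moment'].round(2)); snap('wrist','47.png');snap('scene','47s.png')
cv2.imwrite('pics/47sz.png',cv2.resize(cv2.imread('pics/47s.png')[100:230,310:470],None,fx=4,fy=4,interpolation=cv2.INTER_CUBIC))
E
```

```text
t 58.20 pos [528.5 265.3  73. ] yaw -6.93 tz [-0.015  -0.0127 -0.9998] F [-0.  -1.5 -1.8] w 62.0
[-0.28  0.01  0.02]
```

View pics/47.png

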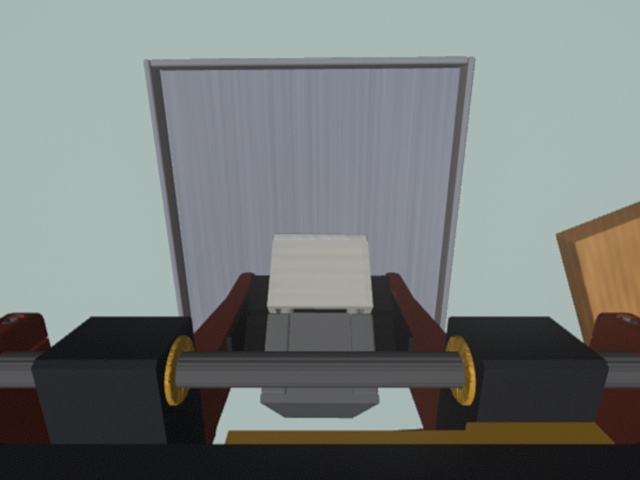

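View pics/47sz.png

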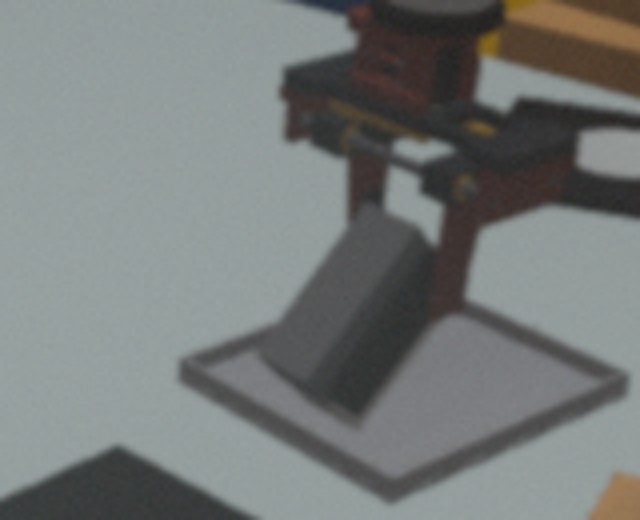

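Call:
arm_command:
  increments:
    - [[0,-0.35,0.3],0]
    - [[0,-0.45,0.4],0]
    - [[0,-0.45,0.45],0]
    - [[0,-0.45,0.5],0]
    - [[0,-0.4,0.5],0]
    - [[0,0,0],0]

```text
t: 58.9
ee_pos: [531.7, 290.2, 54.9]
orientation: [3.128, -0.198, -0.021]
ft_force: [-1.6, -1.9, 0.6]
width: 62.1
```

```bash
python3 - <<'E'
from h import *
o,R=st(); print(o['moment'].round(2)); snap('wrist','48.png');snap('scene','48s.png')
cv2.imwrite('pics/48sz.png',cv2.resize(cv2.imread('pics/48s.png')[100:230,310:470],None,fx=4,fy=4,interpolation=cv2.INTER_CUBIC))
E
```

```text
t 58.90 pos [531.7 290.2  54.9] yaw -7.23 tz [-0.0135 -0.0064 -0.9999] F [-1.6 -1.9  0.6] w 62.1
[-0.54  0.17 -0.04]
```

View pics/48.png

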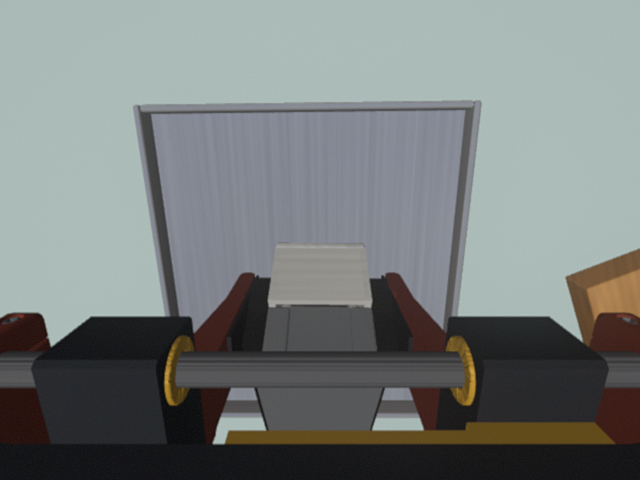

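View pics/48sz.png

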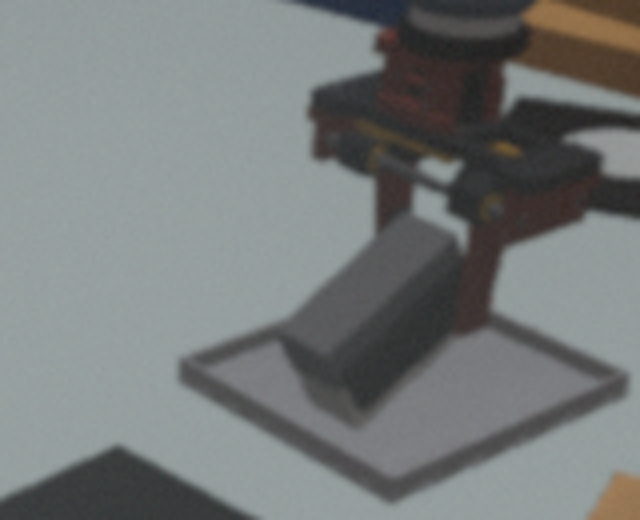

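Call:
arm_command:
  increments:
    - [[0,-0.4,0.4],0]
    - [[0,-0.4,0.5],0]
    - [[0,-0.4,0.55],0]
    - [[0,-0.3,0.5],0]
    - [[0,0,0],0]

```text
t: 59.5
ee_pos: [533.8, 306.5, 35.3]
orientation: [3.13, -0.203, -0.02]
ft_force: [-2.4, 0.9, 3.2]
width: 62.0
```

```bash
python3 - <<'E'
from h import *
o,R=st(); print(o['moment'].round(2)); snap('wrist','49.png');snap('scene','49s.png')
cv2.imwrite('pics/49sz.png',cv2.resize(cv2.imread('pics/49s.png')[100:230,310:470],None,fx=4,fy=4,interpolation=cv2.INTER_CUBIC))
E
```

```text
t 59.50 pos [533.8 306.5  35.3] yaw -7.41 tz [-0.0129 -0.0041 -0.9999] F [-2.4  0.9  3.2] w 62.0
[-0.34  0.37 -0.16]
```

View pics/49sz.png

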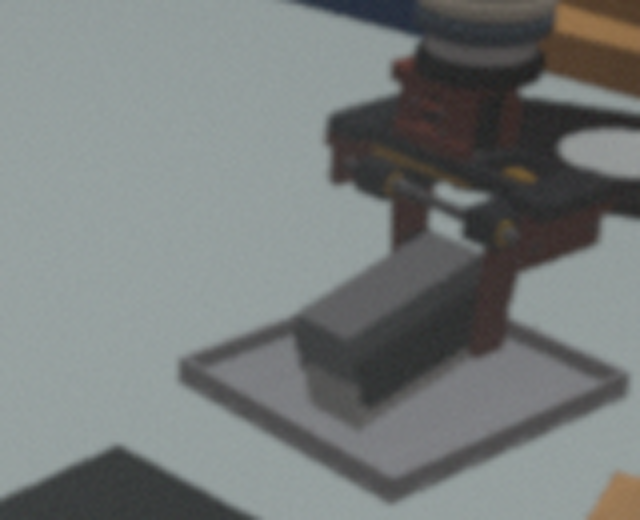

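Call:
arm_command:
  increments:
    - [[0,-0.15,0.35],0]
    - [[0,-0.1,0.35],0]
    - [[0,-0.05,0.3],0]
    - [[0,0,0.1],0]
    - [[0,0,0],0]

```text
t: 60.1
ee_pos: [535.0, 311.6, 25.9]
orientation: [3.135, -0.208, -0.016]
ft_force: [-2.0, 0.4, 2.7]
width: 61.9
```

```bash
python3 - <<'E'
from h import *
o,R=st(); print(o['moment'].round(2)); snap('wrist','50.png');snap('scene','50s.png')
cv2.imwrite('pics/50sz.png',cv2.resize(cv2.imread('pics/50s.png')[100:230,310:470],None,fx=4,fy=4,interpolation=cv2.INTER_CUBIC))
E
```

```text
t 60.10 pos [535.  311.6  25.9] yaw -7.59 tz [-1.040e-02  6.000e-04 -9.999e-01] F [-2.   0.4  2.7] w 61.9
[-0.3   0.37 -0.16]
```

View pics/50sz.png

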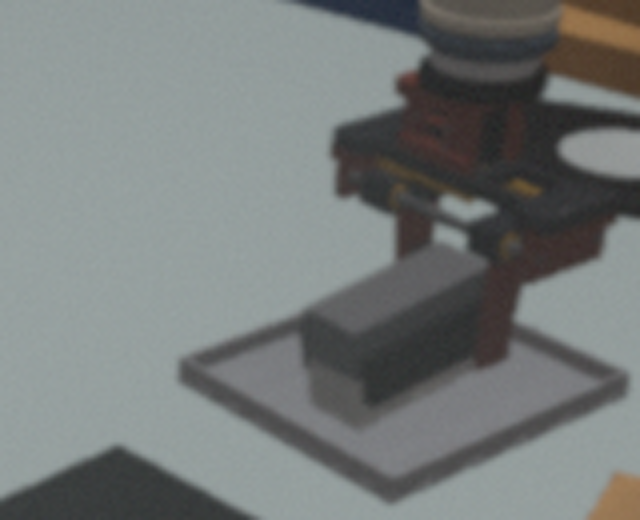

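View pics/50.png

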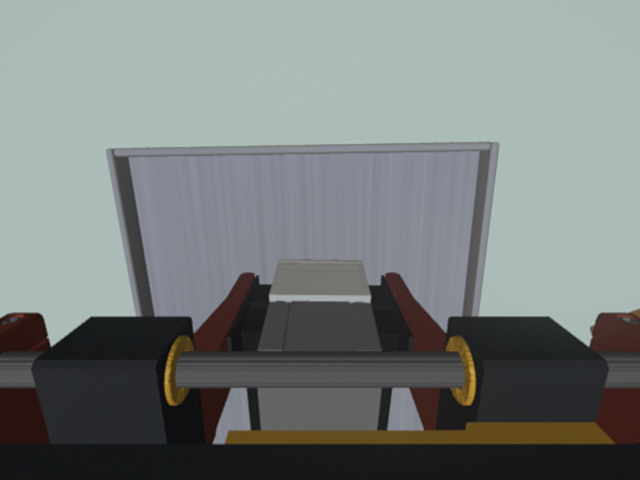

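Call:
arm_command:
  increments:
    - [[0,0,0.3],0]
    - [[0,0,0.3],0]
    - [[0,0,0.2],0]
    - [[0,0,0],0]

```text
t: 60.6
ee_pos: [536.6, 313.5, 19.1]
orientation: [-3.13, 0.21, 0.011]
ft_force: [-2.4, 2.2, 3.0]
width: 62.3
```

```bash
python3 - <<'E'
from h import *
o,R=st(); print(o['moment'].round(2)); snap('scene','51s.png')
cv2.imwrite('pics/51sz.png',cv2.resize(cv2.imread('pics/51s.png')[140:215,370:450],None,fx=8,fy=8,interpolation=cv2.INTER_CUBIC))
E
```

```text
t 60.60 pos [536.6 313.5  19.1] yaw -7.69 tz [-0.0067  0.0045 -1.    ] F [-2.4  2.2  3. ] w 62.3
[-0.22  0.41 -0.23]
```

View pics/51sz.png

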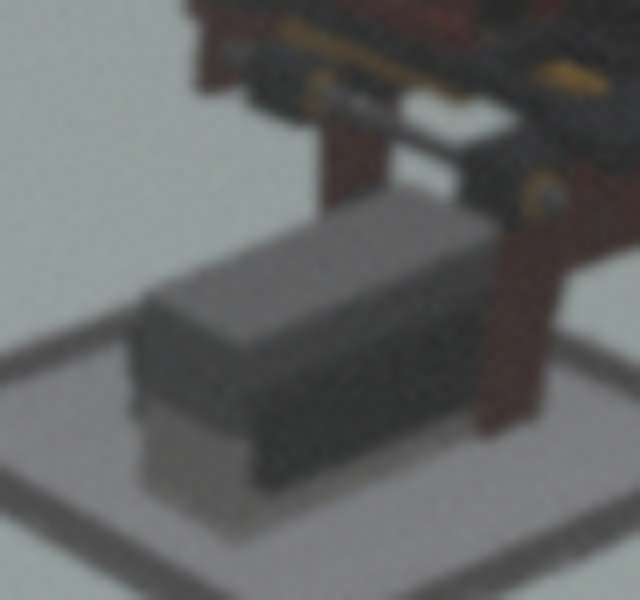

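Call:
arm_command:
  increments:
    - [[0,0,0],0]
    - [[0,0,0],0]
    - [[0,0,0],0]
    - [[0,0,0],0]
    - [[0,0,0],0]
  gripper: 0.95

```text
t: 61.15
ee_pos: [537.9, 311.9, 18.4]
orientation: [-3.131, 0.209, 0.008]
ft_force: [0.7, -0.0, -0.3]
width: 83.2
```

Call:
arm_command:
  increments:
    - [[0,0,-1],0]
    - [[0,0,-2],0]
    - [[0,0,-3],0]
    - [[0,0,-3],0]
    - [[0,0,-2],0]
    - [[0,-1.5,0],0]
    - [[0,-2,0],0]
    - [[0,-1,0],0]
    - [[0,0,0],0]
    - [[0,0,0],0]

```text
t: 62.15
ee_pos: [544.0, 359.2, 133.7]
orientation: [-3.132, 0.209, 0.009]
ft_force: [-0.2, 0.4, -0.4]
width: 83.5
```

```bash
python3 - <<'E'
from h import *
st(); snap('wrist','52.png'); snap('scene','52s.png')
cv2.imwrite('pics/52sz.png',cv2.resize(cv2.imread('pics/52s.png')[140:215,370:450],None,fx=8,fy=8,interpolation=cv2.INTER_CUBIC))
E
```

```text
t 62.15 pos [544.  359.2 133.7] yaw -7.62 tz [-0.0053  0.003  -1.    ] F [-0.2  0.4 -0.4] w 83.5
```

View pics/52.png

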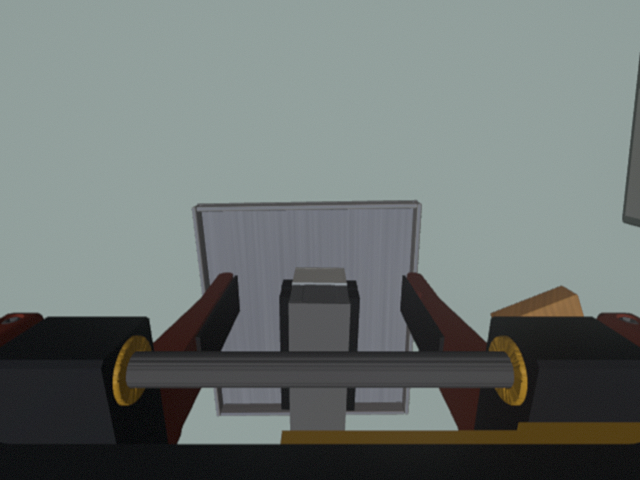

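View pics/52sz.png

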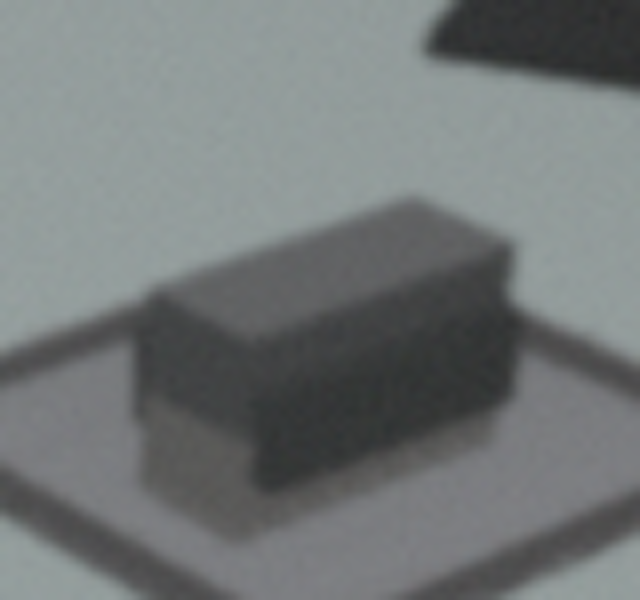

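Call:
arm_command:
  increments:
    - [[0,0,-2],0]
    - [[0,1.5,-2],0]
    - [[0,2.5,-1],0]
    - [[0,2.5,0],0]
    - [[0,2.5,0],0]
    - [[0,1.5,0],0]
    - [[0,0,0],0]
    - [[0,0,0],0]
    - [[0,0,0],0]

```text
t: 63.15
ee_pos: [528.0, 247.7, 182.0]
orientation: [3.133, -0.214, -0.017]
ft_force: [0.4, 0.8, -0.5]
width: 83.5
```

```bash
python3 - <<'E'
from h import *
st(); snap('wrist','53.png')
E
```

```text
t 63.15 pos [528.  247.7 182. ] yaw -7.83 tz [-1.120e-02 -5.000e-04 -9.999e-01] F [ 0.4  0.8 -0.5] w 83.5
```

View pics/53.png

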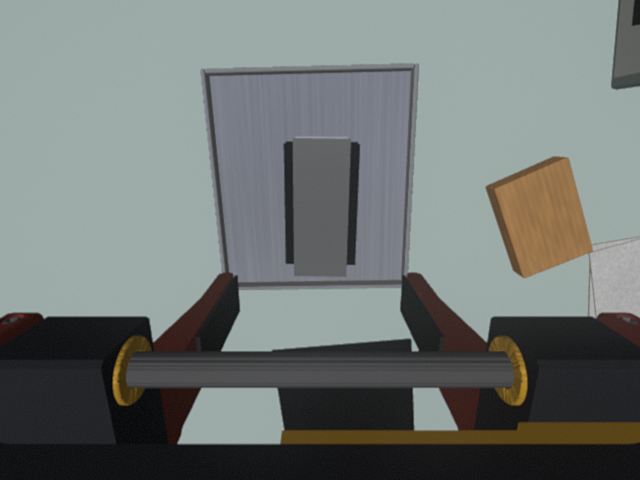

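```bash
python3 - <<'E'
from h import *
cv2.imwrite('pics/53z.png',cv2.resize(cv2.imread('pics/53.png')[125:290,270:375],None,fx=5,fy=3.6,interpolation=cv2.INTER_CUBIC))
c=cam('wrist')
for z in (70,74,80):
    p=ray(c,[(293,139),(350,139),(347,277),(294.5,277)],z); print(z,p[:,:2].round(1).tolist(),'w',np.linalg.norm(p[1]-p[0]).round(1),np.linalg.norm(p[2]-p[3]).round(1),'L',np.linalg.norm(p[3]-p[0]).round(1),np.linalg.norm(p[2]-p[1]).round(1), p.mean(0).round(1))
E
```

```text
70 [[516.2, 325.9], [559.5, 320.0], [544.3, 207.1], [499.5, 213.1]] w 43.8 45.2 L 114.1 113.9 [529.9 266.5  70. ]
74 [[516.5, 325.9], [559.2, 320.0], [544.2, 208.8], [500.1, 214.7]] w 43.1 44.5 L 112.4 112.2 [530.  267.3  74. ]
80 [[517.0, 325.8], [558.8, 320.1], [544.1, 211.3], [500.9, 217.1]] w 42.2 43.5 L 109.9 109.7 [530.2 268.6  80. ]
```

View pics/53z.png

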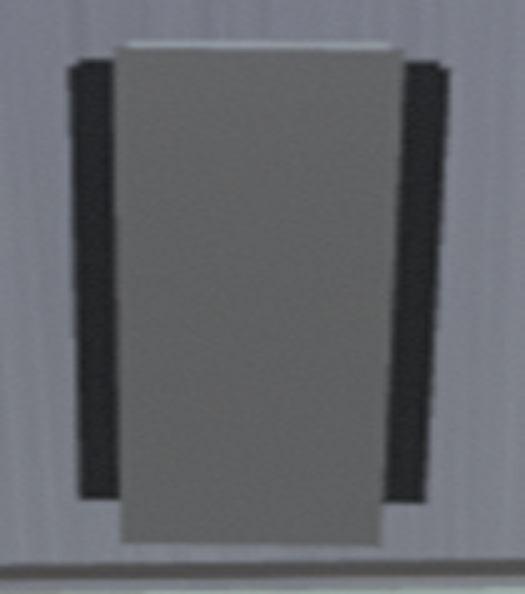

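```bash
python3 - <<'E'
from h import *
c=cam('scene'); C=np.array([530,267.3]); a=np.radians(-7.6); ux=np.array([np.cos(a),np.sin(a)]); uy=np.array([-np.sin(a),np.cos(a)])
im=cv2.resize(cv2.imread('pics/52s.png')[140:215,370:450],None,fx=8,fy=8,interpolation=cv2.INTER_CUBIC)
for z in (4,40,74):
    for sx,sy in((22,-56),(22,56),(-22,56),(-22,-56)):
        p=C+sx*ux+sy*uy; q=proj(c,[*p,z])[0]; k=((q-[370,140])*8).astype(int); cv2.circle(im,tuple(map(int,k)),4,(0,0,255) if z==74 else (0,255,0) if z==40 else (255,0,0),-1)
cv2.imwrite('pics/52p.png',im)
E
```

```text
(no output)
```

View pics/52p.png

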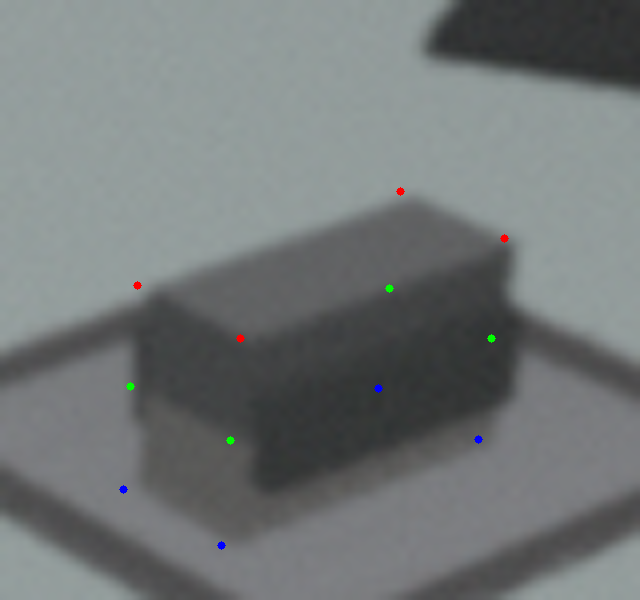

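```bash
python3 - <<'E'
from h import *
go(530.4,267.2,-7.9)
E
```

```text
t 63.20 pos [528.  247.9 182. ] yaw -7.81 tz [-1.120e-02 -5.000e-04 -9.999e-01] F [ 0.8 -0.5 -0.8] w 83.3
tool dx,dy cm [-0.026 -1.947]
turn 0.09
```

Call:
arm_command:
  increments:
    - [[0,-0.8,0.5],0]
    - [[0,-0.8,1],0]
    - [[0,0,1.2],0]
    - [[0,0,1.2],0]
    - [[0,0,1.2],0]
    - [[0,0,1.2],0]
    - [[0,0,0.6],0]
    - [[0,0,0],0]
    - [[0,0,0],0]
    - [[0,0,0],0]
  gripper: 0.9

```text
t: 64.2
ee_pos: [528.4, 267.0, 104.3]
orientation: [3.132, -0.209, -0.022]
ft_force: [0.2, -0.6, 0.4]
width: 78.8
```

```bash
python3 - <<'E'
from h import *
go(530.4,267.2,-7.9)
E
```

```text
t 64.20 pos [528.4 267.  104.3] yaw -7.65 tz [-0.0144 -0.0018 -0.9999] F [ 0.2 -0.6  0.4] w 78.8
tool dx,dy cm [ 0.196 -0.047]
turn 0.25
```

Call:
arm_command:
  increments:
    - [[0.17,0,0.8],0.2]
    - [[0,0,1],0]
    - [[0,0,1],0]
    - [[0,0,0.8],0]
    - [[0,0,0.3],0]
    - [[0,0,0],0]
    - [[0,0,0],0]
    - [[0,0,0],0]

```text
t: 65.0
ee_pos: [530.4, 266.8, 62.6]
orientation: [3.132, -0.216, -0.02]
ft_force: [0.2, 0.1, -0.3]
width: 79.4
```

```bash
python3 - <<'E'
from h import *
go(530.4,267.2,-7.9); snap('wrist','54.png')
E
```

```text
t 65.00 pos [530.4 266.8  62.6] yaw -7.89 tz [-0.0128 -0.0011 -0.9999] F [ 0.2  0.1 -0.3] w 79.4
tool dx,dy cm [-0.001 -0.039]
turn 0.01
```

View pics/54.png

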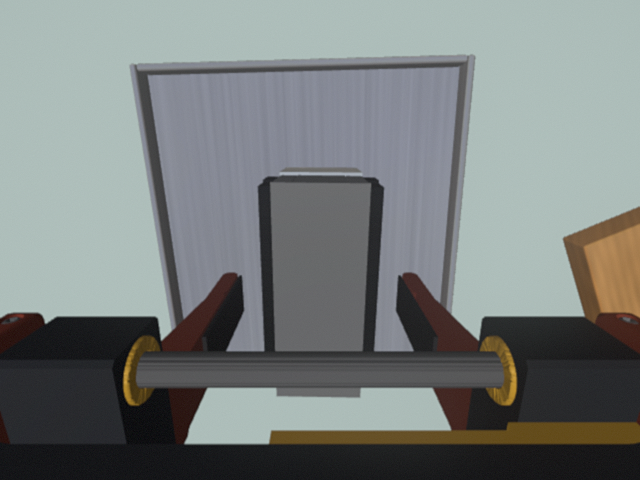

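Call:
arm_command:
  increments:
    - [[0,0,0.25],0]
    - [[0,0,0],0]
    - [[0,0,0],0]

```text
t: 65.35
ee_pos: [530.9, 267.1, 60.8]
orientation: [3.133, -0.216, -0.018]
ft_force: [0.1, 0.4, 0.9]
width: 78.9
```

Call:
arm_command:
  increments:
    - [[0,0,0],0]
    - [[0,0,0],0]
    - [[0,0,0],0]
    - [[0,0,0],0]
    - [[0,0,0],0]
    - [[0,0,0],0]
    - [[0,0,0],0]
    - [[0,0,0],0]
  gripper: 0

```text
t: 66.15
ee_pos: [530.6, 267.2, 61.1]
orientation: [3.133, -0.216, -0.018]
ft_force: [-0.5, 0.4, 0.6]
width: 43.7
```

Call:
arm_command:
  increments:
    - [[0,0,-0.3],0]
    - [[0,0,-0.4],0]
    - [[0,0,-0.4],0]
    - [[0,0,0],0]
    - [[0,0,0],0]

```text
t: 66.65
ee_pos: [530.5, 266.9, 72.6]
orientation: [3.132, -0.216, -0.019]
ft_force: [0.7, -0.7, -1.8]
width: 43.8
```

```bash
python3 - <<'E'
from h import *
st(); snap('wrist','55.png'); snap('scene','55s.png')
cv2.imwrite('pics/55sz.png',cv2.resize(cv2.imread('pics/55s.png')[130:215,360:450],None,fx=7,fy=7,interpolation=cv2.INTER_CUBIC))
E
```

```text
t 66.65 pos [530.5 266.9  72.6] yaw -7.88 tz [-1.220e-02 -8.000e-04 -9.999e-01] F [ 0.7 -0.7 -1.8] w 43.8
```

View pics/55.png

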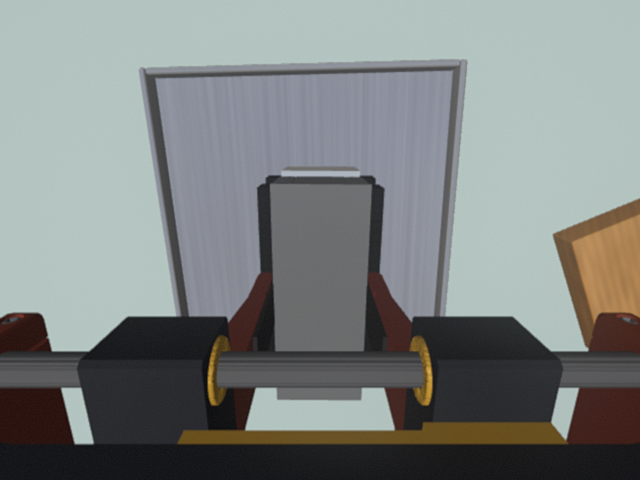

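View pics/55sz.png

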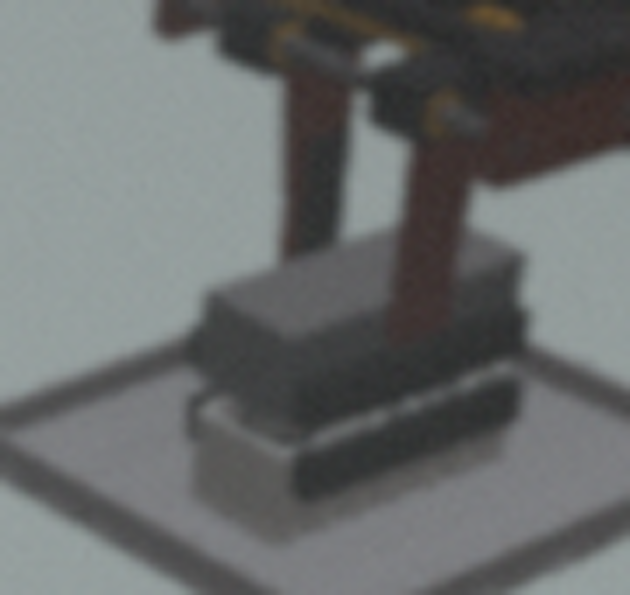

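Only the rack lifts (1.8 N); the cover stays behind. Keep lifting straight up.

Call:
arm_command:
  increments:
    - [[0,0,-0.5],0]
    - [[0,0,-0.6],0]
    - [[0,0,-0.8],0]
    - [[0,0,-0.8],0]
    - [[0,0,-1],0]
    - [[0,0,-1],0]
    - [[0,0,-1],0]
    - [[0,0,0],0]
    - [[0,0,0],0]

```text
t: 67.65
ee_pos: [531.9, 267.3, 136.1]
orientation: [3.134, -0.216, -0.016]
ft_force: [0.1, -0.2, -2.7]
width: 43.8
```

```bash
python3 - <<'E'
from h import *
st(); snap('scene','56s.png')
cv2.imwrite('pics/56sz.png',cv2.resize(cv2.imread('pics/56s.png')[110:215,350:455],None,fx=6,fy=5.6,interpolation=cv2.INTER_CUBIC))
go(518,10,0)
E
```

```text
t 67.65 pos [531.9 267.3 136.1] yaw -7.88 tz [-1.000e-02  3.000e-04 -9.999e-01] F [ 0.1 -0.2 -2.7] w 43.8
t 67.70 pos [532.  267.4 136. ] yaw -7.89 tz [-9.9e-03  4.0e-04 -1.0e+00] F [-0.4  0.7 -2.3] w 43.4
tool dx,dy cm [ 2.139 25.685]
turn -7.89
```

View pics/56sz.png

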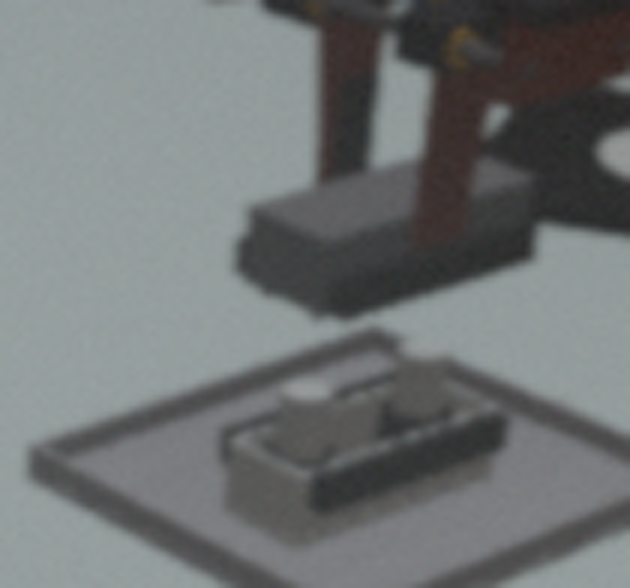

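Call:
arm_command:
  increments:
    - [[0,1.5,0],0]
    - [[0.2,2.5,0],0]
    - [[0.2,2.8,0],0]
    - [[0.2,2.8,0],0]
    - [[0.3,2.8,0],0]
    - [[0.3,2.8,0],0]
    - [[0.3,2.8,0],-2]
    - [[0.3,2.8,0],-3]
    - [[0.2,2.0,0],-2]
    - [[0,1,0.5],0]
    - [[0,0,0.8],0]
    - [[0,0,1],0]
    - [[0,0,1],0]
    - [[0,0,1],0]
    - [[0,0,1],0]
    - [[0,0,0],0]
    - [[0,0,0],0]

```text
t: 69.4
ee_pos: [511.9, 14.7, 71.2]
orientation: [3.139, -0.015, -0.04]
ft_force: [-0.3, 0.1, -0.9]
width: 43.8
```

```bash
python3 - <<'E'
from h import *
go(525,12,0); snap('wrist','57.png')
E
```

```text
t 69.40 pos [511.9  14.7  71.2] yaw -0.56 tz [-0.0253 -0.0024 -0.9997] F [-0.3  0.1 -0.9] w 43.8
tool dx,dy cm [1.312 0.256]
turn -0.56
```

View pics/57.png

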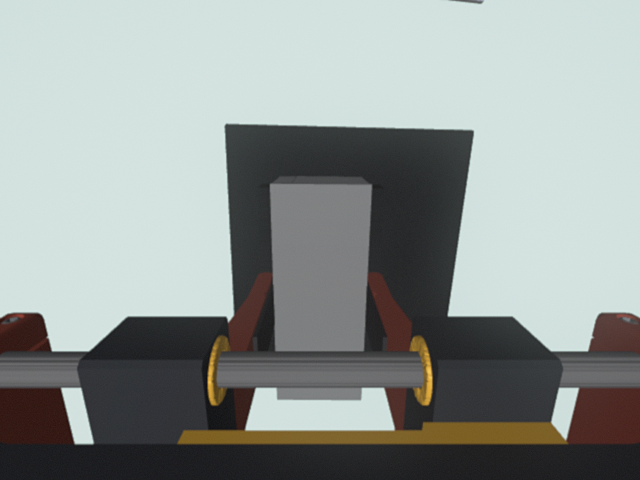

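Rack hangs over the mat. Shift 1 cm and lower it.

Call:
arm_command:
  increments:
    - [[0.4,0,0.5],0]
    - [[0.4,0,0.7],0]
    - [[0.2,0,0.8],0]
    - [[0,0,0.8],0]
    - [[0,0,0.5],0]
    - [[0,0,0],0]
    - [[0,0,0],0]
    - [[0,0,0],0]

```text
t: 70.25
ee_pos: [522.9, 14.4, 35.7]
orientation: [3.139, -0.016, -0.037]
ft_force: [0.1, 0.5, -1.2]
width: 43.6
```

```bash
python3 - <<'E'
from h import *
go(525,12,0)
E
```

```text
t 70.25 pos [522.9  14.4  35.7] yaw -0.58 tz [-0.0235 -0.0024 -0.9997] F [ 0.1  0.5 -1.2] w 43.6
tool dx,dy cm [0.217 0.243]
turn -0.58
```

Call:
arm_command:
  increments:
    - [[0,0,0.25],0]
    - [[0,0,0.2],0]
    - [[0,0,0.1],0]
    - [[0,0,0],0]

```text
t: 70.65
ee_pos: [523.2, 14.5, 30.5]
orientation: [3.139, -0.016, -0.035]
ft_force: [-0.9, 0.6, -1.4]
width: 43.7
```

```bash
python3 - <<'E'
from h import *
st()
E
```

```text
t 70.65 pos [523.2  14.5  30.5] yaw -0.57 tz [-0.022  -0.0024 -0.9998] F [-0.9  0.6 -1.4] w 43.7
```

Call:
arm_command:
  increments:
    - [[0,0,0.15],0]
    - [[0,0,0],0]

```text
t: 70.85
ee_pos: [523.3, 14.4, 30.2]
orientation: [3.139, -0.016, -0.034]
ft_force: [-0.5, 0.2, 2.3]
width: 43.9
```

Call:
arm_command:
  increments:
    - [[0,0,0],0]
    - [[0,0,0],0]
    - [[0,0,0],0]
    - [[0,0,0],0]
    - [[0,0,0],0]
    - [[0,0,0],0]
    - [[0,0,-0.5],0]
    - [[0,0,-1.5],0]
    - [[0,0,-3],0]
    - [[0,0,-3],0]
    - [[0,0,-3],0]
    - [[0,0,-2],0]
    - [[0,0,0],0]
    - [[0,0,0],0]
  gripper: 0.85

```text
t: 72.25
ee_pos: [525.9, 14.8, 166.2]
orientation: [3.139, -0.016, -0.034]
ft_force: [-0.4, 0.2, -1.0]
width: 74.5
```

```bash
python3 - <<'E'
from h import *
st(); snap('wrist','58.png'); snap('scene','58s.png')
E
```

```text
t 72.25 pos [525.9  14.8 166.2] yaw -0.57 tz [-0.0219 -0.0024 -0.9998] F [-0.4  0.2 -1. ] w 74.5
```

View pics/58.png

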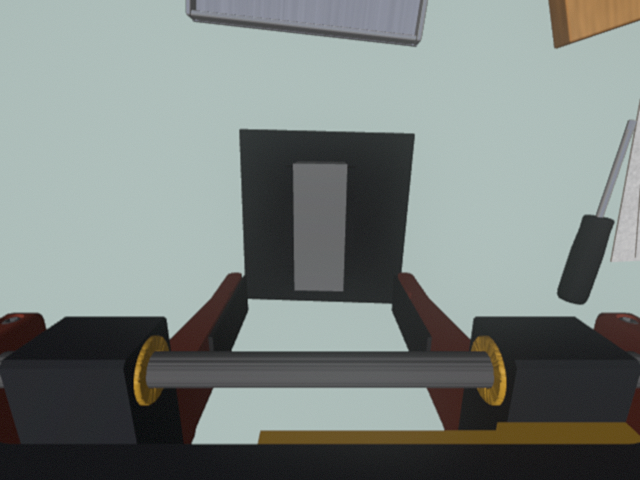

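View pics/58s.png

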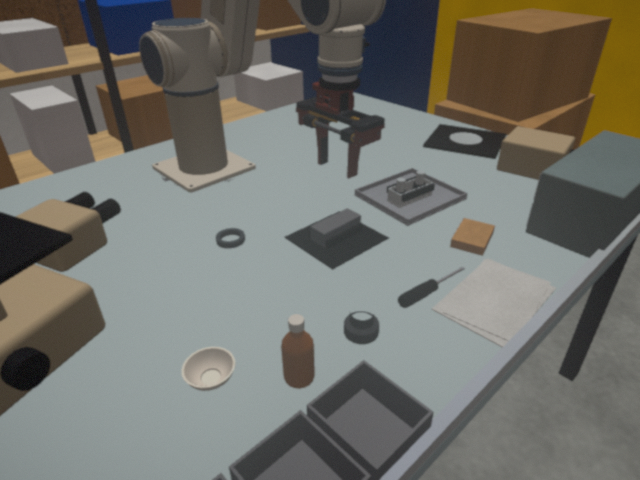

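Call:
arm_command:
  increments:
    - [[0,-2,0],0]
    - [[0,-3,0],0]
    - [[0,-3,0],0]
    - [[0,-3,0],0]
    - [[0,-3,0],0]
    - [[0,-3,0],0]
    - [[0,-3,0],0]
    - [[0,-1.5,0],0]
    - [[0,0,0],0]
    - [[0,0,0],0]

```text
t: 73.35
ee_pos: [520.6, 234.2, 150.3]
orientation: [3.131, -0.019, -0.072]
ft_force: [-0.4, -0.6, 0.8]
width: 75.1
```

```bash
python3 - <<'E'
from h import *
st(); snap('wrist','59.png')
w=cv2.imread('pics/59.png')
im=snap('top','59t.png')
E
```

```text
t 73.35 pos [520.6 234.2 150.3] yaw -0.72 tz [-0.0457 -0.0093 -0.9989] F [-0.4 -0.6  0.8] w 75.1
```

View pics/59.png

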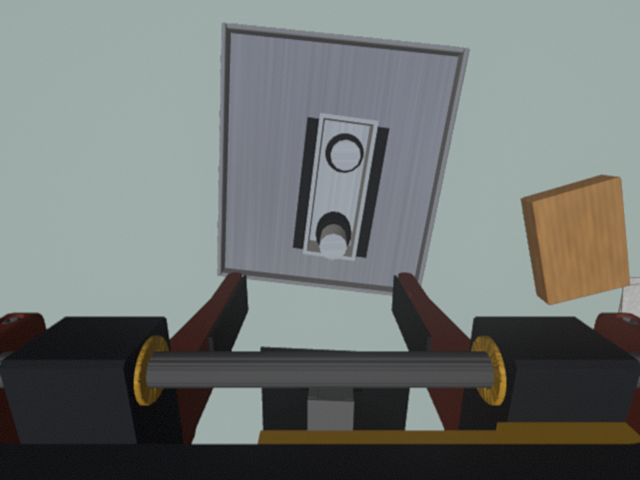

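View pics/59t.png

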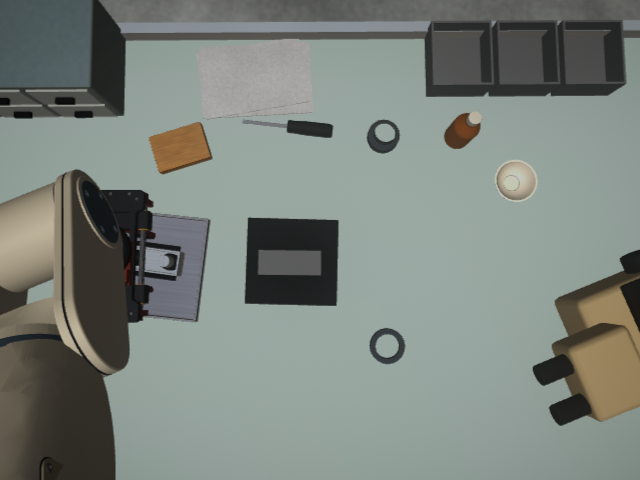

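```bash
python3 - <<'E'
from h import *
c=cam('wrist')
cv2.imwrite('pics/59z.png',cv2.resize(cv2.imread('pics/59.png')[100:270,280:400],None,fx=5,fy=3.5,interpolation=cv2.INTER_CUBIC))
print('tips z68',ray(c,[(345.5,155),(333,246)],68).round(1)); print('shoulder z38',ray(c,[(344,151.5),(333.5,230)],38).round(1))
t=cam('top'); p=ray(t,[(258.5,250),(321,251),(321,276),(258,274.5)],43.5); print(p.round(1).tolist(),p.mean(0))
E
```

```text
tips z68 [[535.2 298.   68. ]
 [526.4 232.   68. ]]
shoulder z38 [[534.8 299.2  38. ]
 [526.6 236.3  38. ]]
[[545.8, 69.5, 43.5], [542.9, -41.8, 43.5], [498.5, -41.3, 43.5], [502.3, 70.4, 43.5]] [522.36158101  14.18736965  43.5       ]
```

View pics/59z.png

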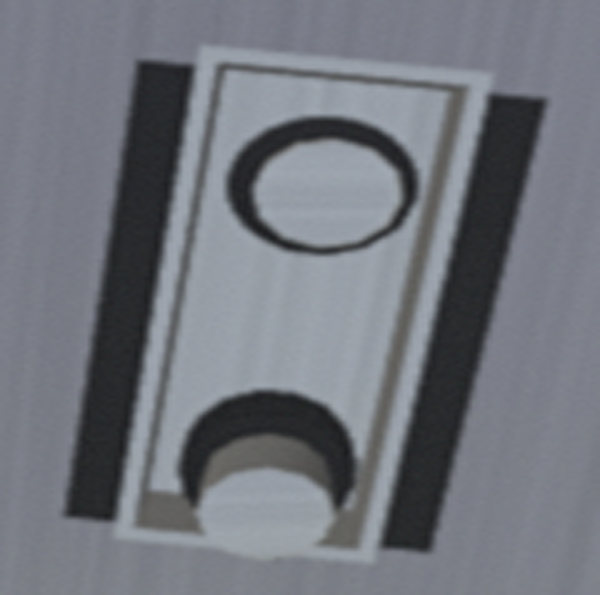

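Call:
arm_command:
  increments:
    - [[0,1.5,-0.5],0]
    - [[0,2,-0.5],0]
    - [[0,2,0],0]
    - [[0,1,0],0]
    - [[0,0,0],0]
    - [[0,0,0],0]
    - [[0,0,0],0]

```text
t: 74.15
ee_pos: [520.7, 158.6, 163.8]
orientation: [3.131, -0.032, -0.069]
ft_force: [0.2, 0.9, -0.4]
width: 74.6
```

```bash
python3 - <<'E'
from h import *
st(); snap('wrist','60.png')
cv2.imwrite('pics/60z.png',cv2.resize(cv2.imread('pics/60.png')[20:200,270:410],None,fx=5,fy=3.3,interpolation=cv2.INTER_CUBIC))
E
```

```text
t 74.15 pos [520.7 158.6 163.8] yaw -1.18 tz [-0.0441 -0.0094 -0.999 ] F [ 0.2  0.9 -0.4] w 74.6
```

View pics/60z.png

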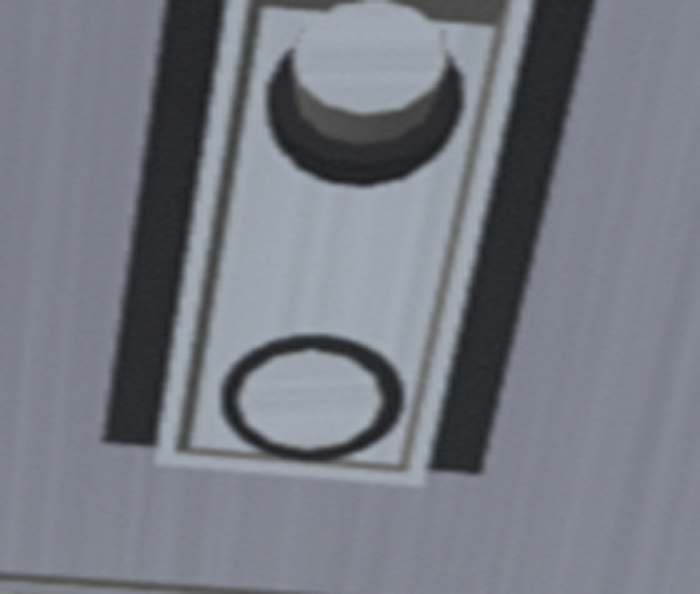

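```bash
python3 - <<'E'
from h import *
c=cam('wrist'); f=lambda x,y:(270+x/5,20+y/3.3)
a=ray(c,[f(310,399)],68)[0]; b=ray(c,[f(313,397)],38)[0]; print('near tip',a.round(1),'shoulder',b.round(1),'lean',((a-b)/30).round(3))
a=ray(c,[f(370,57)],68)[0]; b=ray(c,[f(366,110)],38)[0]; print('far',a.round(1),b.round(1),((a-b)/30).round(3))
E
```

```text
near tip [526.2 232.4  68. ] shoulder [526.4 232.5  38. ] lean [-0.007 -0.004  1.   ]
far [534.8 298.5  68. ] [535.  295.1  38. ] [-0.004  0.111  1.   ]
```

```bash
python3 - <<'E'
from h import *
print(close_job())
E
```

```text
the job is handed in; nothing more can be done
None
```

The job is done and handed in at about 74 s. The tool gives no verdict, so whether it passed is not confirmed.

**What I did:**
- Only two eyepieces were there. I stood both in the outer wells of the rack.
- The cover had been knocked about 2 cm aside, so I measured it again and seated it on the pegs.
- I turned the closed pair by gripping it across the seam at one end. I first let it pivot on a loosened grip, then levered it against the mat and the tray wall, and laid it on its cover in the tray.
- I lifted the rack off by its block and set it upside down on the mat, standing on its pegs.

**Last checks:**
- **Rack:** it lies on the mat with its centre at about (522, 14) mm.
- **Closed pair in the tray:** before I lifted the rack off, its top measured about 74 mm high. That fits a seated, flat pair.
- **Eyepieces:** both stand head down in the cover. Each one's lean was about 0 in the picture where it was well in view. Off-centre pictures gave 0.11 to 0.14 rad, which I put down to guessing partly hidden circles.
- **Bystanders:** they look unmoved in the top and scene pictures; I compared them by eye and did not measure them.

**What went wrong on the way:** when I let go with the pair standing on end, the cover came open by about 2–5 mm. It stayed a few millimetres open at one end during the second turn, with the pegs still engaged. It closed again as the pair was laid down, and looked shut in the tray. I think the on-side step was met while the pair was still gripped before that, but I could not confirm it.

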